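# Put the raised copper beaker away in the dust cabinet

### The arm

A 7-joint arm with a two-finger parallel gripper is mounted at the origin on the work surface. World frame = base frame: x ahead of the robot, y to its left, z up, the work surface at z = 0. Lengths are in m, angles in rad, forces in N, time in s.
With the tool pointing down it reaches from about 0.425 to 0.925 m from the base axis. Payload 6.8 kg.
Tool frame: the origin (TCP) lies on the front face of the gripper's body, between the roots of the fingers; the fingertips stand 73 mm ahead of it and the grasp point (between the pads) lies 54 mm ahead of it; z points along the fingers, y is the direction in which the jaws open and shut (so a half turn about z gives the same grasp; the last joint's range is limited). The gripper opens to 85 mm and grips with 20 to 120 N. Pads are 22 mm wide; open, the fingers measure 114 mm over their backs; the gripper's body (76 mm by 85 mm) begins 54 mm behind the grasp point. The pads swing forward as they close: fully open they stand 13 mm farther back than shut.
Start: joints at [-1.311, 0.477, 0.022, 1.555, -0.011, 1.109, -0.083], TCP at [0.243, 0.63, 0.304] pointing down, gripper open.
Joint ranges: [-2.96, 2.96], [-0.34, 2.1], [-1.41, 1.46], [0.24, 2.44], [-1.37, 4.51], [0.17, 1.92], [-2.96, 2.96]. Speed limits (rad/s): [2.39, 2.39, 3.14, 3.14, 3.14, 3.14, 3.14].

### API

Orientations are given as a unit quaternion [w, x, y, z].
In Python, from station import get_obs, read_camera, hand_in, spot_in, cut_out, spot_point gives the robot as it stands. The module is installed in compiled form; this text tells all that it offers.
- The arm moves only by the tool move_arm, never from a script. Its arguments are lists of equal length, an entry for each row: "gripper": the opening, from 0 (shut) to 1 (fully open); "xyz": the shift along the tool's x, y, z in cm, a list of three; "twist": the turn about the tool's z in rad. A call has 1 to 5 rows; each row is the pose to reach, as a shift and turn from the pose commanded when the call began, along the tool's axes at that moment; what a row does not reach only later rows make up. A row lasts 1/12 s, in which the tool goes at most 41.7 mm and 7.16 degrees, less where a joint would pass 70% of its speed; a pose out of reach is approached as far as the arm can. A call with a gripper value outside its range is refused whole. The fingers move at their own pace and stop on an object; "squeeze" is the grip in N (left out, the last holds). Time passes only in rows, so rows that repeat a pose let the fingers close. It gives the time, the measured TCP pose, the force and the opening at its end, in the units of the state.
- get_obs(): the state, without advancing time (a new reading comes with each control period).
- read_camera(name): name is "side" or "top"; returns a dict with "pixels" (420x560x3 uint8, red, green, blue), "fx", "fy", "cx", "cy" (pixels), "k1" (the pictures are not rectified: a ray, as slopes to the right and down, at radius r is drawn at 1 + k1 r^2 times it, then the intrinsics apply), "R" (3x3) and "t" (3): a world point X has camera coordinates R X + t. Camera axes: x right, y down, z forward; pixel columns grow to the right and rows downward; lengths in m; the calibration is good to about 2 mm. A picture is of the moment at which its call begins. There is no depth.
- hand_in(): hands the job in, once; it reports no verdict.
Trained networks look in the newest picture that a camera, given by its name, has taken for a name from the list of things; names that differ only in an ending like _2 or _b are one class to them, and where a whole thing is asked for, a point or a joint stands for the part that bears it (a point fixed in the world has none). Each returns a list of dicts, best first, with "p" (0 to 1); they miss things now and then, are a little off and sometimes report something else, mostly with a low value. They report only what shows in the picture. A call takes as long as a camera call. They do not tell look-alikes from the thing itself.
- spot_in(query, camera): "centre" ([x, y, z] in m, in world coordinates, good to about 4 mm: the middle of the surface that is visible of it).
- cut_out(query, camera): "pixels" (420x560 bool, what is visible of it).
- spot_point(query, camera): "centre" ([x, y, z] in m, in world coordinates, good to about 4 mm: a listed point, or the origin of a listed thing).
The state is a dict: "t": time; "q": joint angles; "joint_vel": joint speeds; "joint_torque": joint torques, N m; "eef_pos": TCP position; "tool_rot": TCP orientation; "contact_force": force on the tool from outside, world axes, zero at the start; "torque": the same for the moment, N m; "gripper_width": opening from 0.0 (shut) to 1.0 (fully open).
Only numpy, scipy, OpenCV 4.12 (cv2) and the standard library are available. Lean on these libraries where they do the work, as an engineer would, in place of code of your own. Each camera call takes 0.05 s, during which the arm holds its last target.

### The job

Put the round-bottomed copper beaker away in the dust cabinet: push the handleless green door in near its free edge and let go so that its touch catch pops it ajar, swing it wide open, and set the beaker upright and centred in the steel ring stand inside. Then swing the door shut and press it until the catch holds it closed again. Leave the other things on the bench as they are and do not knock the beaker over.

Things in the scene. Friction and masses are not known exactly. Their poses are not given: they have to be found in the camera images.
- door (a joint): Door angle (rad): 0 closed and held by the catch, growing as it swings towards the robot, stop at 1.95; stays where left. Push-push touch catch: pushed slowly (20 mm/s) near its free edge the closed door gives 6 mm under 3 N to a firm stop (push there with 8 N); let go, it springs ajar to 0.18 (50 mm). To shut it, push it slowly to 5 mm past 0, to the firm stop, and let go: it returns to 0, held.
- door_hinge (a point): Point on the door's vertical hinge line, 152 mm above the bench, at the cabinet's left front edge (+y side). Turns with the cabinet only: x into the cabinet, y left, z up. Closed, the door's inner face is at x = 0, its outer face at x = -16 mm, its free edge at y = -276 mm. At any angle a point of the inner face at distance r from the hinge lies at x = -r sin(angle), y = -r cos(angle).
- door_corner (a point): Upper free corner of the door's outer face, 276 mm from the hinge line, 294 mm above the bench; turns with the door: x through it from outer to inner face, y to the hinge, z up. The door: flat green panel without handle, 276 mm wide, 284 high (lower edge 10 mm above the bench), 16 thick, 0.9 kg. A 31 mm striker pin stands on its inner face 36 mm above the bench, 30 mm from the free edge.
- cabinet_front (a point): Middle of the carcass's lower front edge, on the bench: x straight into the cabinet, y left, z up. Carcass: box 280 mm wide, 250 deep, 300 high, 12 mm panels (white sides, clear roof and back), fixed, open only in front (opening 256 mm wide, from 12 to 288 mm above the bench). The closed door's inner face is 6 mm in front of it. The catch's black parts sit low at the opening's right.
- ring_seat (a point): Centre of the ring stand's bore at its upper edge: inside the cabinet, midway between the side walls, 80 mm behind the carcass's front plane, 62 mm above the bench, 226 mm below the roof. The stand: dark steel ring, level, 70 mm outside, 42 mm bore, 8 mm thick, on three thin legs, fixed to the cabinet's floor. The seated beaker's centre is 26.5 mm above this point.
- beaker_center (a point): Centre of the copper beaker, half-way up; z to its mouth. Open round cup, 56 mm in diameter, 72 mm high, hemispherical bottom (radius 28 mm), straight sides from 28 mm above its lowest point to the rim, 0.2 to 0.33 kg, heavy at the bottom. It starts upright in a rubber ring on the bench, its centre 48.5 mm above the bench (lowest point 12.5 mm, rim 84.5 mm).
- rest_top (a point): Centre of the upper edge of the black rubber ring that holds the beaker at the start: 74 mm outside, 42 mm bore, 22 mm high, fixed to the bench.
- tin: Bystander: steel tin with a yellow label, 66 mm in diameter, 95 mm high, upright on the bench; origin at the centre of its underside.
- jar: Bystander: amber glass jar with a red cap, 60 mm in diameter, 85 mm high, upright on the bench; origin at the centre of its underside.
- hammer: Bystander: hammer lying flat on the bench to the right of the cabinet, handle along its own x axis; origin on the bench.
Not all that is in view belongs to the job. Of the things that look like the part that bears beaker_center, the smallest one is meant.

How it is judged:
By the outcome, as a careful person would: the job done as asked, in the order asked, and still so for the second after the job is handed in, with the robot touching nothing.
It also fails if it takes over 67 s, if anything falls off the work surface, if the arm or the gripper's body presses on something with over 40 N, if the wrist force passes 120 N, or if a joint passes its speed limit or range.

## Working session

There is one attempt and no reset: what is moved stays moved. The work goes in short steps, Python scripts to look and compute and a tool call to move; the robot and the scene stay as the last step left them, time stands still between calls to the robot, and variables do not carry over. Pictures are saved under pics/ and viewed, and the job is handed in when it is done.

Besides the shell and the picture viewer there is one more tool, called as name([rows], argument=value, ...), one row to a line, values as JSON. move_arm: Moves the arm, as the interface text tells. Its arguments: {"type":"object","properties":{"gripper":{"type":"array","items":{"type":"number"}},"xyz":{"type":"array","items":{"type":"array","items":{"type":"number"}}},"twist":{"type":"array","items":{"type":"number"}},"squeeze":{"type":"number"}},"required":["gripper","xyz","twist"]}

```bash
mkdir -p pics; ls; python3 - <<'E'
from station import *
import cv2
o=get_obs()
for k in o: print(k,o[k])
for c in ("side","top"):
    r=read_camera(c); cv2.imwrite(f"pics/{c}0.png",r["pixels"][:,:,::-1])
    print(c,r["fx"],r["fy"],r["cx"],r["cy"],r["k1"],r["R"],r["t"])
    for n in ("door_hinge","door_corner","cabinet_front","ring_seat","beaker_center","rest_top","tin","jar","hammer"):
        print(n,[( [round(float(v),4) for v in d["centre"]],round(float(d["p"]),2)) for d in spot_point(n,c)])
print(get_obs()["t"])
E
```

```text
pics
t 0.0
q [-1.31108963  0.47781355  0.02233866  1.55650066 -0.01148999  1.10930512
 -0.08307956]
joint_vel [-0.0006752   0.00119983 -0.0007273   0.00036534  0.00087594  0.00178676
 -0.00116528]
joint_torque [-5.04030359e-04 -5.96450293e+01  1.60756666e+00 -2.81197554e+01
  1.23694714e-02  9.38244833e-03  3.84528548e-06]
eef_pos [0.24254393 0.62939979 0.30289578]
tool_rot [-9.88668458e-05  1.82845321e-01  9.83141235e-01 -9.44059769e-04]
contact_force [ 0.76866768 -0.27524743  1.17638843]
torque [ 0.06285127 -0.0160356   0.00883832]
gripper_width 1.000185214685428
side 386.7154174782739 386.7154174782739 282.57937802699075 208.7191245409292 0.037542095521391046 [[ 0.96452336 -0.26391954 -0.00641573]
 [-0.13441626 -0.47003279 -0.87235397]
 [ 0.22721565  0.84226816 -0.48883268]] [-0.47450573  0.19438466  1.04500217]
door_hinge [([0.5359, 0.1977, 0.1561], 0.82), ([0.4931, -0.1795, 0.0481], 0.61)]
door_corner [([0.5853, -0.0792, 0.2922], 0.93)]
cabinet_front [([0.5806, 0.0606, -0.0001], 0.72)]
ring_seat []
beaker_center [([0.2693, -0.3392, 0.0519], 0.96), ([0.4918, -0.1818, 0.049], 0.85
[... 308 characters left out ...]
7792145e-03 -9.99877634e-01 -1.54125497e-02]
 [-9.93169521e-01 -8.61442820e-04 -1.16677162e-01]
 [ 1.16649607e-01  1.56197269e-02 -9.93050297e-01]] [-0.06853944  0.4867913   1.12542763]
door_hinge [([0.5407, 0.1965, 0.1502], 0.76)]
door_corner [([0.5822, -0.0773, 0.2917], 0.88)]
cabinet_front [([0.5743, 0.0619, 0.0003], 0.86)]
ring_seat [([0.6509, 0.0837, 0.0624], 0.51)]
beaker_center [([0.5948, -0.3548, 0.0516], 0.96), ([0.2706, -0.337, 0.0442], 0.89), ([0.4939, -0.183, 0.0463], 0.83)]
rest_top [([0.4926, -0.1866, 0.0227], 0.45)]
tin [([0.6236, -0.2432, -0.0007], 0.62), ([0.4926, -0.1829, 0.0201], 0.34)]
jar [([0.4848, -0.3474, 0.0029], 0.68)]
hammer [([0.6853, -0.4004, -0.0016], 0.76)]
1.0
```

Three look-alike beakers: side pixels (303,275) in the black ring, (371,315), and (221,340). The first is the smallest and sits in the rubber ring, so it should be the one meant. I'll confirm that in a crop, and also check the gripper's build height because the cabinet has a roof.

```bash
cat > h.py <<'E'
import numpy as np, cv2
from station import *
def proj(c,X):
    X=np.atleast_2d(X); p=X@np.array(c["R"]).T+np.array(c["t"]); s=p[:,:2]/p[:,2:]
    r2=(s**2).sum(1,keepdims=True); s=s*(1+c["k1"]*r2)
    return s*[c["fx"],c["fy"]]+[c["cx"],c["cy"]]
def ray(c,uv):
    s=(np.array(uv,float)-[c["cx"],c["cy"]])/[c["fx"],c["fy"]]; d=s.copy()
    for _ in range(20): d=s/(1+c["k1"]*(d@d))
    R=np.array(c["R"]); return -R.T@np.array(c["t"]), R.T@np.array([d[0],d[1],1])
def onplane(c,uv,z):
    o,d=ray(c,uv); return o+d*(z-o[2])/d[2]
E
python3 - <<'E'
from h import *
c=read_camera("side"); im=c["pixels"][:,:,::-1]
a=cv2.resize(im[225:375,190:420],None,fx=3.3,fy=3.3,interpolation=cv2.INTER_CUBIC)
cv2.imwrite("pics/crop_b.png",a[:,:760])
b=cv2.resize(im[0:150,60:260],None,fx=4,fy=4,interpolation=cv2.INTER_CUBIC)
cv2.imwrite("pics/crop_arm.png",b)
for z in (.23,.303,.4,.45,.5): print(z,proj(c,[.2425,.6294,z]),(proj(c,[.2425,.6294,z])-[60,0])*4)
E
```

```text
0.23 [[178.1039027  123.05662812]] [[472.41561079 492.22651248]]
0.303 [[175.35631942 104.1960508 ]] [[461.42527768 416.78420318]]
0.4 [[171.45155133  77.57907055]] [[445.80620531 310.31628218]]
0.45 [[169.31430809  63.10039662]] [[437.25723237 252.40158649]]
0.5 [[167.08460225  48.06094373]] [[428.33840901 192.2437749 ]]
```

The crop confirms it: the small beaker at crop (372,165) is the only one in the black ring. A tool pointing straight down can't fit under the cabinet roof, because the wrist sits about 0.26 m above the TCP. I'll head for the cabinet and see how the arm behaves near its reach limit.

move_arm([
  [-3,-2,-2],
  [-6,-4,-4],
  [-9,-6,-6],
  [-12,-8,-8],
  [-15,-10,-10],
], gripper=[1,1,1,1,1], twist=[0,0,0,0,0])

```text
t: 1.47
eef_pos: [0.3475, 0.481, 0.4049]
tool_rot: [0.0, 0.183, 0.983, 0.0]
contact_force: [1.0, 0.2, -0.4]
gripper_width: 1.002
```

```bash
python3 -c "
from station import *
o=get_obs();print(o['t'],o['q'],o['eef_pos'],o['tool_rot'])"
```

```text
1.4667 [-1.11159366  0.26392562  0.07663845  1.6338486  -0.02111334  1.2444557
  0.17232508] [0.34745633 0.48101287 0.40492236] [1.76591153e-05 1.82785634e-01 9.83152788e-01 8.39041697e-05]
```

move_arm([
  [-3,-2.2,-1.8],
  [-6,-4.4,-3.6],
  [-9,-6.6,-5.4],
  [-12,-8.8,-7.2],
  [-15,-11,-9],
], gripper=[0,0,0,0,0], twist=[0,0,0,0,0])

```text
t: 1.88
eef_pos: [0.4477, 0.3242, 0.4951]
tool_rot: [0.0, 0.183, 0.983, 0.0]
contact_force: [0.2, 0.9, -0.0]
gripper_width: 0.301
```

```bash
cat >> h.py <<'E'
import json
def rec():
    o=get_obs(); open("data.txt","a").write(json.dumps([list(map(float,o[k])) for k in("q","eef_pos","tool_rot")])+"\n")
    print(round(float(o['t']),2),np.round(o['q'],3),np.round(o['eef_pos'],4),np.round(o['tool_rot'],3))
    w,x,y,z=o['tool_rot']
    from scipy.spatial.transform import Rotation as Rn
    M=Rn.from_quat([x,y,z,w]).as_matrix(); print("axes x",M[:,0].round(3),"y",M[:,1].round(3),"z",M[:,2].round(3), "F",np.round(o["contact_force"],1))
E
echo '[[-1.31108963,0.47781355,0.02233866,1.55650066,-0.01148999,1.10930512,-0.08307956],[0.24254393,0.62939979,0.30289578],[-9.88668458e-05,0.182845321,0.983141235,-0.000944059769]]
[[-1.11159366,0.26392562,0.07663845,1.6338486,-0.02111334,1.2444557,0.17232508],[0.34745633,0.48101287,0.40492236],[1.76591153e-05,0.182785634,0.983152788,8.39041697e-05]]' > data.txt
python3 -c "
from h import *
rec()"
```

```text
1.88 [-0.901  0.147  0.188  1.584 -0.028  1.412  0.492] [0.4477 0.3242 0.4951] [0.    0.183 0.983 0.   ]
axes x [-0.933  0.36  -0.   ] y [0.36  0.933 0.001] z [ 0.     0.001 -1.   ] F [ 0.2  0.9 -0. ]
```

move_arm([
  [-3,-2,-3],
  [-6,-4,-5],
  [-9,-6,-8],
  [-12,-8,-10],
  [-13,-10,-13],
], gripper=[0,0,0,0,0], twist=[0,0,0,0,0])

```text
t: 2.3
eef_pos: [0.5333, 0.186, 0.6201]
tool_rot: [-0.001, 0.184, 0.983, -0.001]
contact_force: [0.6, 0.1, 0.1]
gripper_width: -0.001
```

```bash
python3 -c "
from h import *
rec()"
```

```text
2.3 [-0.706  0.167  0.321  1.303 -0.051  1.683  0.806] [0.5333 0.186  0.6201] [-0.001  0.184  0.983 -0.001]
axes x [-0.932  0.362  0.001] y [ 0.362  0.932 -0.003] z [-0.002 -0.002 -1.   ] F [0.6 0.1 0.1]
```

move_arm([
  [-1,-2,-4],
  [-1,-2,-8],
  [-1,-2,-12],
  [-1,-2,-16],
], gripper=[0,0,0,0], twist=[0,0,0,0])

```text
t: 2.63
eef_pos: [0.5284, 0.1622, 0.7477]
tool_rot: [0.021, 0.185, 0.983, 0.011]
contact_force: [-0.0, -0.3, -0.0]
gripper_width: 0.003
```

```bash
python3 -c "
from h import *
rec()"
```

```text
2.63 [-0.838  0.193  0.583  1.016 -0.114  1.914  0.892] [0.5284 0.1622 0.7477] [0.021 0.185 0.983 0.011]
axes x [-0.931  0.363 -0.037] y [0.363 0.932 0.029] z [ 0.045  0.014 -0.999] F [-0.  -0.3 -0. ]
```

move_arm([
  [0,0,-4],
  [0,0,-8],
  [0,0,-12],
  [0,0,-16],
  [0,0,-16],
], gripper=[0,0,0,0,0], twist=[0,0,0,0,0])

```text
t: 3.05
eef_pos: [0.5024, 0.1559, 0.7728]
tool_rot: [0.04, 0.183, 0.982, 0.022]
contact_force: [-0.6, 1.0, -0.8]
gripper_width: -0.001
```

```bash
python3 -c "
from h import *
rec()"
```

```text
3.05 [-1.006  0.135  0.735  1.033 -0.1    1.915  0.885] [0.5024 0.1559 0.7728] [0.04  0.183 0.982 0.022]
axes x [-0.93   0.361 -0.07 ] y [0.357 0.932 0.058] z [ 0.086  0.029 -0.996] F [-0.6  1.  -0.8]
```

move_arm([
  [0,0,0],
  [0,0,0],
], gripper=[0,0], twist=[0,0])

```text
t: 3.22
eef_pos: [0.5027, 0.1565, 0.7721]
tool_rot: [0.039, 0.182, 0.982, 0.022]
contact_force: [0.4, 0.4, -0.1]
gripper_width: -0.002
```

```bash
python3 -c "
from h import *
rec()"
```

```text
3.22 [-1.004  0.136  0.733  1.033 -0.1    1.915  0.885] [0.5027 0.1565 0.7721] [0.039 0.182 0.982 0.022]
axes x [-0.93  0.36 -0.07] y [0.357 0.933 0.057] z [ 0.085  0.028 -0.996] F [ 0.4  0.4 -0.1]
```

move_arm([
  [0,0,-16],
  [0,0,-16],
  [0,0,-16],
  [0,0,-16],
  [0,0,-16],
], gripper=[0,0,0,0,0], twist=[0,0,0,0,0])

```text
t: 3.63
eef_pos: [0.478, 0.1482, 0.7988]
tool_rot: [0.063, 0.182, 0.981, 0.034]
contact_force: [0.0, 0.3, 0.2]
gripper_width: -0.003
```

```bash
python3 -c "
from h import *
rec()"
```

```text
3.63 [-1.358  0.078  1.072  1.045 -0.076  1.915  0.88 ] [0.478  0.1482 0.7988] [0.063 0.182 0.981 0.034]
axes x [-0.926  0.362 -0.11 ] y [0.354 0.931 0.09 ] z [ 0.135  0.044 -0.99 ] F [0.  0.3 0.2]
```

```bash
cat > kin.py <<'E'
import numpy as np, json, itertools
from scipy.spatial.transform import Rotation as Rn
from scipy.optimize import least_squares
def load():
    D=[json.loads(l) for l in open("data.txt")]
    q=np.array([d[0] for d in D]);p=np.array([d[1] for d in D]);R=Rn.from_quat([[d[2][1],d[2][2],d[2][3],d[2][0]] for d in D]).as_matrix()
    return q,p,R
rz=lambda a:Rn.from_euler('z',a).as_matrix()
ry=lambda a:Rn.from_euler('y',a).as_matrix()
def fk(q,P,s,full=False):
    b0,b7,H,L1,a1,L2,a2,L3,a3=P
    A=rz(s[0]*q[0]+b0)@ry(q[1]); x=np.array([0,0,H])+A@[0,0,L1]
    A=A@rz(s[1]*q[2]); x=x+A@[a1,0,0]; pe=x
    A=A@ry(q[3]); x=x+A@[a2,0,L2]; A=A@rz(s[2]*q[4]); pw=x
    A=A@ry(q[5]); x=x+A@[a3,0,L3]; A=A@rz(s[3]*q[6]+b7)
    return (x,A,pe,pw) if full else (x,A)
def fit():
    q,p,R=load(); best=None
    for s in itertools.product([1,-1],repeat=4):
      for b0 in (0,1.57,3.14,-1.57):
       for b7 in(0,1.57,3.14,-1.57):
        def f(P):
            r=[]
            for i in range(len(q)):
                x,A=fk(q[i],P,s); r+=[*(x-p[i]),*(0.3*(A-R[i]).ravel())]
            return np.array(r+list(.003*np.array([P[4],P[6],P[8]]))+[.001*(P[2]-.33)])
        o=least_squares(f,[b0,b7,.33,.5,0,.5,0,.26,0],max_nfev=40)
        if best is None or o.cost<best[0]: best=(o.cost,s,o.x,np.abs(o.fun).max())
    return best
if __name__=="__main__":
    b=fit(); print(b); json.dump([list(b[1]),list(b[2])],open("kin.json","w"))
E
python3 kin.py
```

```text
(np.float64(9.142467575774143e-05), (-1, -1, -1, -1), array([-1.00703987e-01,  1.47033701e+00,  3.90410965e-01,  5.26077691e-01,
        2.95990774e-03,  4.74479549e-01,  1.14104878e-03,  3.39712780e-01,
       -5.75259041e-03]), np.float64(0.005047845177229893))
```

```bash
cat > ik.py <<'E'
from kin import *
S,P=json.load(open("kin.json"))
lo=np.array([-2.96,-.34,-1.41,.24,-1.37,.17,-2.96]);hi=np.array([2.96,2.1,1.46,2.44,4.51,1.92,2.96])
def orient(tilt,head,roll=0):
    # tool z = down tilted outward by tilt toward heading; jaw (y) horizontal
    h=np.array([np.cos(head),np.sin(head),0]); z=np.sin(tilt)*h+np.array([0,0,-np.cos(tilt)])
    y=np.array([-np.sin(head),np.cos(head),0]); 
    if roll: y=-y
    x=np.cross(y,z); return np.stack([x,y,z],1)
def ik(pos,Rt,q0s):
    best=None
    for q0 in q0s:
        f=lambda q:np.r_[(lambda xA:np.r_[xA[0]-pos,.2*(xA[1]-Rt).ravel()])(fk(q,P,S)),.002*(q-q0)]
        o=least_squares(f,np.clip(q0,lo+.01,hi-.01),bounds=(lo+.02,hi-.02),max_nfev=80)
        x,A=fk(o.x,P,S); e=np.linalg.norm(x-pos)+.2*np.linalg.norm(A-Rt)
        if best is None or e<best[0]: best=(e,o.x)
    return best
if __name__=="__main__":
    rng=np.random.default_rng(0)
    qs=[rng.uniform(lo,hi) for _ in range(25)]+[load()[0][-1]]
    for name,g in (("place",[.652,.081,.107]),("pick",[.493,-.183,.06])):
      for roll in (0,1):
       for t in (30,45,60,75):
        Rt=orient(np.radians(t),np.radians(12.7),roll); pos=np.array(g)-.054*Rt[:,2]
        e,q=ik(pos,Rt,qs); x,A,pe,pw=fk(q,P,S,True)
        print(name,roll,t,round(e,4),q.round(2),"elbow",pe.round(2),"wrist",pw.round(2))
E
python3 ik.py
```

```text
Traceback (most recent call last):
  File "ik.py", line 25, in <module>
    e,q=ik(pos,Rt,qs); x,A,pe,pw=fk(q,P,S,True)
        ~~^^^^^^^^^^^
  File "ik.py", line 14, in ik
    o=least_squares(f,np.clip(q0,lo+.01,hi-.01),bounds=(lo+.02,hi-.02),max_nfev=80)
ValueError: Initial guess is outside of provided bounds
```

```bash
sed -i 's/lo+.01,hi-.01/lo+.03,hi-.03/' ik.py; time python3 ik.py
```

```text
place 0 30 0.0 [ 0.81  1.07 -1.39  2.19  1.78  0.9   0.25] elbow [ 0.29 -0.36  0.64] wrist [0.46 0.03 0.45]
place 0 45 0.0 [-0.76  0.63  0.7   2.36  3.76  0.69 -2.36] elbow [0.25 0.19 0.81] wrist [0.38 0.02 0.39]
place 0 60 0.0307 [ 0.55  0.9  -0.73  2.42  3.15  0.94 -1.03] elbow [ 0.33 -0.25  0.72] wrist [ 0.35 -0.    0.31]
place 0 75 0.0264 [ 1.24  2.08 -1.12  2.42  3.42  0.97  0.21] elbow [ 0.11 -0.45  0.13] wrist [ 0.3  -0.02  0.19]
place 1 30 0.0001 [-1.19  1.15  1.44  2.19  4.45  1.11 -0.21] elbow [0.22 0.42 0.61] wrist [0.46 0.04 0.45]
place 1 45 0.0 [ 0.36  0.6  -0.59  2.36  2.94  0.52  2.  ] elbow [ 0.27 -0.13  0.82] wrist [0.38 0.02 0.39]
place 1 60 0.0307 [ 0.48  0.86 -0.65  2.42  3.18  0.94  2.02] elbow [ 0.33 -0.22  0.73] wrist [ 0.35 -0.    0.31]
place 1 75 0.0263 [ 1.24  2.08 -1.12  2.42  3.42  0.97 -2.93] elbow [ 0.11 -0.45  0.13] wrist [ 0.3  -0.02  0.19]
pick 0 30 0.0 [ 1.58  1.15 -1.35  2.38  1.74  0.66  0.87] elbow [-0.05 -0.48  0.61] wrist [ 0.3  -0.23  0.4 ]
pick 0 45 0.0183 [ 1.57  0.97 -0.97  2.42  3.14  0.19 -0.37] elbow [-0.04 -0.43  0.69] wrist [ 0.23 -0.27  0.34]
pick 0 60 0.0201 [ 1.89  1.44 -1.02  2.42  3.14  0.19  0.13] elbow [-0.21 -0.48  0.46] wrist [ 0.17 -0.28  0.25]
pick 0 75 0.0 [ 2.35  2.08 -1.03  2.39  1.82  0.35  1.96] elbow [-0.35 -0.29  0.13] wrist [ 0.12 -0.26  0.16]
pick 1 30 0.0001 [ 1.58  1.14 -1.34  2.38  1.74  0.64 -2.28] elbow [-0.05 -0.47  0.61] wrist [ 0.3  -0.23  0.4 ]
pick 1 45 0.0183 [ 1.56  0.96 -0.96  2.42  3.23  0.19  2.68] elbow [-0.04 -0.43  0.69] wrist [ 0.23 -0.27  0.34]
pick 1 60 0.0201 [ 1.91  1.46 -1.03  2.42  3.02  0.19 -2.88] elbow [-0.22 -0.48  0.45] wrist [ 0.17 -0.28  0.25]
pick 1 75 0.0 [ 1.2   1.16 -0.15  2.39  4.45  1.25  1.91] elbow [ 0.13 -0.47  0.6 ] wrist [ 0.12 -0.27  0.17]
real	0m38.809s
user	0m38.593s
sys	0m0.142s
```

move_arm([
  [0,0,-60],
], gripper=[0], twist=[0])

```text
t: 3.72
eef_pos: [0.4735, 0.147, 0.8069]
tool_rot: [0.071, 0.183, 0.98, 0.038]
contact_force: [-0.1, 0.5, -0.5]
gripper_width: 0.002
```

```bash
python3 -c "
from h import *
rec()"
```

```text
3.72 [-1.492  0.068  1.207  1.041 -0.071  1.915  0.882] [0.4735 0.147  0.8069] [0.071 0.183 0.98  0.038]
axes x [-0.923  0.363 -0.125] y [0.353 0.93  0.1  ] z [ 0.152  0.048 -0.987] F [-0.1  0.5 -0.5]
```

move_arm([
  [0,60,0],
  [0,60,0],
  [0,60,0],
], gripper=[0,0,0], twist=[0,0,0])

```text
t: 3.97
eef_pos: [0.4977, 0.2315, 0.8086]
tool_rot: [0.078, 0.18, 0.98, 0.043]
contact_force: [-0.9, 0.4, 0.8]
gripper_width: -0.004
```

```bash
python3 -c "
from h import *
rec()"
```

```text
3.97 [-1.083  0.182  0.72   0.908 -0.116  1.916  0.776] [0.4977 0.2315 0.8086] [0.078 0.18  0.98  0.043]
axes x [-0.923  0.36  -0.136] y [0.347 0.931 0.112] z [ 0.167  0.056 -0.984] F [-0.9  0.4  0.8]
```

move_arm([
  [-20,34,-20],
  [-20,34,-20],
], gripper=[0,0], twist=[0,0])

```text
t: 4.13
eef_pos: [0.5379, 0.2688, 0.8106]
tool_rot: [0.09, 0.18, 0.978, 0.053]
contact_force: [0.0, 0.1, -0.1]
gripper_width: -0.001
```

```bash
python3 -c "
from h import *
rec()"
```

```text
4.13 [-0.9    0.281  0.54   0.77  -0.142  1.915  0.752] [0.5379 0.2688 0.8106] [0.09  0.18  0.978 0.053]
axes x [-0.919  0.361 -0.157] y [0.342 0.93  0.135] z [ 0.195  0.07  -0.978] F [ 0.   0.1 -0.1]
```

move_arm([
  [-20,34,-20],
  [-20,34,-20],
], gripper=[0,0], twist=[0,0])

```text
t: 4.3
eef_pos: [0.5702, 0.2992, 0.814]
tool_rot: [0.105, 0.181, 0.976, 0.064]
contact_force: [0.2, 0.0, -0.7]
gripper_width: 0.003
```

```bash
python3 -c "
from h import *
rec()"; python3 kin.py
```

```text
4.3 [-0.83   0.366  0.483  0.645 -0.168  1.915  0.732] [0.5702 0.2992 0.814 ] [0.105 0.181 0.976 0.064]
axes x [-0.912  0.366 -0.182] y [0.339 0.927 0.162] z [ 0.228  0.086 -0.97 ] F [ 0.2  0.  -0.7]
(np.float64(0.00035891722847945773), (-1, -1, -1, -1), array([-9.34944454e-02, -4.80510582e+00,  3.46633588e-01,  4.97504927e-01,
        2.81456892e-03,  4.74224904e-01, -4.72948488e-04,  2.70284806e-01,
       -1.46887562e-02]), np.float64(0.010111395162015535))
```

```bash
cat > kin2.py <<'E'
from kin import *
S=(-1,-1,-1,-1)
def fk2(q,P,full=False):
    # P: base xyz3, base rotvec... b0,b7,L1,a1,L2,a2,L3,a3, offs2..6
    q=np.array(q)+np.r_[0,P[9:14],0]
    bx,by=P[14:16]
    r=fk(q,P[:9],S,True); o=np.array([bx,by,0])
    return (r[0]+o,r[1],r[2]+o,r[3]+o)
if __name__=="__main__":
    q,p,R=load()
    def f(P):
        r=[]
        for i in range(len(q)):
            x,A=fk2(q[i],P)[:2]; r+=[*(x-p[i]),*(0.3*(A-R[i]).ravel())]
        return np.array(r+list(.01*P[9:14])+list(.03*P[[4,6,8,14,15]]))
    o=least_squares(f,np.r_[-.1,1.478,.346,.4975,0,.474,0,.27,0,np.zeros(7)])
    n=len(q); e=f(o.x)[:12*n].reshape(n,12); print(o.x.round(4)); print((e*1000).round(1)[:, :3]); print((e[:,3:]/.3*1000).round(0))
    json.dump(list(o.x),open("kin2.json","w"))
E
python3 kin2.py
```

```text
[-5.820e-02  1.495e+00  3.680e-01  5.010e-01 -5.000e-04  4.707e-01
 -6.640e-02  3.167e-01 -1.390e-02  2.000e-03  1.240e-02  8.960e-02
 -8.500e-03 -9.010e-02  1.320e-02 -1.660e-02]
[[-1.4 -6.8  1.4]
 [-0.6  2.9 -0.3]
 [ 3.2  7.1 -0.1]
 [ 2.7  4.6  0. ]
 [-1.7  2.8 -1.5]
 [-1.8  1.7 -0.8]
 [-1.9  1.6 -0.9]
 [-3.2 -5.2  0.5]
 [-3.  -8.7  0.9]
 [ 0.5 -0.6 -0.4]
 [ 2.9  0.6  0.1]
 [ 4.3  0.   1. ]]
[[-0. -1. -2. -1.  0. -1.  1. -1.  0.]
 [-0. -0. -4. -0.  0.  1.  4. -0.  0.]
 [-0. -1. -4. -1.  0.  4.  5.  2.  0.]
 [-0. -1. -3. -1.  0.  6.  5.  4.  0.]
 [ 1.  2. -0.  2. -1.  5.  2.  4.  0.]
 [ 0.  0.  0.  0. -0.  2.  1.  2.  0.]
 [ 0.  0.  0.  0. -0.  2.  1.  2.  0.]
 [-0. -2.  1. -2.  1. -2. -2. -1.  0.]
 [-1. -2.  2. -2.  1. -3. -3. -2.  0.]
 [ 1.  1.  1.  1. -0. -4. -3. -3.  0.]
 [ 2.  3.  2.  2. -0. -6. -4. -4.  0.]
 [ 2.  4.  4.  3. -1. -8. -6. -6.  0.]]
```

```bash
cat > kin2.py <<'E'
from kin import *
def fk2(q,P,full=False):
    b0,b7,H,s1,L1,e0,e1,L2,w0,w1,L3,f0,f1=P
    A=rz(-q[0]+b0); x=np.array([0,0,H])+A@[s1,0,0]; A=A@ry(q[1]); x=x+A@[0,f0,L1]
    A=A@rz(-q[2]); x=x+A@[e0,e1,0]; pe=x
    A=A@ry(q[3]); x=x+A@[w0,w1,L2]; A=A@rz(-q[4]); pw=x
    A=A@ry(q[5]); x=x+A@[f1,0,L3]; A=A@rz(-q[6]+b7)
    return x,A,pe,pw
if __name__=="__main__":
    q,p,R=load()
    def f(P):
        r=[]
        for i in range(len(q)):
            x,A=fk2(q[i],P)[:2]; r+=[*(x-p[i]),*(0.3*(A-R[i]).ravel())]
        return np.array(r+list(.003*P[[3,5,6,8,9,11,12]]))
    o=least_squares(f,np.r_[-.1,1.478,.346,0,.4975,0,0,.474,0,0,.27,0,0])
    n=len(q); e=f(o.x)[:12*n].reshape(n,12); print(o.x.round(4)); print((e*1000).round(1)[:, :3]); print((e[:,3:]/.3*1000).round(0).max(1))
    json.dump(list(o.x),open("kin2.json","w"))
E
python3 kin2.py
```

```text
[-0.      1.5708  0.2871  0.      0.5418  0.     -0.0159  0.4725  0.
 -0.0159  0.2544 -0.0305  0.    ]
[[ 0.  0. -0.]
 [-0. -0.  0.]
 [-0. -0.  0.]
 [ 0.  0. -0.]
 [-0.  0.  0.]
 [-0.  0.  0.]
 [-0.  0.  0.]
 [ 0.  0. -0.]
 [ 0. -0. -0.]
 [ 0.  0.  0.]
 [ 0. -0.  0.]
 [-0. -0.  0.]]
[-0.  0.  0. -0.  0.  0.  0.  0.  0.  0.  0.  0.]
```

```bash
cat > ik.py <<'E'
from kin2 import *
P=json.load(open("kin2.json"))
lo=np.array([-2.96,-.34,-1.41,.24,-1.37,.17,-2.96]);hi=np.array([2.96,2.1,1.46,2.44,4.51,1.92,2.96])
def orient(tilt,head,roll=0):
    h=np.array([np.cos(head),np.sin(head),0]); z=np.sin(tilt)*h+np.array([0,0,-np.cos(tilt)])
    y=np.array([-np.sin(head),np.cos(head),0])*(-1 if roll else 1)
    return np.stack([np.cross(y,z),y,z],1)
def ik(pos,Rt,q0s,reg=.002):
    out=[]
    for q0 in q0s:
        q0=np.clip(q0,lo+.03,hi-.03)
        f=lambda q:np.r_[(lambda xA:np.r_[xA[0]-pos,.2*(xA[1]-Rt).ravel()])(fk2(q,P)),reg*(q-q0)]
        o=least_squares(f,q0,bounds=(lo+.02,hi-.02),max_nfev=40)
        x,A=fk2(o.x,P)[:2]; out.append((np.linalg.norm(x-pos)+.2*np.linalg.norm(A-Rt),o.x))
    out.sort(key=lambda a:a[0]); return out
if __name__=="__main__":
    rng=np.random.default_rng(0)
    qs=[rng.uniform(lo,hi) for _ in range(10)]
    for head in (13,35,50):
     for t in (35,45,55):
      for name,g in (("place",[.652,.081,.0925]),("pick",[.493,-.183,.0525])):
        Rt=orient(np.radians(t),np.radians(head),0); pos=np.array(g)-.054*Rt[:,2]
        e,q=ik(pos,Rt,qs)[0]; x,A,pe,pw=fk2(q,P)
        print(head,t,name,round(e,4),q.round(2),"elbow",pe.round(2),"wrist",pw.round(2))
E
time python3 ik.py
```

```text
13 35 place 0.0001 [-0.45  0.52  0.29  2.18  3.88  0.2  -2.35] elbow [0.26 0.07 0.76] wrist [0.48 0.04 0.35]
13 35 pick 0.0001 [ 1.25  0.71 -0.96  2.32  2.27  0.19  0.11] elbow [ 0.08 -0.36  0.69] wrist [ 0.32 -0.22  0.31]
13 45 place 0.0001 [-0.57  0.58  0.44  2.28  3.52  0.51 -2.06] elbow [0.27 0.12 0.74] wrist [0.44 0.03 0.31]
13 45 pick 0.0 [ 1.44  0.92 -1.11  2.38  2.65  0.33 -0.06] elbow [ 0.02 -0.44  0.6 ] wrist [ 0.28 -0.23  0.27]
13 55 place 0.0 [ 0.84  1.25 -1.39  2.28  2.48  1.05 -0.06] elbow [ 0.32 -0.41  0.44] wrist [0.41 0.02 0.27]
13 55 pick 0.0 [ 1.58  1.13 -1.17  2.41  2.91  0.42 -0.08] elbow [-0.04 -0.5   0.5 ] wrist [ 0.25 -0.24  0.23]
35 35 place 0.0003 [ 0.61  0.7  -0.88  2.06  1.34  0.19  0.89] elbow [ 0.27 -0.24  0.69] wrist [ 0.51 -0.02  0.35]
35 35 pick 0.0001 [ 1.05  0.63 -0.61  2.21 -0.97  0.27 -2.6 ] elbow [ 0.12 -0.3   0.72] wrist [ 0.35 -0.28  0.31]
35 45 place 0.0 [-0.16  0.57  0.15  2.19  4.13  0.56 -2.11] elbow [0.29 0.   0.75] wrist [ 0.47 -0.04  0.31]
35 45 pick 0.0 [ 1.32  0.79 -0.83  2.22 -1.08  0.23 -2.33] elbow [ 0.06 -0.39  0.66] wrist [ 0.31 -
[... 252 characters left out ...]
0 [ 0.29  0.59 -0.39  2.   -0.97  0.3  -2.94] elbow [ 0.28 -0.13  0.73] wrist [ 0.54 -0.05  0.35]
50 35 pick 0.0 [ 0.93  0.63 -0.44  2.11 -0.8   0.5  -2.54] elbow [ 0.16 -0.29  0.72] wrist [ 0.38 -0.32  0.31]
50 45 place 0.0001 [ 0.62  0.73 -0.74  2.04 -1.29  0.19 -2.46] elbow [ 0.27 -0.25  0.69] wrist [ 0.51 -0.09  0.31]
50 45 pick 0.0 [ 1.19  0.77 -0.67  2.1  -0.76  0.5  -2.47] elbow [ 0.1  -0.37  0.67] wrist [ 0.35 -0.35  0.27]
50 55 place 0.0 [-0.02  0.68  0.15  2.13  4.36  0.88 -2.01] elbow [ 0.34 -0.04  0.71] wrist [ 0.49 -0.11  0.27]
50 55 pick 0.0 [ 1.33  0.9  -0.76  2.08 -0.8   0.56 -2.34] elbow [ 0.06 -0.43  0.62] wrist [ 0.33 -0.38  0.23]
real	0m14.683s
user	0m14.576s
sys	0m0.238s
```

```bash
cat > scan.py <<'E'
from ik import *
import ik as I
I.lo[4]=-1.37; I.hi[4]=1.2
psi=np.radians(12.7)
C=np.array([[np.cos(psi),np.sin(psi),0],[-np.sin(psi),np.cos(psi),0],[0,0,1]])  # world->cab
ring=np.array([.652,.081,0])
def segdist(p0,d,a,b):
    # distance between line p0+s d (s in .0-.35) and segment a-b, brute
    s=np.linspace(0,.35,71)[:,None]; L=p0+s*d
    u=np.linspace(0,1,41)[:,None]; M=a+u*(b-a)
    D=np.linalg.norm(L[:,None]-M[None],axis=2); i=np.unravel_index(D.argmin(),D.shape); return D.min(),s[i[0],0]
seeds=[[.5,.7,-.6,2.05,-1.2,.25,.5],[.2,.6,-.3,2.,-.9,.4,.3],[.9,1.0,-1.2,2.1,-.5,.4,.0],[0,.7,.5,2,-1,.5,.5],[1.2,.8,-.8,2.2,-1.1,.3,.8]]
for head in (25,32,38,44,50):
  for t in (38,44,50):
    row=[]
    for name,g in (("place",[.652,.081,.0905]),("pick",[.493,-.183,.0505])):
        Rt=orient(np.radians(t),np.radians(head),0); pos=np.array(g)-.054*Rt[:,2]
        e,q=ik(pos,Rt,seeds)[0]; row.append((round(e,3),q.round(2)))
    g=np.array([0,0,.0905]); d=C@-Rt[:,2]
    roof=segdist(g,d,np.array([-.08,-.128,.288]),np.array([-.08,.128,.288]))
    wall=segdist(g,d,np.array([-.08,-.128,.012]),np.array([-.08,-.128,.288]))
    print(head,t,"roof %.3f@%.2f wall %.3f@%.2f"%(*roof,*wall),*row)
E
python3 scan.py
```

```text
25 38 roof 0.056@0.21 wall 0.108@0.17 (np.float64(0.045), array([ 0.5 ,  0.63, -0.78,  2.05,  1.18,  0.19,  0.85])) (np.float64(0.013), array([ 1.44,  0.87, -1.11,  2.24,  1.18,  0.19,  1.52]))
25 44 roof 0.077@0.20 wall 0.108@0.15 (np.float64(0.078), array([ 0.63,  0.68, -0.89,  2.05,  1.18,  0.19,  0.93])) (np.float64(0.025), array([ 1.54,  0.99, -1.18,  2.24,  1.18,  0.19,  1.64]))
25 50 roof 0.098@0.19 wall 0.108@0.14 (np.float64(0.109), array([ 0.76,  0.77, -1.02,  2.04,  1.18,  0.19,  1.04])) (np.float64(0.033), array([ 1.64,  1.13, -1.24,  2.24,  1.18,  0.19,  1.75]))
32 38 roof 0.053@0.21 wall 0.094@0.19 (np.float64(0.029), array([ 0.62,  0.7 , -0.89,  2.05,  1.18,  0.19,  1.03])) (np.float64(0.0), array([ 1.47,  0.94, -1.15,  2.22,  1.01,  0.25,  1.82]))
32 44 roof 0.074@0.21 wall 0.094@0.17 (np.float64(0.059), array([ 0.74,  0.78, -1.  ,  2.04,  1.18,  0.19,  1.12])) (np.float64(0.0), array([ 1.54,  1.02, -1.18,  2.23,  1.06,  0.19,  1.86]))
32 50 roof 0.094@0.20 wall 0.094@0.15 (np.float64(0.085), array([ 0.86,  0.88, -1.11,  2.04,  1.18,  0.19,  1.24])) (np.float64(0.0), 
[... 1079 characters left out ...]
([ 0.94,  1.02, -1.19,  2.04,  1.18,  0.19,  1.5 ])) (np.float64(0.0), array([ 1.59,  1.14, -1.19,  2.13,  0.39,  0.35,  2.76]))
50 38 roof 0.036@0.23 wall 0.053@0.23 (np.float64(0.0), array([ 0.82,  0.9 , -1.12,  1.99,  0.95,  0.31,  1.67])) (np.float64(0.0), array([ 0.31,  0.65,  0.36,  2.16, -1.35,  0.91, -2.07]))
50 44 roof 0.057@0.23 wall 0.053@0.21 (np.float64(0.0), array([ 0.55,  0.69, -0.64,  2.04, -1.35,  0.23, -2.43])) (np.float64(0.0), array([ 0.5 ,  0.67,  0.19,  2.15, -1.35,  0.91, -2.01]))
50 50 roof 0.078@0.23 wall 0.053@0.18 (np.float64(0.009), array([ 0.96,  1.06, -1.21,  2.03,  1.18,  0.19,  1.6 ])) (np.float64(0.0), array([ 0.65,  0.71,  0.06,  2.13, -1.35,  0.94, -1.95]))
```

```bash
cat > sim.py <<'E'
from ik import *
from scipy.optimize import lsq_linear
LO=np.array([-2.96,-.34,-1.41,.24,-1.37,.17,-2.96]);HI=np.array([2.96,2.1,1.46,2.44,4.51,1.92,2.96]); mg=.005
VM=.7*np.array([2.39,2.39,3.14,3.14,3.14,3.14,3.14])/12
def jac(q):
    x,A=fk2(q,P)[:2]; J=np.zeros((6,7))
    for i in range(7):
        d=np.zeros(7);d[i]=1e-5; x2,A2=fk2(q+d,P)[:2]
        J[:3,i]=(x2-x)/1e-5; J[3:,i]=Rn.from_matrix(A2@A.T).as_rotvec()/1e-5
    return J
def solve(q,xt,At,wr,lam,n=1):
    q0=q.copy()
    for _ in range(n):
        x,A=fk2(q,P)[:2]; e=np.r_[xt-x,Rn.from_matrix(At@A.T).as_rotvec()*wr]
        J=jac(q); J[3:]*=wr
        l=np.maximum(LO+mg,q0-VM)-q; h=np.minimum(HI-mg,q0+VM)-q
        l=np.minimum(l,-1e-9);h=np.maximum(h,1e-9)
        r=lsq_linear(np.r_[J,lam*np.eye(7)],np.r_[e,np.zeros(7)],bounds=(l,h)); q=q+r.x
    return q
def call(q,rows,tw=None,wr=.3,lam=.02,n=3,trace=False):
    x0,A0=fk2(q,P)[:2]; tr=[]
    for i,s in enumerate(rows):
        g=x0+A0@(np.array(s)/100); Ag=A0@rz(0 if tw is None else tw[i])
        x,A=fk2(q,P)[:2]; d=g-x; L=np.linalg.norm(d); d=d*min(1,.0417/max(L,1e-9))
        rv=Rn.from_matrix(Ag@A.T).as_rotvec(); a=np.linalg.norm(rv); rv=rv*min(1,.125/max(a,1e-9))
        q=solve(q,x+d,Rn.from_rotvec(rv).as_matrix()@A,wr,lam,n); tr.append(q)
    return (q,tr) if trace else q
def tilt(q):
    z=fk2(q,P)[1][:,2]; return np.degrees(np.arccos(-z[2])),np.degrees(np.arctan2(z[1],z[0]))
if __name__=="__main__":
    D=load()[0]
    seq=[(6,7,[[0,0,-16]]*5),(8,9,[[0,60,0]]*3),(9,10,[[-20,34,-20]]*2),(10,11,[[-20,34,-20]]*2),(3,4,[[-1,-2,-4],[-1,-2,-8],[-1,-2,-12],[-1,-2,-16]])]
    for wr in (.1,.3,1):
     for lam in (.01,.05,.2):
      for n in (1,5):
       print(wr,lam,n,[ (call(D[a],r,wr=wr,lam=lam,n=n)-D[b]).round(2).tolist()[:6] for a,b,r in seq[:4]])
E
python3 sim.py
```

```text
0.1 0.01 1 [[0.31, 0.05, -0.24, -0.34, -0.06, -0.0], [-0.09, 0.12, 0.28, -0.07, -0.18, -0.0], [-0.03, 0.04, 0.13, -0.11, -0.08, 0.0], [0.03, 0.05, 0.04, -0.15, -0.06, 0.0]]
0.1 0.01 5 [[0.31, 0.05, -0.25, -0.34, -0.05, -0.0], [-0.0, 0.08, 0.07, -0.09, -0.08, -0.0], [0.03, 0.03, -0.0, -0.13, -0.03, 0.0], [0.04, 0.05, 0.02, -0.17, -0.05, 0.0]]
0.1 0.05 1 [[0.35, 0.04, -0.32, -0.34, -0.03, -0.0], [-0.26, 0.1, 0.45, -0.0, -0.16, -0.06], [-0.08, 0.04, 0.2, -0.1, -0.08, 0.0], [0.0, 0.04, 0.06, -0.14, -0.05, 0.0]]
0.1 0.05 5 [[0.35, 0.05, -0.3, -0.34, -0.04, -0.0], [-0.16, 0.13, 0.39, -0.07, -0.21, -0.0], [-0.05, 0.04, 0.17, -0.12, -0.1, 0.0], [0.03, 0.05, 0.05, -0.16, -0.07, 0.0]]
0.1 0.2 1 [[0.34, 0.02, -0.33, -0.31, -0.02, -0.01], [-0.42, 0.01, 0.46, 0.08, 0.01, -0.11], [-0.17, -0.04, 0.19, 0.02, 0.02, -0.08], [-0.07, -0.03, 0.06, -0.0, 0.02, -0.08]]
0.1 0.2 5 [[0.35, 0.04, -0.32, -0.34, -0.02, -0.0], [-0.34, 0.05, 0.45, 0.03, -0.08, -0.12], [-0.12, 0.01, 0.19, -0.06, -0.02, -0.05], [-0.03, 0.02, 0.06, -0.09, -0.01, -0.05]]
0.3 0.01 1 [[0.16, 0.02, -0.14, -0.15, -0.01, -0.0], [-0.03, 0.1
[... 1263 characters left out ...]
, [-0.04, -0.01, 0.06, 0.04, -0.02, 0.0]]
1 0.05 1 [[0.28, 0.01, -0.31, 0.01, 0.01, -0.0], [-0.19, 0.12, 0.4, 0.0, -0.19, -0.0], [-0.09, 0.01, 0.16, 0.03, -0.06, 0.0], [-0.03, 0.0, 0.05, 0.03, -0.02, 0.0]]
1 0.05 5 [[0.17, 0.01, -0.18, 0.02, 0.0, -0.0], [-0.05, 0.07, 0.13, -0.03, -0.08, -0.0], [-0.03, -0.0, 0.04, 0.02, -0.01, 0.0], [-0.01, -0.0, 0.01, 0.03, -0.0, 0.0]]
1 0.2 1 [[0.32, 0.02, -0.35, 0.0, 0.01, -0.0], [-0.39, 0.01, 0.46, 0.1, -0.07, -0.03], [-0.15, -0.02, 0.18, 0.06, -0.03, 0.0], [-0.05, -0.02, 0.05, 0.05, -0.01, 0.0]]
1 0.2 5 [[0.3, 0.01, -0.34, 0.01, 0.02, -0.0], [-0.24, 0.1, 0.42, 0.01, -0.17, -0.0], [-0.1, 0.01, 0.17, 0.03, -0.06, 0.0], [-0.03, 0.0, 0.05, 0.03, -0.02, 0.0]]
```

```bash
cat > plan1.py <<'E'
from sim import *
KW=dict(wr=.7,lam=.03,n=4)
q=load()[0][-1]; head=np.radians(25)
tgt=np.sin(np.radians(45))*np.array([np.cos(head),np.sin(head)])
dirs=[np.array(d,float)/np.linalg.norm(d) for d in np.ndindex(3,3,3) for d in [np.array(d)-1] if np.any(d)]
for k in range(14):
    A=fk2(q,P)[1]; best=None
    for d in dirs:
        r=(A.T@d*50).round(0)
        for n in (2,):
            q2=call(q,[r]*n,**KW); z=fk2(q2,P)[1][:2,2]
            s=np.linalg.norm(tgt-z)
            if best is None or s<best[0]: best=(s,d,r,q2)
    q=best[3]; print(k,best[1].round(1),best[2],np.round(tilt(q),1),q.round(2),fk2(q,P)[0].round(3))
np.save("qt.npy",q)
E
python3 plan1.py
```

```text
0 [0. 0. 1.] [ -9.   8. -48.] [15.9 21.3] [-0.87  0.33  0.52  0.65 -0.17  1.92  0.74] [0.553 0.289 0.835]
1 [0. 0. 1.] [-10.   9. -48.] [17.8 21.9] [-0.9   0.3   0.56  0.66 -0.16  1.92  0.74] [0.537 0.279 0.855]
2 [0. 0. 1.] [-11.  10. -48.] [19.6 22.4] [-0.94  0.27  0.6   0.66 -0.16  1.92  0.74] [0.522 0.27  0.874]
3 [0. 0. 1.] [-12.  11. -47.] [21.4 22.7] [-0.98  0.24  0.64  0.65 -0.16  1.92  0.74] [0.509 0.262 0.892]
4 [0. 0. 1.] [-13.  13. -47.] [23.3 23. ] [-1.02  0.22  0.68  0.64 -0.15  1.92  0.74] [0.497 0.255 0.909]
5 [0. 0. 1.] [-14.  14. -46.] [25.2 23.3] [-1.06  0.2   0.72  0.63 -0.15  1.92  0.74] [0.486 0.249 0.925]
6 [0. 0. 1.] [-15.  15. -45.] [27.  23.5] [-1.1   0.19  0.76  0.61 -0.15  1.92  0.74] [0.477 0.243 0.941]
7 [0. 0. 1.] [-16.  16. -45.] [28.9 23.7] [-1.14  0.17  0.8   0.59 -0.15  1.92  0.74] [0.467 0.237 0.956]
8 [0. 0. 1.] [-17.  17. -44.] [30.7 23.9] [-1.17  0.16  0.84  0.57 -0.15  1.92  0.75] [0.458 0.232 0.971]
9 [0. 0. 1.] [-18.  18. -43.] [32.5 24. ] [-1.19  0.15  0.87  0.55 -0.15  1.92  0.75] [0.451 0.227 0.985]
10 [0. 0. 1.] [-19.  19. -42.] [34.3 24.2] [-1.21  0.15  0.89  0.53 -0.16  1.92  0.75] [0.443 0.222 0.999]
11 [0. 0. 1.] [-20.  20. -41.] [36.1 24.3] [-1.22  0.14  0.91  0.5  -0.16  1.92  0.75] [0.437 0.218 1.012]
12 [0. 0. 1.] [-21.  21. -40.] [37.8 24.4] [-1.23  0.14  0.92  0.47 -0.17  1.92  0.75] [0.43  0.214 1.025]
13 [0. 0. 1.] [-22.  22. -39.] [39.6 24.4] [-1.23  0.14  0.93  0.44 -0.18  1.92  0.75] [0.424 0.209 1.037]
```

```bash
cat > cab.py <<'E'
import numpy as np
from scipy.optimize import least_squares
M=[((0,0),(.5359,.1977)),((0,0),(.5407,.1965)),((-.016,-.276),(.5853,-.0792)),((-.016,-.276),(.5822,-.0773)),((.006,-.139),(.5806,.0606)),((.006,-.139),(.5743,.0619)),((.086,-.139),(.6509,.0837))]
a=np.array([m[0] for m in M]);b=np.array([m[1] for m in M])
def T(P,a):
    c,s=np.cos(P[2]),np.sin(P[2]); a=np.atleast_2d(a); return np.stack([P[0]+c*a[:,0]-s*a[:,1],P[1]+s*a[:,0]+c*a[:,1]],1)
o=least_squares(lambda P:(T(P,a)-b).ravel(),[.538,.197,.2]); P=o.x
if __name__=="__main__":
    print(P,np.degrees(P[2])); print((T(P,a)-b).round(4)); print("corner",T(P,[-.016,-.276]),"ring",T(P,[.086,-.139]))
E
python3 cab.py
python3 - <<'E'
from h import *
from cab import T,P
for c in ("side","top"):
    r=read_camera(c); im=r["pixels"][:,:,::-1].copy()
    pts=[(-.016,-.276,.294),(-.016,-.276,.010),(-.016,0,.294),(0.006,-.279,.3),(0.006,.001,.3),(.256,-.279,.3),(.256,.001,.3),(.256,-.279,0),(.086,-.139,.062)]
    W=np.array([[*T(P,p[:2])[0],p[2]] for p in pts]+[[.493,-.1835,.0845],[.493,-.1835,.022]])
    for u in proj(r,W): cv2.circle(im,tuple(int(round(v)) for v in u),2,(255,0,255),-1)
    cv2.imwrite(f"pics/ov_{c}.png",cv2.resize(im[110:320,240:460] if c=="side" else im[20:230,110:350],None,fx=3,fy=3,interpolation=cv2.INTER_CUBIC))
E
```

```text
[0.53833854 0.19620672 0.22607965] 12.953409498216152
[[ 0.0024 -0.0015]
 [-0.0024 -0.0003]
 [-0.0007  0.0028]
 [ 0.0024  0.0009]
 [-0.0053  0.0015]
 [ 0.001   0.0002]
 [ 0.0024 -0.0037]]
corner [[ 0.58461349 -0.07635635]] ring [[0.65330812 0.08002155]]
```

```bash
cat >> h.py <<'E'
from scipy.spatial.transform import Rotation as Rn
def pose():
    o=get_obs(); w,x,y,z=o['tool_rot']; return np.array(o['eef_pos']),Rn.from_quat([x,y,z,w]).as_matrix()
def go(target,tip=0.0):
    "tool shift (cm) to bring point 'tip' m ahead of TCP to target"
    p,M=pose(); d=M.T@(np.array(target)-(p+tip*M[:,2])); print("shift cm",(d*100).round(2),"rows",round(np.linalg.norm(d)/.0417,1)); return d
E
python3 -c "
from h import *
go([.45,.05,.45])"
```

```text
shift cm [  8.37 -33.07  30.22] rows 10.9
```

move_arm([
  [8.5,-33,30],
  [8.5,-33,30],
  [8.5,-33,30],
  [8.5,-33,30],
  [8.5,-33,30],
], gripper=[0,0,0,0,0], twist=[0,0,0,0,0])

```text
t: 4.82
eef_pos: [0.5133, 0.1857, 0.6532]
tool_rot: [0.105, 0.181, 0.976, 0.063]
contact_force: [1.6, -0.6, 0.8]
gripper_width: 0.002
```

```bash
python3 -c "
from h import *
rec(); go([.45,.03,.45])"
```

```text
4.82 [-0.94  -0.002  0.471  1.421  0.028  1.477  0.737] [0.5133 0.1857 0.6532] [0.105 0.181 0.976 0.063]
axes x [-0.913  0.366 -0.182] y [0.339 0.927 0.161] z [ 0.228  0.085 -0.97 ] F [ 1.6 -0.6  0.8]
shift cm [  3.78 -19.86  16.94] rows 6.3
```

move_arm([
  [4,-20,17],
  [4,-20,17],
  [4,-20,17],
  [4,-20,17],
  [4,-20,17],
], gripper=[0,0,0,0,0], twist=[0,0,0,0,0])

```text
t: 5.23
eef_pos: [0.4617, 0.0632, 0.493]
tool_rot: [0.105, 0.181, 0.976, 0.064]
contact_force: [0.4, -0.7, 0.4]
gripper_width: 0.001
```

```bash
python3 -c "
from h import *
from cab import T,P
rec(); w=T(P,[-.016-.03,-.246])[0]; print(w); go([*w,.17],.073)"
```

```text
5.23 [-0.869 -0.189  0.523  1.898  0.097  1.162  0.835] [0.4617 0.0632 0.493 ] [0.105 0.181 0.976 0.064]
axes x [-0.912  0.366 -0.182] y [0.34  0.927 0.162] z [ 0.228  0.086 -0.97 ] F [ 0.4 -0.7  0.4]
[ 0.54865215 -0.05384453]
shift cm [ -6.34 -13.13  25.  ] rows 6.9
```

move_arm([
  [-6,-13,25],
  [-6,-13,25],
  [-6,-13,25],
  [-6,-13,25],
  [-6,-13,25],
], gripper=[0,0,0,0,0], twist=[0,0,0,0,0])

```text
t: 5.65
eef_pos: [0.5116, -0.024, 0.3112]
tool_rot: [0.106, 0.181, 0.976, 0.064]
contact_force: [0.9, 2.5, -0.4]
gripper_width: -0.002
```

```bash
python3 -c "
from h import *
from cab import T,P
rec(); w=T(P,[-.016-.025,-.246])[0]; print(w); go([*w,.17],.073)"
```

```text
5.65 [-0.757  0.12   0.795  2.097 -0.263  0.745  1.403] [ 0.5116 -0.024   0.3112] [0.106 0.181 0.976 0.064]
axes x [-0.912  0.367 -0.184] y [0.34  0.926 0.163] z [ 0.23   0.086 -0.969] F [ 0.9  2.5 -0.4]
[ 0.55352491 -0.05272374]
shift cm [-2.28 -3.54  7.1 ] rows 2.0
```

move_arm([
  [-2.3,-3.5,7.1],
  [-2.3,-3.5,7.1],
  [-2.3,-3.5,7.1],
], gripper=[0,0,0], twist=[0,0,0])

```text
t: 5.9
eef_pos: [0.5348, -0.0619, 0.2343]
tool_rot: [0.1, 0.184, 0.976, 0.059]
contact_force: [-1.2, 0.4, -0.8]
gripper_width: -0.004
```

move_arm([
  [-0.4,0.27,0.12],
  [-0.65,0.43,0.19],
  [-0.8,0.54,0.24],
  [-0.95,0.63,0.29],
  [-1.1,0.74,0.33],
], gripper=[0,0,0,0,0], twist=[0,0,0,0,0])

```text
t: 6.32
eef_pos: [0.5465, -0.0541, 0.2423]
tool_rot: [0.102, 0.179, 0.976, 0.064]
contact_force: [-30.7, -7.5, 12.7]
gripper_width: 0.001
```

move_arm([
  [0.3,-0.2,-0.1],
  [0.8,-0.54,-0.24],
  [1.6,-1.1,-0.5],
  [3.2,-2.2,-1],
  [6,-4,-1.8],
], gripper=[0,0,0,0,0], twist=[0,0,0,0,0])

```text
t: 6.73
eef_pos: [0.4806, -0.0697, 0.2438]
tool_rot: [0.108, 0.179, 0.976, 0.064]
contact_force: [-0.2, -1.2, 1.0]
gripper_width: -0.003
```

move_arm([
  [0.5,-2.5,0],
  [0.5,-4.5,0],
], gripper=[0,0], twist=[0,0])

```text
t: 6.9
eef_pos: [0.4565, -0.1099, 0.2345]
tool_rot: [0.106, 0.18, 0.976, 0.065]
contact_force: [0.9, -0.6, -0.0]
gripper_width: -0.001
```

```bash
python3 - <<'E'
from h import *
rec()
for c in ("side","top"):
    r=read_camera(c); cv2.imwrite(f"pics/d1_{c}.png",r["pixels"][:,:,::-1])
    print(spot_point("door_corner",c))
E
```

```text
6.9 [-0.505  0.191  0.769  2.251 -0.499  0.601  1.84 ] [ 0.4565 -0.1099  0.2345] [0.106 0.18  0.976 0.065]
axes x [-0.913  0.364 -0.184] y [0.337 0.927 0.165] z [ 0.23   0.089 -0.969] F [ 0.9 -0.6 -0. ]
[{'centre': [0.5613, -0.0833, 0.2942], 'p': 0.9}]
[{'centre': [0.5477, -0.0775, 0.2893], 'p': 0.67}]
```

```bash
python3 - <<'E'
import cv2
a=cv2.imread("pics/d1_top.png")[130:220,140:360]; b=cv2.imread("pics/d1_side.png")[120:270,240:420]
cv2.imwrite("pics/d1z.png",cv2.resize(a,None,fx=3.6,fy=3.6,interpolation=cv2.INTER_CUBIC)); cv2.imwrite("pics/d1zs.png",cv2.resize(b,None,fx=4,fy=4,interpolation=cv2.INTER_CUBIC))
E
python3 - <<'E'
from h import *
from cab import T,P
r=read_camera("top")
for uv in ((282.2,161.1),(282.2,156.4)):
    w=onplane(r,uv,.294); d=w[:2]-P[:2]; c,s=np.cos(P[2]),np.sin(P[2]); h=np.array([c*d[0]+s*d[1],-s*d[0]+c*d[1]]); print(w.round(4),h.round(4))
for a in (.1,.14,.18):
    i=np.array([-.276*np.sin(a),-.276*np.cos(a)]); o=i+.016*np.array([-np.cos(a),np.sin(a)])
    print(a,T(P,i).round(4),T(P,o).round(4), proj(r,np.r_[T(P,i)[0],.294]).round(1),proj(r,np.r_[T(P,o)[0],.294]).round(1))
print(T(P,[.006,-.279]))
p,M=pose(); print("tip",p+.073*M[:,2])
E
```

```text
[ 0.5545 -0.079   0.294 ] [-0.0459 -0.2718]
[ 0.565 -0.079  0.294] [-0.0357 -0.2742]
0.1 [[ 0.573  -0.0776]] [[ 0.5572 -0.0796]] [[281.6 152.8]] [[282.5 159.9]]
0.14 [[ 0.5621 -0.0788]] [[ 0.5461 -0.0801]] [[282.1 157.7]] [[282.7 164.8]]
0.18 [[ 0.5511 -0.0795]] [[ 0.5351 -0.0802]] [[282.4 162.6]] [[282.8 169.8]]
[[ 0.60672612 -0.07434852]]
tip [ 0.47603113 -0.10375074  0.16389233]
```

```bash
python3 - <<'E'
from h import *
r=read_camera("top"); cv2.imwrite("pics/d2z.png",cv2.resize(r["pixels"][130:220,140:360,::-1],None,fx=3.6,fy=3.6,interpolation=cv2.INTER_CUBIC))
print(get_obs()["t"]); go([.50,-.135,.25],.073)
E
```

```text
7.2
shift cm [-4.92 -0.71 -8.09] rows 2.3
```

move_arm([
  [-5,-0.7,-8.1],
  [-5,-0.7,-8.1],
  [-5,-0.7,-8.1],
], gripper=[0,0,0], twist=[0,0,0])

```text
t: 7.45
eef_pos: [0.4868, -0.1443, 0.3258]
tool_rot: [0.11, 0.181, 0.975, 0.063]
contact_force: [2.2, -0.4, 0.4]
gripper_width: 0.002
```

```bash
python3 -c "
from h import *
rec(); go([.577,-.135,.25],.073); go([.578,-.072,.25],.073)"
```

```text
7.45 [-0.552  0.105  0.861  2.077 -0.318  0.814  1.701] [ 0.4868 -0.1443  0.3258] [0.11  0.181 0.975 0.063]
axes x [-0.911  0.366 -0.191] y [0.339 0.927 0.162] z [ 0.237  0.083 -0.968] F [ 2.2 -0.4  0.4]
shift cm [-6.42  2.69  2.25] rows 1.8
shift cm [-4.2   8.56  2.8 ] rows 2.4
```

move_arm([
  [-3.2,1.3,1.1],
  [-6.4,2.7,2.2],
  [-6.4,2.7,2.2],
  [-5.3,5.6,2.5],
  [-4.2,8.6,2.8],
], gripper=[0,0,0,0,0], twist=[0,0,0,0,0])

```text
t: 7.87
eef_pos: [0.5582, -0.0769, 0.3148]
tool_rot: [0.106, 0.182, 0.976, 0.061]
contact_force: [4.3, -9.8, -0.3]
gripper_width: -0.003
```

```bash
python3 - <<'E'
from h import *
rec(); p,M=pose(); print(p+.073*M[:,2])
for c in ("side","top"):
    r=read_camera(c); print(proj(r,p+.073*M[:,2]))
    cv2.imwrite(f"pics/d3_{c}.png",cv2.resize(r["pixels"][100:280,230:430,::-1] if c=="side" else r["pixels"][110:250,150:350,::-1],None,fx=4,fy=4,interpolation=cv2.INTER_CUBIC))
E
```

```text
7.87 [-0.626  0.252  0.831  1.983 -0.426  0.811  1.639] [ 0.5582 -0.0769  0.3148] [0.106 0.182 0.976 0.061]
axes x [-0.911  0.369 -0.185] y [0.343 0.926 0.159] z [ 0.23   0.081 -0.97 ] F [ 4.3 -9.8 -0.3]
[ 0.57495429 -0.07102833  0.24396278]
[[320.32922868 184.51786238]]
[[278.93784995 157.3216013 ]]
```

```bash
cat > arc.py <<'E'
from h import *
from cab import T,P
def tip(a,r,off,z): 
    h=r*np.array([-np.sin(a),-np.cos(a)])+off*np.array([np.cos(a),-np.sin(a)]); return np.r_[T(P,h)[0],z]
if __name__=="__main__":
    p,M=pose(); t0=p+.073*M[:,2]
    for a,r in ((.25,.265),(.35,.262),(.45,.258),(.6,.245),(.75,.23),(.9,.215),(1.05,.2),(1.2,.185),(1.35,.17),(1.5,.155),(1.65,.145),(1.75,.135)):
        t=tip(a,r,.018,.247); print(a,t.round(3),(M.T@(t-t0)*100).round(1))
E
python3 arc.py
```

```text
0.25 [ 0.55  -0.069  0.247] [ 2.  -1.4 -1. ]
0.35 [ 0.524 -0.066  0.247] [ 4.5 -1.9 -1.5]
0.45 [ 0.499 -0.059  0.247] [ 7.  -2.1 -2. ]
0.6 [ 0.466 -0.038  0.247] [10.8 -1.3 -2.6]
0.75 [ 0.439 -0.012  0.247] [14.2  0.3 -3. ]
0.9 [0.418 0.017 0.247] [17.1  2.3 -3.2]
1.05 [0.404 0.047 0.247] [19.5  4.6 -3.3]
1.2 [0.395 0.077 0.247] [21.4  7.1 -3.2]
1.35 [0.393 0.107 0.247] [22.7  9.8 -3. ]
1.5 [0.395 0.134 0.247] [23.4 12.4 -2.7]
1.65 [0.398 0.157 0.247] [24.  14.6 -2.4]
1.75 [0.404 0.172 0.247] [23.9 16.2 -2.1]
```

move_arm([
  [2,-1.4,-1],
  [4.5,-1.9,-1.5],
  [7,-2.1,-2],
  [9,-1.8,-2.3],
  [10.8,-1.3,-2.6],
], gripper=[0,0,0,0,0], twist=[0,0,0,0,0])

```text
t: 8.38
eef_pos: [0.4471, -0.0505, 0.3179]
tool_rot: [0.105, 0.181, 0.976, 0.063]
contact_force: [0.5, -0.7, 0.3]
gripper_width: 0.002
```

```bash
python3 -c "
from h import *
rec()"; python3 arc.py
```

```text
8.38 [-0.818 -0.072  0.833  2.206 -0.053  0.755  1.258] [ 0.4471 -0.0505  0.3179] [0.105 0.181 0.976 0.063]
axes x [-0.912  0.366 -0.183] y [0.34  0.926 0.162] z [ 0.229  0.085 -0.97 ] F [ 0.5 -0.7  0.3]
0.25 [ 0.55  -0.069  0.247] [-8.8  0.6  1.8]
0.35 [ 0.524 -0.066  0.247] [-6.3  0.   1.2]
0.45 [ 0.499 -0.059  0.247] [-3.7 -0.2  0.7]
0.6 [ 0.466 -0.038  0.247] [0.1 0.6 0.1]
0.75 [ 0.439 -0.012  0.247] [ 3.5  2.1 -0.3]
0.9 [0.418 0.017 0.247] [ 6.4  4.1 -0.5]
1.05 [0.404 0.047 0.247] [ 8.8  6.4 -0.6]
1.2 [0.395 0.077 0.247] [10.7  8.9 -0.5]
1.35 [0.393 0.107 0.247] [12.  11.6 -0.3]
1.5 [0.395 0.134 0.247] [12.8 14.2 -0. ]
1.65 [0.398 0.157 0.247] [13.4 16.4  0.2]
1.75 [0.404 0.172 0.247] [13.4 18.   0.5]
```

move_arm([
  [2.2,1.3,-0.2],
  [4.2,2.5,-0.4],
  [6.2,4,-0.5],
  [7.8,5.5,-0.6],
  [9.3,7,-0.6],
], gripper=[0,0,0,0,0], twist=[0,0,0,0,0])

```text
t: 8.8
eef_pos: [0.3853, 0.0487, 0.319]
tool_rot: [0.106, 0.181, 0.976, 0.064]
contact_force: [-0.7, -2.6, 5.0]
gripper_width: -0.0
```

```bash
python3 -c "
from h import *
rec()"; python3 arc.py|tail -5
```

```text
8.8 [-0.849 -0.211  0.507  2.312  0.14   0.771  0.778] [0.3853 0.0487 0.319 ] [0.106 0.181 0.976 0.064]
axes x [-0.912  0.366 -0.184] y [0.339 0.927 0.163] z [ 0.23   0.086 -0.969] F [-0.7 -2.6  5. ]
1.2 [0.395 0.077 0.247] [1.4 1.8 0.2]
1.35 [0.393 0.107 0.247] [2.8 4.4 0.3]
1.5 [0.395 0.134 0.247] [3.5 7.  0.6]
1.65 [0.398 0.157 0.247] [4.2 9.3 0.9]
1.75 [0.404 0.172 0.247] [ 4.1 10.9  1.2]
```

move_arm([
  [1.4,2.2,0.2],
  [2.7,4.4,0.3],
  [3.5,6.7,0.6],
  [4.1,9,0.9],
  [4.1,10.9,1.2],
], gripper=[0,0,0,0,0], twist=[0,0,0,0,0])

```text
t: 9.22
eef_pos: [0.3886, 0.1679, 0.3185]
tool_rot: [0.106, 0.18, 0.976, 0.065]
contact_force: [-5.0, -1.8, 9.9]
gripper_width: 0.002
```

```bash
python3 - <<'E'
from h import *
rec()
for c in ("side","top"):
    r=read_camera(c)
    cv2.imwrite(f"pics/d4_{c}.png",r["pixels"][:,:,::-1])
    print(spot_point("door_corner",c)[:1])
E
```

```text
9.22 [-0.933 -0.098  0.326  2.248  0.132  0.748  0.516] [0.3886 0.1679 0.3185] [0.106 0.18  0.976 0.065]
axes x [-0.913  0.364 -0.184] y [0.337 0.927 0.165] z [ 0.231  0.089 -0.969] F [-5.  -1.8  9.9]
[{'centre': [0.2648, 0.2107, 0.2914], 'p': 0.9}]
[]
```

```bash
cat > plan2.py <<'E'
from sim import *
import sys
KW=dict(wr=.7,lam=.03,n=3)
def goto(q,target,tip=.054,maxcalls=12,tw=0,verbose=False):
    rows=0
    for k in range(maxcalls):
        x,A=fk2(q,P)[:2]; d=A.T@(np.array(target)-x-tip*A[:,2])
        if np.linalg.norm(d)<.002: break
        n=min(5,int(np.ceil(np.linalg.norm(d)/.0417)))
        q=call(q,[d*100]*n,**KW); rows+=n
        if verbose: print("   ",fk2(q,P)[0].round(3),np.round(tilt(q),1),q.round(2))
    x,A=fk2(q,P)[:2]; return q,rows,np.linalg.norm(np.array(target)-x-tip*A[:,2])
def level(q):
    # twist to make tool y horizontal
    rows=0
    for k in range(6):
        A=fk2(q,P)[1]; a=np.arctan2(-A[2,1],A[2,0])  # rotate y toward horizontal
        c=[np.arctan2(-A[2,1],-A[2,0]) if False else a, ]
        # find twist w such that (A rz(w))[2,1]=0: -sin w*A20+cos w*A21=0 -> w=atan2(A21,A20)
        w=np.arctan2(A[2,1],A[2,0]); w=(w+np.pi/2)%np.pi-np.pi/2
        if abs(w)<.01: break
        q=call(q,[[0,0,0]]*5,tw=[w]*5,**KW); rows+=5
    return q,rows
def tiltup(q,T,d=(0,0,1),n=2,maxc=40):
    rows=0
    for k in range(maxc):
        if tilt(q)[0]>T: break
        A=fk2(q,P)[1]; q=call(q,[A.T@np.array(d)*60]*n,**KW); rows+=n
    return q,rows
if __name__=="__main__":
    q0=load()[0][-1]
    for az,T in ((20,45),(40,45),(0,45),(30,55),(-15,45)):
        r=.55; a=np.radians(az)
        q,n1,e=goto(q0,[.42,.12,.40],0); q,n2,e=goto(q,[r*np.cos(a),r*np.sin(a),.75],0); q,n3=tiltup(q,T); q,n4=level(q)
        print("az",az,"rows",n1+n2,n3,n4,np.round(tilt(q),1),q.round(2))
        for nm,t in (("hi",[.50,-.05,.6]),("prepick",[.45,-.19,.2]),("pick",[.493,-.183,.0505]),("lift",[.493,-.183,.16]),("preplace",[.53,.02,.2]),("place",[.652,.081,.0905])):
            q,n,e=goto(q,t); print("  ",nm,n,"err%.3f"%e,np.round(tilt(q),1),"yz%.2f"%fk2(q,P)[1][2,1],q.round(2))
E
time python3 plan2.py
```

```text
az 20 rows 12 36 10 [45.7 21.2] [-1.12  0.1   0.9   0.36 -0.17  1.91  1.56]
   hi 13 err0.000 [45.6 21.2] yz0.00 [-0.13 -0.33  0.24  1.86 -0.34  0.92  2.17]
   prepick 22 err0.021 [38.1 13.8] yz-0.05 [-1.01 -0.34  1.46  2.44 -0.43  0.27  2.8 ]
   pick 52 err0.157 [32.2  8.8] yz-0.08 [-1.17 -0.34  1.46  2.44  0.27  0.25  1.99]
   lift 24 err0.051 [32.6 -0.9] yz-0.15 [-1.23 -0.34  1.46  2.43  0.77  0.25  1.45]
   preplace 16 err0.014 [33.1 -0.2] yz-0.15 [-1.79 -0.33  1.45  2.41  1.26  0.49  0.52]
   place 60 err0.179 [35.2  2.3] yz-0.14 [-1.89 -0.33  1.45  2.39  1.31  0.52  0.4 ]
az 40 rows 14 36 10 [45.5 30.8] [-1.51  0.11  1.05  0.37 -0.13  1.91  1.51]
   hi 15 err0.000 [45.2 30.9] yz0.00 [-0.35 -0.33  0.46  1.82 -0.37  1.    2.34]
   prepick 25 err0.028 [35.9 19. ] yz-0.07 [-1.01 -0.34  1.46  2.4  -0.35  0.36  2.84]
   pick 51 err0.157 [31.1 11.8] yz-0.11 [-1.17 -0.34  1.46  2.44  0.19  0.28  2.2 ]
   lift 24 err0.052 [31.9  0.7] yz-0.20 [-1.22 -0.34  1.46  2.43  0.67  0.26  1.67]
   preplace 16 err0.014 [32.6  1.2] yz-0.20 [-1.78 -0.33  1.46  2.4   1.22  0.48  0.69]
   place 60 err
[... 1162 characters left out ...]
0 err0.179 [35.3  3.1] yz-0.14 [-1.89 -0.33  1.45  2.39  1.32  0.51  0.42]
az -15 rows 14 36 5 [45.4  3.6] [-0.42  0.08  0.59  0.36 -0.21  1.91  1.63]
   hi 20 err0.002 [44.8  3.9] yz0.00 [ 0.39 -0.33 -0.25  1.86 -0.29  0.85  1.87]
   prepick 22 err0.015 [37.3  7.7] yz0.04 [-1.05 -0.33  1.46  2.44 -0.15  0.2   2.27]
   pick 49 err0.153 [31.4  4. ] yz0.00 [-1.21 -0.34  1.46  2.44  0.53  0.26  1.49]
   lift 24 err0.048 [32.2 -4.2] yz-0.06 [-1.26 -0.34  1.46  2.44  0.91  0.28  1.08]
   preplace 16 err0.015 [33.  -3.2] yz-0.06 [-1.82 -0.33  1.45  2.41  1.27  0.53  0.28]
   place 60 err0.180 [35.1  0.3] yz-0.03 [-1.9  -0.33  1.45  2.39  1.32  0.55  0.17]
real	0m35.991s
user	0m34.971s
sys	0m0.148s
```

```bash
nproc; cat > fs.py <<'E'
import numpy as np, json
P=json.load(open("kin2.json")); H,L1,e1,L2,w1,L3,f0=P[2],P[4],P[6],P[7],P[9],P[10],P[11]
LO=np.array([-2.96,-.34,-1.41,.24,-1.37,.17,-2.96])+.005;HI=np.array([2.96,2.1,1.46,2.44,4.51,1.92,2.96])-.005
VM=.7*np.array([2.39,2.39,3.14,3.14,3.14,3.14,3.14])/12
def rz(a): c,s=np.cos(a),np.sin(a); return np.array([[c,-s,0],[s,c,0],[0,0,1.]])
def ry(a): c,s=np.cos(a),np.sin(a); return np.array([[c,0,s],[0,1,0],[-s,0,c]])
def fkj(q):
    A1=rz(-q[0]); o1=np.array([0,0,H]); A2=A1@ry(q[1]); o3=o1+A2@np.array([0,f0,L1])
    A3=A2@rz(-q[2]); o4=o3+A3@np.array([0,e1,0]); A4=A3@ry(q[3]); o5=o4+A4@np.array([0,w1,L2])
    A5=A4@rz(-q[4]); A6=A5@ry(q[5]); x=o5+A6@np.array([0,0,L3]); A7=A6@rz(-q[6]+np.pi/2)
    ax=[np.array([0,0,-1.]),A1[:,1],-A2[:,2],A3[:,1],-A4[:,2],A5[:,1],-A6[:,2]]; og=[o1,o1,o3,o4,o5,o5,o5]
    J=np.zeros((6,7))
    for i in range(7): J[:3,i]=np.cross(ax[i],x-og[i]); J[3:,i]=ax[i]
    return x,A7,J,o4,o5
def rotvec(R):
    v=np.array([R[2,1]-R[1,2],R[0,2]-R[2,0],R[1,0]-R[0,1]])/2; s=np.linalg.norm(v); c=(np.trace(R)-1)/2
    return v if s<1e-9 else v/s*np.arctan2(s,c)
def expm(v):
    a=np.linalg.norm(v); 
    if a<1e-12: return np.eye(3)
    k=v/a; K=np.array([[0,-k[2],k[1]],[k[2],0,-k[0]],[-k[1],k[0],0]]); return np.eye(3)+np.sin(a)*K+(1-np.cos(a))*K@K
def bls(J,e,lam,l,h):
    free=np.ones(7,bool); dq=np.zeros(7)
    for _ in range(7):
        Jf=J[:,free]; r=e-J[:,~free]@dq[~free]
        s=np.linalg.solve(Jf.T@Jf+lam**2*np.eye(free.sum()),Jf.T@r); d=dq.copy(); d[free]=s
        v=np.maximum(l-d,d-h); v[~free]=-1
        if v.max()<=1e-9: return d
        i=v.argmax(); free[i]=False; dq[i]=l[i] if d[i]<l[i] else h[i]
        if not free.any(): break
    return dq
WR,LAM,N=.7,.03,3
def step(q,xt,At):
    q0=q.copy()
    for _ in range(N):
        x,A,J,_,_=fkj(q); e=np.r_[xt-x,rotvec(At@A.T)*WR]; J[3:]*=WR
        l=np.minimum(np.maximum(LO,q0-VM)-q,0); h=np.maximum(np.minimum(HI,q0+VM)-q,0)
        q=q+bls(J,e,LAM,l,h)
    return q
def call(q,rows,tw=None):
    x0,A0=fkj(q)[:2]
    for i,s in enumerate(rows):
        g=x0+A0@(np.array(s)/100); Ag=A0@rz(0 if tw is None else tw[i]); x,A=fkj(q)[:2]
        d=g-x; d=d*min(1,.0417/max(np.linalg.norm(d),1e-9)); rv=rotvec(Ag@A.T); rv=rv*min(1,.125/max(np.linalg.norm(rv),1e-9))
        q=step(q,x+d,expm(rv)@A)
    return q
def tilt(q):
    z=fkj(q)[1][:,2]; return np.array([np.degrees(np.arccos(-z[2])),np.degrees(np.arctan2(z[1],z[0]))])
def goto(q,target,tip=.054,maxcalls=10,log=None):
    rows=0; last=9
    for k in range(maxcalls):
        x,A=fkj(q)[:2]; d=A.T@(np.array(target)-x-tip*A[:,2]); L=np.linalg.norm(d)
        if L<.003 or L>last-.004: break
        last=L; n=min(5,int(np.ceil(L/.0417))); q=call(q,[d*100]*n); rows+=n
        if log is not None: log.append(q)
    x,A=fkj(q)[:2]; return q,rows,np.linalg.norm(np.array(target)-x-tip*A[:,2])
def level(q):
    rows=0
    for k in range(5):
        A=fkj(q)[1]; w=np.arctan2(A[2,1],A[2,0]); w=(w+np.pi/2)%np.pi-np.pi/2
        if abs(w)<.01: break
        q=call(q,[[0,0,0]]*5,tw=[w]*5); rows+=5
    return q,rows
def tiltup(q,T,d=(0,0,1),n=2,maxc=35):
    rows=0; last=-1
    for k in range(maxc):
        t=tilt(q)[0]
        if t>T: break
        A=fkj(q)[1]; q=call(q,[A.T@np.array(d)*60]*n); rows+=n
    return q,rows
E
cat > search.py <<'E'
from fs import *
import sys, multiprocessing as mp, time
D=[json.loads(l)[0] for l in open("data.txt")]; q0=np.array(D[-1])
pick=np.array([.493,-.183,.0505]); place=np.array([.653,.080,.0905])
def pol(r,a,z): return np.array([r*np.cos(a),r*np.sin(a),z])
def trial(seed):
    rng=np.random.default_rng(seed); par={}
    w1=pol(rng.uniform(.45,.8),rng.uniform(-1.2,1.4),rng.uniform(.4,.8))
    w2=pol(rng.uniform(.3,.7),rng.uniform(-.9,1.2),rng.uniform(.7,.95)); T=rng.uniform(38,48)
    w3=pol(rng.uniform(.5,.95),rng.uniform(-1.2,1.),rng.uniform(.35,.8)); w4=pol(rng.uniform(.45,.8),rng.uniform(-1.2,0),rng.uniform(.2,.4))
    q,n0,_=goto(q0,[.42,.10,.42],0); n=n0
    if rng.random()<.5: q,k,_=goto(q,w1,0); n+=k
    else: w1=None
    q,k,_=goto(q,w2,0,maxcalls=5); n+=k
    q,k=tiltup(q,T); n+=k
    if tilt(q)[0]<T-1: return 9,seed,n,None
    q,k=level(q); n+=k
    if rng.random()<.7: q,k,_=goto(q,w3,.054); n+=k
    else: w3=None
    q,k,_=goto(q,w4,.054); n+=k
    z=fkj(q)[1][:,2]; hz=z[:2]/np.linalg.norm(z[:2])
    q,k,e0=goto(q,pick-.05*np.r_[hz,0]+[0,0,.06],.054); n+=k
    q,k,e1=goto(q,pick); n+=k; t1=tilt(q); y1=fkj(q)[1][2,1]; qp=q
    q,k,_=goto(q,pick+[0,0,.1]); n+=k
    hz=fkj(q)[1][:2,2]; hz=hz/np.linalg.norm(hz)
    q,k,_=goto(q,place-.17*np.r_[hz,0]+[0,0,.06]); n+=k
    q,k,_=goto(q,place+[0,0,.02]); n+=k
    q,k,e2=goto(q,place); n+=k; t2=tilt(q)
    dz=np.linalg.norm(fkj(qp)[1][:,2]-fkj(q)[1][:,2])
    s=e1+e2+.3*dz+abs(y1)*.1+(0 if t2[0]>35 else .02*(35-t2[0]))+max(0,abs(t2[1]-13)-22)*.02
    return s,seed,n,(w1,w2,T,w3,w4,e1,e2,t1,t2,qp,q)
if __name__=="__main__":
    a,b=map(int,sys.argv[1:3]); t=time.time()
    with mp.Pool() as p: R=p.map(trial,range(a,b),chunksize=4)
    R.sort(key=lambda r:r[0]); print("time",time.time()-t)
    for r in R[:6]:
        print(round(r[0],3),r[1],r[2]); 
        if r[3]: print([None if v is None else np.round(v,3).tolist() for v in r[3]])
E
OPENBLAS_NUM_THREADS=1 timeout 570 python3 search.py 0 40
```

```text
4
time 8.269861698150635
0.021 14 134
[None, [0.581, 0.278, 0.837], 45.623, [0.81, -0.141, 0.608], [0.307, -0.641, 0.329], 0.001, 0.0, [43.182, 28.956], [41.472, 32.295], [1.525, 0.993, -1.168, 2.251, 1.322, 0.175, 1.451], [0.868, 1.004, -1.272, 2.11, 1.879, 0.502, 0.431]]
0.094 20 131
[[0.548, -0.001, 0.449], [0.509, -0.021, 0.718], 38.99, [0.894, 0.303, 0.552], [0.432, -0.518, 0.26], 0.006, 0.002, [32.206, 30.59], [31.644, 31.208], [1.095, 0.625, -0.704, 2.215, -0.623, 0.175, 2.955], [-0.021, 0.516, -0.114, 2.075, -1.303, 0.175, 2.955]]
0.095 1 137
[None, [0.659, -0.165, 0.806], 46.277, [0.684, 0.006, 0.362], [0.607, -0.376, 0.266], 0.005, 0.002, [32.307, 29.963], [31.829, 30.565], [1.071, 0.615, -0.674, 2.221, -0.754, 0.175, 2.955], [-0.037, 0.515, -0.097, 2.08, -1.365, 0.175, 2.889]]
0.097 39 128
[[0.613, 0.126, 0.454], [0.402, 0.131, 0.898], 39.511, [0.389, 0.461, 0.65], [0.658, -0.285, 0.242], 0.006, 0.003, [33.245, 32.05], [31.568, 34.168], [1.167, 0.662, -0.778, 2.206, -0.429, 0.175, 2.955], [0.066, 0.527, -0.204, 2.058, -1.11, 0.175, 2.955]]
0.11 37 140
[[0.604, 0.346, 0.428], [0.566, -0.133, 0.813], 47.806, None, [0.699, -0.264, 0.249], 0.005, 0.0, [31.122, 28.884], [30.839, 29.175], [1.025, 0.593, -0.634, 2.224, -0.772, 0.175, 2.955], [-0.086, 0.513, -0.051, 2.08, -1.313, 0.175, 2.823]]
0.148 3 130
[None, [0.407, -0.344, 0.808], 42.791, None, [0.491, -0.322, 0.286], 0.005, 0.001, [29.4, 24.538], [29.282, 24.717], [0.883, 0.541, -0.497, 2.245, -1.056, 0.175, 2.955], [-0.206, 0.507, 0.065, 2.08, -1.228, 0.175, 2.467]]
```

```bash
OPENBLAS_NUM_THREADS=1 timeout 570 python3 search.py 40 1600
```

```text
time 240.45119667053223
0.001 422 125
[[0.555, 0.37, 0.566], [0.335, -0.214, 0.835], 39.019, [0.753, 0.392, 0.765], [0.73, -0.024, 0.362], 0.0, 0.0, [36.563, -1.789], [36.423, -1.825], [1.391, 0.985, -1.298, 2.387, 2.095, 0.695, 0.158], [0.561, 0.837, -1.139, 2.118, 1.852, 0.862, -0.201]]
0.001 498 136
[[0.262, 0.673, 0.4], [0.416, -0.329, 0.778], 42.253, None, [0.543, -0.067, 0.215], 0.0, 0.0, [35.459, -7.301], [35.46, -7.301], [1.322, 0.931, -1.264, 2.393, 2.094, 0.736, 0.024], [0.521, 0.834, -1.132, 2.097, 1.795, 0.923, -0.239]]
0.001 282 120
[None, [0.464, -0.355, 0.889], 39.271, [0.622, 0.374, 0.408], [0.709, -0.197, 0.236], 0.0, 0.0, [36.886, -8.749], [36.879, -8.753], [1.328, 0.965, -1.284, 2.409, 2.139, 0.793, -0.06], [0.511, 0.844, -1.136, 2.108, 1.831, 0.961, -0.334]]
0.001 1472 108
[None, [0.569, -0.276, 0.815], 38.306, [0.872, 0.094, 0.772], [0.715, -0.032, 0.298], 0.0, 0.0, [35.441, -4.986], [35.431, -4.99], [1.34, 0.932, -1.263, 2.387, 2.088, 0.699, 0.082], [0.537, 0.833, -1.134, 2.102, 1.805, 0.893, -0.201]]
0.002 276 120
[None, [0.53, -0.362, 0.78], 42.45, [0.926, 0.075, 0.753], [0.561, -0.18, 0.272], 0.0, 0.0, [36.273, -7.468], [36.267, -7.471], [1.336, 0.96, -1.285, 2.4, 2.114, 0.766, -0.023], [0.52, 0.839, -1.135, 2.105, 1.82, 0.936, -0.309]]
0.002 1355 111
[[0.498, -0.349, 0.72], [0.406, -0.279, 0.94], 39.481, None, [0.739, -0.064, 0.234], 0.0, 0.0, [36.922, -6.856], [36.874, -6.878], [1.347, 0.972, -1.288, 2.405, 2.136, 0.767, -0.018], [0.525, 0.842, -1.137, 2.112, 1.842, 0.936, -0.314]]
```

```bash
python3 - <<'E'
s=open('search.py').read()
s=s.replace("T=rng.uniform(38,48)","T=rng.uniform(42,52)")
s=s.replace("    s=e1+e2","    te=np.arctan(np.tan(np.radians(t2[0]))*np.cos(np.radians(t2[1]-13))); cl=-80*np.cos(te)+197.5*np.sin(te); clw=abs(t2[1]-13)\n    s=max(0,62-cl)*.01+max(0,clw-25)*.01+e1+e2").replace("+(0 if t2[0]>35 else .02*(35-t2[0]))+max(0,abs(t2[1]-13)-22)*.02","+n*.0002")
open('search.py','w').write(s)
E
OPENBLAS_NUM_THREADS=1 timeout 570 python3 search.py 0 2600
```

```text
time 424.18809151649475
0.037 2084 115
[None, [0.256, 0.235, 0.709], 45.272, [0.807, 0.095, 0.705], [0.788, -0.127, 0.345], 0.0, 0.0, [45.318, 33.603], [44.288, 36.362], [1.544, 1.021, -1.158, 2.218, 0.818, 0.175, 2.114], [0.922, 1.074, -1.311, 2.109, 1.891, 0.474, 0.62]]
0.037 714 131
[None, [0.589, -0.21, 0.729], 47.642, [0.762, 0.531, 0.623], [0.75, -0.027, 0.377], 0.0, 0.0, [41.981, 0.7], [40.239, 0.16], [1.46, 1.081, -1.321, 2.419, 2.267, 0.711, 0.135], [0.582, 0.861, -1.152, 2.159, 1.993, 0.883, -0.28]]
0.037 656 109
[None, [0.221, 0.352, 0.847], 47.58, [0.508, -0.359, 0.587], [0.41, -0.656, 0.273], 0.001, 0.0, [47.666, 34.733], [46.485, 37.912], [1.569, 1.057, -1.164, 2.21, 0.673, 0.175, 2.32], [0.959, 1.137, -1.347, 2.114, 1.922, 0.481, 0.68]]
0.038 1064 113
[None, [0.258, -0.197, 0.767], 44.698, None, [0.692, -0.105, 0.344], 0.0, 0.0, [42.352, 2.326], [40.4, 1.919], [1.476, 1.089, -1.321, 2.414, 2.267, 0.684, 0.122], [0.596, 0.862, -1.153, 2.162, 2.009, 0.858, -0.314]]
0.038 1179 124
[None, [0.406, -0.244, 0.711], 46.448, [0.568, 0.241, 0.538], [0.713, -0.294, 0.238], 0.0, 0.0, [41.728, 1.115], [39.986, 0.613], [1.46, 1.076, -1.318, 2.416, 2.257, 0.7, 0.101], [0.585, 0.859, -1.151, 2.157, 1.988, 0.872, -0.314]]
0.038 274 131
[None, [0.617, 0.188, 0.862], 42.482, [0.413, -0.71, 0.741], [0.314, -0.565, 0.228], 0.0, 0.0, [43.813, 20.392], [41.883, 22.218], [1.607, 1.175, -1.348, 2.313, 1.861, 0.44, 0.958], [0.763, 0.9, -1.176, 2.155, 2.088, 0.558, 0.085]]
```

```bash
cat > tail.py <<'E'
# simulate the remainder from the real q through listed stages
from fs import *
from search import pick,place
import sys
def show(nm,q,n,e=0): x,A,_,el,wr=fkj(q); print(f"{nm:9s} n{n} e{e:.3f} tcp{x.round(3)} tilt{tilt(q).round(1)} yz{A[2,1]:.2f} q{q.round(2)} el{el.round(2)}")
def tail(q,stages,T=44.7):
    for s in stages:
        if s=="tilt": q,n=tiltup(q,T); show("tilt",q,n)
        elif s=="level": q,n=level(q); show("level",q,n)
        elif s=="finish":
            hz=fkj(q)[1][:2,2]; hz/=np.linalg.norm(hz); q,n,e=goto(q,pick-.05*np.r_[hz,0]+[0,0,.06]); show("prepick",q,n,e)
            q,n,e=goto(q,pick); show("pick",q,n,e); q,n,e=goto(q,pick+[0,0,.1]); show("lift",q,n,e)
            hz=fkj(q)[1][:2,2]; hz/=np.linalg.norm(hz); q,n,e=goto(q,place-.17*np.r_[hz,0]+[0,0,.06]); show("preplace",q,n,e)
            q,n,e=goto(q,place+[0,0,.02]); show("over",q,n,e); q,n,e=goto(q,place); show("place",q,n,e)
        else: q,n,e=goto(q,s[:3],s[3] if len(s)>3 else .054); show("wp",q,n,e)
    return q
def cur():
    from station import get_obs
    return np.array(get_obs()["q"],float)
E
python3 -c "
from tail import *
from h import go
tail(cur(),[[.42,.10,.42,0],[.258,-.197,.767,0],'tilt','level',[.692,-.105,.344],'finish'])
go([.42,.1,.42])"
```

```text
wp        n4 e0.000 tcp[0.42 0.1  0.42] tilt[14.1 20.4] yz0.16 q[-0.88 -0.21  0.42  2.08  0.13  1.01  0.7 ] el[-0.04 -0.12  0.82]
wp        n13 e0.000 tcp[ 0.258 -0.197  0.767] tilt[13.8 20.6] yz0.16 q[ 0.14 -0.31  0.28  1.4  -0.09  1.87  1.58] el[-0.17 -0.02  0.8 ]
tilt      n36 e0.000 tcp[ 0.415 -0.124  1.097] tilt[49.  -3.9] yz0.24 q[ 0.22  0.13 -0.02  0.24 -0.1   1.92  1.3 ] el[ 0.06 -0.06  0.82]
level     n5 e0.000 tcp[ 0.415 -0.124  1.097] tilt[49.  -3.9] yz-0.00 q[ 0.23  0.13 -0.04  0.24 -0.1   1.91  1.62] el[ 0.06 -0.06  0.82]
wp        n20 e0.002 tcp[ 0.652 -0.102  0.382] tilt[47.9 -3.7] yz0.00 q[ 0.57  0.2  -0.57  2.    0.69  0.18  0.93] el[ 0.07 -0.1   0.82]
prepick   n18 e0.029 tcp[ 0.429 -0.198  0.155] tilt[42.2  1.7] yz0.05 q[ 1.61  0.86 -1.4   2.44  2.08  0.49  0.17] el[-0.05 -0.42  0.63]
pick      n2 e0.000 tcp[ 0.457 -0.184  0.091] tilt[42.2  1.7] yz0.05 q[ 1.47  1.08 -1.32  2.42  2.27  0.69  0.11] el[ 0.02 -0.49  0.53]
lift      n3 e0.000 tcp[ 0.457 -0.184  0.191] tilt[42.2  1.7] yz0.05 q[ 1.55  0.72 -1.4   2.39  1.98  0.41  0.14] el[-0.03 -0.37  0.68]
preplace  n8 e0.025 tcp[0.471 0.08  0.199] tilt[40.3  1.2] yz0.04 q[ 0.76  0.59 -1.4   2.44  1.84  0.84 -0.45] el[ 0.2  -0.24  0.73]
over      n4 e0.000 tcp[0.618 0.079 0.152] tilt[40.3  1.2] yz0.04 q[ 0.61  0.82 -1.17  2.16  1.95  0.85 -0.29] el[ 0.31 -0.26  0.65]
place     n1 e0.000 tcp[0.618 0.079 0.132] tilt[40.3  1.2] yz0.04 q[ 0.59  0.86 -1.15  2.16  2.    0.87 -0.32] el[ 0.33 -0.26  0.63]
shift cm [-7.18 -3.27 -9.86] rows 3.0
```

move_arm([
  [-0.5,-3,-3],
  [-7.2,-3.3,-9.9],
  [-7.2,-3.3,-9.9],
  [-7.2,-3.3,-9.9],
], gripper=[0,0,0,0], twist=[0,0,0,0])

```text
t: 9.75
eef_pos: [0.4225, 0.0962, 0.425]
tool_rot: [0.108, 0.183, 0.975, 0.065]
contact_force: [0.7, -0.1, 0.1]
gripper_width: 0.001
```

```bash
python3 -c "
from h import go,rec
rec();go([.258,-.197,.767])"
```

```text
9.75 [-0.881 -0.213  0.433  2.073  0.13   1.014  0.699] [0.4225 0.0962 0.425 ] [0.108 0.183 0.975 0.065]
axes x [-0.91   0.371 -0.186] y [0.343 0.924 0.167] z [ 0.234  0.088 -0.968] F [ 0.7 -0.1  0.1]
shift cm [ -2.29 -27.04 -39.54] rows 11.5
```

move_arm([
  [-2.3,-27,-39.5],
  [-2.3,-27,-39.5],
  [-2.3,-27,-39.5],
  [-2.3,-27,-39.5],
  [-2.3,-27,-39.5],
], gripper=[0,0,0,0,0], twist=[0,0,0,0,0])

```text
t: 10.17
eef_pos: [0.3699, 0.0056, 0.5274]
tool_rot: [0.105, 0.182, 0.976, 0.063]
contact_force: [-0.1, -0.3, 1.2]
gripper_width: 0.003
```

move_arm([
  [-1.3,-15,-22],
  [-1.3,-15,-22],
  [-1.3,-15,-22],
  [-1.3,-15,-22],
  [-1.3,-15,-22],
], gripper=[0,0,0,0,0], twist=[0,0,0,0,0])

```text
t: 10.58
eef_pos: [0.3379, -0.0552, 0.5956]
tool_rot: [0.104, 0.184, 0.975, 0.063]
contact_force: [-0.5, -0.4, 0.3]
gripper_width: -0.003
```

```bash
python3 -c "
from h import go,rec
rec();go([.258,-.197,.767])
from tail import *
tail(cur(),[[.258,-.197,.767,0],'tilt','level',[.692,-.105,.344],'finish'])
"
```

```text
10.58 [ 0.312 -0.337 -0.165  1.814 -0.173  1.447  1.352] [ 0.3379 -0.0552  0.5956] [0.104 0.184 0.975 0.063]
axes x [-0.911  0.372 -0.18 ] y [0.346 0.925 0.16 ] z [ 0.226  0.084 -0.97 ] F [-0.5 -0.4  0.3]
shift cm [ -1.09 -13.13 -19.63] rows 5.7
wp        n6 e0.000 tcp[ 0.258 -0.197  0.767] tilt[14.  20.3] yz0.16 q[ 0.46 -0.27  0.1   1.39 -0.17  1.86  1.69] el[-0.15  0.02  0.81]
tilt      n36 e0.000 tcp[ 0.414 -0.124  1.098] tilt[49.1 -3.9] yz0.25 q[ 0.22  0.13 -0.02  0.24 -0.1   1.92  1.29] el[ 0.06 -0.06  0.82]
level     n5 e0.000 tcp[ 0.414 -0.124  1.098] tilt[49.1 -3.9] yz-0.00 q[ 0.22  0.13 -0.03  0.24 -0.1   1.91  1.62] el[ 0.06 -0.06  0.82]
wp        n20 e0.002 tcp[ 0.652 -0.102  0.382] tilt[47.9 -3.7] yz0.00 q[ 0.57  0.2  -0.57  2.    0.69  0.18  0.93] el[ 0.07 -0.1   0.82]
prepick   n18 e0.029 tcp[ 0.429 -0.198  0.155] tilt[42.2  1.7] yz0.05 q[ 1.61  0.86 -1.4   2.44  2.08  0.49  0.17] el[-0.05 -0.42  0.63]
pick      n2 e0.000 tcp[ 0.457 -0.184  0.091] tilt[42.2  1.7] yz0.05 q[ 1.47  1.08 -1.32  2.42  2.27  0.69  0.1 ] el[ 0.02 -0.49  0.53]
lift      n3 e0.000 tcp[ 0.457 -0.184  0.19 ] tilt[42.2  1.7] yz0.05 q[ 1.55  0.72 -1.4   2.39  1.98  0.41  0.14] el[-0.03 -0.37  0.68]
preplace  n8 e0.025 tcp[0.471 0.08  0.199] tilt[40.3  1.2] yz0.04 q[ 0.76  0.59 -1.4   2.44  1.84  0.84 -0.45] el[ 0.2  -0.24  0.73]
over      n4 e0.000 tcp[0.618 0.079 0.152] tilt[40.3  1.2] yz0.04 q[ 0.61  0.82 -1.17  2.16  1.95  0.85 -0.29] el[ 0.31 -0.26  0.65]
place     n1 e0.000 tcp[0.618 0.079 0.132] tilt[40.3  1.2] yz0.04 q[ 0.59  0.86 -1.15  2.16  2.    0.87 -0.32] el[ 0.33 -0.26  0.63]
```

move_arm([
  [-1.1,-13.1,-19.6],
  [-1.1,-13.1,-19.6],
  [-1.1,-13.1,-19.6],
  [-1.1,-13.1,-19.6],
  [-1.1,-13.1,-19.6],
], gripper=[0,0,0,0,0], twist=[0,0,0,0,0])

```text
t: 11.0
eef_pos: [0.2698, -0.1744, 0.7402]
tool_rot: [0.105, 0.185, 0.975, 0.062]
contact_force: [1.4, 0.2, 0.3]
gripper_width: -0.001
```

```bash
python3 -c "
from h import *
rec(); p,M=pose(); print('up',(M.T@[0,0,60]).round())
from tail import *
tail(cur(),['tilt','level',[.692,-.105,.344],'finish'])
"
```

```text
11.0 [ 0.536 -0.29  -0.005  1.468 -0.195  1.801  1.667] [ 0.2698 -0.1744  0.7402] [0.105 0.185 0.975 0.062]
axes x [-0.909  0.374 -0.182] y [0.347 0.924 0.161] z [ 0.228  0.083 -0.97 ] F [1.4 0.2 0.3]
up [-11.  10. -58.]
tilt      n36 e0.000 tcp[ 0.384 -0.096  1.082] tilt[45.9 -1.9] yz0.26 q[ 0.01  0.02  0.14  0.4  -0.09  1.92  1.25] el[ 0.01 -0.05  0.83]
level     n5 e0.000 tcp[ 0.384 -0.096  1.082] tilt[45.9 -1.9] yz-0.00 q[ 0.01  0.02  0.14  0.4  -0.09  1.92  1.62] el[ 0.01 -0.05  0.83]
wp        n19 e0.000 tcp[ 0.653 -0.104  0.382] tilt[45.9 -1.9] yz0.00 q[ 0.17  0.16 -0.11  2.   -0.06  0.18  1.66] el[ 0.08 -0.06  0.82]
prepick   n28 e0.014 tcp[ 0.417 -0.193  0.17 ] tilt[30.4 13.4] yz0.12 q[ 1.05  0.33 -0.64  2.36 -0.95  0.18  2.96] el[ 0.05 -0.18  0.8 ]
pick      n7 e0.005 tcp[ 0.472 -0.194  0.103] tilt[26.7 22.1] yz0.17 q[ 0.77  0.51 -0.41  2.24 -0.97  0.18  2.96] el[ 0.16 -0.22  0.76]
lift      n3 e0.000 tcp[ 0.471 -0.192  0.199] tilt[26.7 22.1] yz0.17 q[ 0.55  0.29 -0.14  2.22 -0.79  0.42  2.68] el[ 0.11 -0.12  0.81]
preplace  n5 e0.000 tcp[0.473 0.007 0.199] tilt[26.7 22.1] yz0.17 q[ 0.03  0.19 -0.11  2.36 -0.68  0.19  2.14] el[ 0.1  -0.05  0.82]
over      n5 e0.000 tcp[0.631 0.071 0.159] tilt[26.7 22.1] yz0.17 q[-0.22  0.47  0.06  2.05 -0.65  0.2   2.01] el[0.25 0.01 0.77]
place     n1 e0.001 tcp[0.631 0.071 0.14 ] tilt[26.6 22.1] yz0.17 q[-0.22  0.51  0.06  2.06 -0.78  0.18  2.14] el[0.27 0.01 0.76]
```

move_arm([
  [-11,10,-58],
  [-11,10,-58],
], gripper=[0,0], twist=[0.1,0.2])

```text
t: 11.17
eef_pos: [0.2689, -0.1757, 0.7965]
tool_rot: [0.107, 0.26, 0.957, 0.067]
contact_force: [-0.4, 0.7, -1.1]
gripper_width: 0.003
```

move_arm([
  [-12,8,-58],
  [-12,8,-58],
], gripper=[0,0], twist=[0.1,0.2])

```text
t: 11.33
eef_pos: [0.2796, -0.1736, 0.8224]
tool_rot: [0.116, 0.343, 0.929, 0.078]
contact_force: [0.2, -0.2, -0.6]
gripper_width: 0.004
```

```bash
python3 -c "
from h import *
rec(); p,M=pose(); print('up',(M.T@[0,0,60]).round())
from fs import *
A=M; print(np.arctan2(A[2,1],A[2,0]), tilt(np.array(get_obs()['q'])))
"
```

```text
11.33 [ 0.178 -0.258  0.199  1.247 -0.117  1.916  1.188] [ 0.2796 -0.1736  0.8224] [0.116 0.343 0.929 0.078]
axes x [-0.739  0.655 -0.161] y [0.618 0.753 0.225] z [ 0.269  0.066 -0.961] F [ 0.2 -0.2 -0.6]
up [-10.  13. -58.]
2.1934785395247123 [16.06321736 13.84794078]
```

move_arm([
  [-10,13,-58],
  [-10,13,-58],
], gripper=[0,0], twist=[-0.12,-0.24])

```text
t: 11.5
eef_pos: [0.2921, -0.1673, 0.8473]
tool_rot: [0.147, 0.224, 0.961, 0.063]
contact_force: [-0.1, -0.4, -0.5]
gripper_width: -0.001
```

move_arm([
  [-14,12,-57],
  [-14,12,-57],
], gripper=[0,0], twist=[-0.12,-0.24])

```text
t: 11.67
eef_pos: [0.3019, -0.1605, 0.8708]
tool_rot: [0.175, 0.108, 0.978, 0.041]
contact_force: [-1.3, 0.6, 1.0]
gripper_width: -0.006
```

move_arm([
  [-18,9,-56],
  [-18,9,-56],
], gripper=[0,0], twist=[-0.12,-0.24])

```text
t: 11.83
eef_pos: [0.31, -0.152, 0.8943]
tool_rot: [0.199, -0.009, 0.98, 0.014]
contact_force: [-0.7, 0.8, -0.9]
gripper_width: -0.002
```

```bash
cat > st.py <<'E'
from h import *
rec(); p,M=pose(); print('up',(M.T@[0,0,60]).round())
from fs import *
w=np.arctan2(M[2,1],M[2,0]); print("twist to level",(w+np.pi/2)%np.pi-np.pi/2, tilt(np.array(get_obs()['q'])))
E
python3 st.py
```

```text
11.83 [ 0.179 -0.205  0.141  1.053 -0.132  1.916  1.842] [ 0.31   -0.152   0.8943] [ 0.199 -0.009  0.98   0.014]
axes x [-0.92  -0.011 -0.391] y [-0.022  0.999  0.023] z [ 0.391  0.03  -0.92 ] F [-0.7  0.8 -0.9]
up [-23.   1. -55.]
twist to level -0.0593331266918824 [23.06217732  4.40905644]
```

move_arm([
  [-24,1,-55],
  [-24,1,-55],
], gripper=[0,0], twist=[-0.03,-0.06])

```text
t: 12.0
eef_pos: [0.3194, -0.1472, 0.9178]
tool_rot: [0.221, -0.034, 0.975, 0.002]
contact_force: [-0.3, -0.5, -0.0]
gripper_width: 0.002
```

move_arm([
  [-26,0,-54],
  [-26,0,-54],
], gripper=[0,0], twist=[0,0])

```text
t: 12.17
eef_pos: [0.3277, -0.1407, 0.9405]
tool_rot: [0.242, -0.032, 0.97, -0.003]
contact_force: [-0.9, 0.9, 1.0]
gripper_width: 0.0
```

move_arm([
  [-28,0,-53],
  [-28,0,-53],
], gripper=[0,0], twist=[0,0])

```text
t: 12.33
eef_pos: [0.3342, -0.1333, 0.9628]
tool_rot: [0.263, -0.031, 0.964, -0.008]
contact_force: [-0.3, -0.1, -0.3]
gripper_width: 0.005
```

move_arm([
  [-30,0,-52],
  [-30,0,-52],
], gripper=[0,0], twist=[0,0])

```text
t: 12.5
eef_pos: [0.3389, -0.1254, 0.9843]
tool_rot: [0.284, -0.03, 0.958, -0.013]
contact_force: [-0.9, 0.7, -0.6]
gripper_width: -0.0
```

```bash
python3 st.py
```

```text
12.5 [ 0.304 -0.117 -0.014  0.78  -0.16   1.915  1.826] [ 0.3389 -0.1254  0.9843] [ 0.284 -0.03   0.958 -0.013]
axes x [-0.837 -0.065 -0.543] y [-0.05   0.998 -0.042] z [ 0.545 -0.008 -0.838] F [-0.9  0.7 -0.6]
up [-33.  -3. -50.]
twist to level 0.07718565913132336 [33.03266343 -0.84581195]
```

move_arm([
  [-33,-3,-50],
  [-33,-3,-50],
], gripper=[0,0], twist=[0.04,0.08])

```text
t: 12.67
eef_pos: [0.3437, -0.121, 1.0053]
tool_rot: [0.305, 0.01, 0.952, -0.005]
contact_force: [-0.5, 0.2, 0.0]
gripper_width: -0.001
```

move_arm([
  [-35,-1,-49],
  [-35,-1,-49],
], gripper=[0,0], twist=[0,0])

```text
t: 12.83
eef_pos: [0.3468, -0.1173, 1.0251]
tool_rot: [0.326, 0.01, 0.945, -0.009]
contact_force: [-0.2, -0.1, 1.3]
gripper_width: -0.003
```

move_arm([
  [-37,-1,-47],
  [-37,-1,-47],
], gripper=[0,0], twist=[0,0])

```text
t: 13.0
eef_pos: [0.3488, -0.1134, 1.0441]
tool_rot: [0.347, 0.011, 0.938, -0.012]
contact_force: [0.3, 0.2, -0.5]
gripper_width: -0.001
```

move_arm([
  [-39,-1,-46],
  [-39,-1,-46],
], gripper=[0,0], twist=[0,0])

```text
t: 13.17
eef_pos: [0.3487, -0.1096, 1.0619]
tool_rot: [0.367, 0.012, 0.93, -0.015]
contact_force: [-0.3, 0.4, 0.8]
gripper_width: -0.006
```

move_arm([
  [-41,-1,-44],
  [-41,-1,-44],
], gripper=[0,0], twist=[0,0])

```text
t: 13.33
eef_pos: [0.3476, -0.1059, 1.0787]
tool_rot: [0.386, 0.012, 0.922, -0.017]
contact_force: [-0.1, 0.3, -0.5]
gripper_width: 0.003
```

```bash
python3 st.py
```

```text
13.33 [ 0.504 -0.015 -0.284  0.451 -0.126  1.915  1.67 ] [ 0.3476 -0.1059  1.0787] [ 0.386  0.012  0.922 -0.017]
axes x [-0.702  0.01  -0.713] y [ 0.036  0.999 -0.021] z [ 0.712 -0.041 -0.701] F [-0.1  0.3 -0.5]
up [-43.  -1. -42.]
twist to level 0.030097024001938255 [45.46979718 -3.26917131]
```

```bash
cat > search2.py <<'E'
import fs
from fs import *
import sys, multiprocessing as mp, time
from search import pick,place,pol
D=[json.loads(l)[0] for l in open("data.txt")]; q0=np.array(D[-1])
def run(w3,w4):
    q=q0; n=0
    if w3 is not None: q,k,_=goto(q,w3,.054); n+=k
    q,k,_=goto(q,w4,.054); n+=k; q4=q
    hz=fkj(q)[1][:2,2]; hz=hz/np.linalg.norm(hz)
    q,k,e0=goto(q,pick-.05*np.r_[hz,0]+[0,0,.06],.054); n+=k
    q,k,e1=goto(q,pick); n+=k; t1=tilt(q); y1=fkj(q)[1][2,1]; qp=q
    q,k,_=goto(q,pick+[0,0,.1]); n+=k
    q,k,_=goto(q,place-.14*np.r_[hz,0]+[0,0,.06]); n+=k
    q,k,_=goto(q,place+[0,0,.02]); n+=k
    q,k,e2=goto(q,place); n+=k; t2=tilt(q)
    dz=np.linalg.norm(fkj(qp)[1][:,2]-fkj(q)[1][:,2])
    te=np.arctan(np.tan(np.radians(t2[0]))*np.cos(np.radians(t2[1]-13))); cl=-80*np.cos(te)+197.5*np.sin(te)
    return max(0,62-cl)*.01+max(0,abs(t2[1]-13)-25)*.01+e1+e2+.3*dz+abs(y1)*.1+n*.0002,n,(e1,e2,t1,t2,q4,qp,q)
def trial(seed):
    rng=np.random.default_rng(seed)
    w3=pol(rng.uniform(.5,.95),rng.uniform(-1.2,1.),rng.uniform(.35,.8)); w4=pol(rng.uniform(.45,.8),rng.uniform(-1.2,0),rng.uniform(.2,.4))
    if rng.random()<.4: w3=None
    out=[]
    for WR,LAM,N in ((.7,.03,3),(1.,.05,4),(.7,.015,4)):
        fs.WR,fs.LAM,fs.N=WR,LAM,N; out.append(run(w3,w4))
    return max(o[0] for o in out),seed,out[0][1],(w3,w4,[o[0] for o in out],*out[0][2])
if __name__=="__main__":
    a,b=map(int,sys.argv[1:3]); t=time.time()
    with mp.Pool() as p: R=p.map(trial,range(a,b),chunksize=4)
    R.sort(key=lambda r:r[0]); print("time",time.time()-t)
    for r in R[:6]:
        print(round(r[0],3),r[1],r[2]); print([None if v is None else np.round(v,3).tolist() for v in r[3]])
E
OPENBLAS_NUM_THREADS=1 timeout 570 python3 search2.py 0 1000
```

```text
time 291.7874960899353
0.011 280 51
[None, [0.706, -0.139, 0.285], [0.011, 0.011, 0.011], 0.0, 0.0, [40.726, -0.019], [40.663, -0.026], [0.618, 0.319, -0.577, 1.967, 0.709, 0.175, 1.024], [1.442, 1.056, -1.315, 2.413, 2.232, 0.71, 0.132], [0.59, 0.878, -1.169, 2.162, 2.006, 0.906, -0.284]]
0.011 837 52
[None, [0.759, -0.193, 0.21], [0.011, 0.011, 0.011], 0.0, 0.0, [40.23, -0.157], [40.193, -0.161], [0.674, 0.537, -0.596, 1.847, 0.929, 0.175, 0.94], [1.437, 1.048, -1.314, 2.41, 2.215, 0.708, 0.138], [0.589, 0.874, -1.168, 2.157, 1.99, 0.902, -0.273]]
0.011 103 52
[None, [0.74, -0.128, 0.221], [0.011, 0.011, 0.011], 0.0, 0.0, [40.108, -0.575], [40.083, -0.578], [0.511, 0.449, -0.512, 1.934, 1.197, 0.175, 0.539], [1.431, 1.044, -1.312, 2.411, 2.214, 0.713, 0.126], [0.585, 0.874, -1.168, 2.156, 1.984, 0.907, -0.276]]
0.012 625 51
[None, [0.741, -0.166, 0.276], [0.012, 0.011, 0.012], 0.0, 0.0, [40.875, 0.252], [40.801, 0.244], [0.587, 0.387, -0.514, 1.886, 0.576, 0.175, 1.196], [1.445, 1.059, -1.316, 2.413, 2.234, 0.707, 0.134], [0.593, 0.879, -1.169, 2.164, 2.012, 0.904, -0.287]]
0.012 828 52
[None, [0.743, -0.184, 0.32], [0.011, 0.012, 0.011], 0.0, 0.0, [40.408, -0.004], [40.362, -0.01], [0.481, 0.319, -0.34, 1.861, 0.01, 0.191, 1.736], [1.439, 1.051, -1.314, 2.411, 2.221, 0.706, 0.136], [0.59, 0.875, -1.168, 2.159, 1.996, 0.901, -0.278]]
0.012 801 49
[None, [0.597, -0.043, 0.307], [0.011, 0.012, 0.01], 0.0, 0.0, [41.077, -0.436], [40.998, -0.446], [0.603, 0.075, -0.689, 2.19, 0.747, 0.175, 0.793], [1.441, 1.061, -1.316, 2.417, 2.247, 0.721, 0.121], [0.587, 0.881, -1.17, 2.164, 2.015, 0.918, -0.292]]
```

```bash
python3 -c "
from h import *
go([.743,-.184,.32],.054)"
```

```text
shift cm [26.25 -4.75 76.27] rows 19.4
```

move_arm([
  [26,-4.8,76],
  [26,-4.8,76],
  [26,-4.8,76],
  [26,-4.8,76],
  [26,-4.8,76],
], gripper=[0,0,0,0,0], twist=[0,0,0.03,0.03,0.03])

```text
t: 13.75
eef_pos: [0.4365, -0.1242, 0.8975]
tool_rot: [0.385, 0.026, 0.922, -0.011]
contact_force: [0.3, 1.0, 0.6]
gripper_width: -0.001
```

```bash
python3 st.py; python3 -c "
from h import *
go([.743,-.184,.32],.054)"
```

```text
13.75 [ 0.578 -0.209 -0.243  1.196 -0.241  1.376  1.785] [ 0.4365 -0.1242  0.8975] [ 0.385  0.026  0.922 -0.011]
axes x [-0.702  0.04  -0.711] y [0.057 0.998 0.   ] z [ 0.71  -0.04  -0.703] F [0.3 1.  0.6]
up [-43.   0. -42.]
twist to level -0.0001516818269804432 [45.32093758 -3.23818947]
shift cm [19.31 -4.24 57.2 ] rows 14.5
```

move_arm([
  [19,-4.2,57],
  [19,-4.2,57],
  [19,-4.2,57],
  [19,-4.2,57],
  [19,-4.2,57],
], gripper=[1,1,1,1,1], twist=[0,0,0,0,0])

```text
t: 14.17
eef_pos: [0.5299, -0.1437, 0.7122]
tool_rot: [0.385, 0.026, 0.923, -0.011]
contact_force: [0.8, 0.2, 0.6]
gripper_width: 0.713
```

move_arm([
  [12.5,-2.8,37],
  [12.5,-2.8,37],
  [12.5,-2.8,37],
  [12.5,-2.8,37],
  [12.5,-2.8,37],
], gripper=[1,1,1,1,1], twist=[0,0,0,0,0])

```text
t: 14.58
eef_pos: [0.6222, -0.1637, 0.5267]
tool_rot: [0.385, 0.026, 0.923, -0.011]
contact_force: [0.5, -0.3, 0.7]
gripper_width: 0.996
```

```bash
python3 st.py; python3 -c "
from h import *
go([.743,-.184,.32],.054)
from tail import *
tail(cur(),[[.743,-.184,.32],'finish'])"
```

```text
14.58 [ 0.533  0.033 -0.338  1.802 -0.181  0.531  1.834] [ 0.6222 -0.1637  0.5267] [ 0.385  0.026  0.923 -0.011]
axes x [-0.702  0.039 -0.711] y [ 0.055  0.998 -0.   ] z [ 0.71  -0.039 -0.704] F [ 0.5 -0.3  0.7]
up [-43.  -0. -42.]
twist to level 0.00014715348964733366 [45.29044979 -3.18437051]
shift cm [ 6.13 -1.35 17.79] rows 4.5
wp        n5 e0.000 tcp[ 0.705 -0.182  0.358] tilt[45.3 -3.2] yz-0.00 q[ 0.45  0.32 -0.3   1.86 -0.06  0.2   1.77] el[ 0.14 -0.12  0.8 ]
prepick   n15 e0.026 tcp[ 0.429 -0.195  0.156] tilt[40.4 -0.3] yz0.02 q[ 1.59  0.83 -1.4   2.44  2.03  0.52  0.18] el[-0.04 -0.41  0.64]
pick      n2 e0.000 tcp[ 0.458 -0.183  0.092] tilt[40.4 -0.3] yz0.02 q[ 1.44  1.05 -1.31  2.41  2.22  0.71  0.1 ] el[ 0.03 -0.48  0.54]
lift      n3 e0.000 tcp[ 0.458 -0.183  0.192] tilt[40.4 -0.3] yz0.02 q[ 1.53  0.69 -1.4   2.38  1.9   0.43  0.19] el[-0.02 -0.36  0.69]
preplace  n8 e0.016 tcp[0.463 0.086 0.197] tilt[39.1 -0.8] yz0.02 q[ 0.73  0.58 -1.4   2.44  1.78  0.87 -0.44] el[ 0.21 -0.23  0.73]
over      n4 e0.000 tcp[0.619 0.08  0.152] tilt[39.1 -0.8] yz0.02 q[ 0.59  0.81 -1.17  2.14  1.89  0.86 -0.25] el[ 0.32 -0.25  0.65]
place     n1 e0.000 tcp[0.619 0.08  0.132] tilt[39.1 -0.8] yz0.02 q[ 0.57  0.85 -1.15  2.15  1.95  0.88 -0.29] el[ 0.33 -0.26  0.63]
```

```bash
python3 -c "
from tail import *
q,n,e=goto(cur(),[.743,-.184,.32])
for t in ([.46,-.184,.22],[.445,-.184,.16],[.493,-.1835,.0505]):
  log=[]; q,n,e=goto(q,t,log=log)
  for l in log: show('',l,0,e)
  print(n,e)
"
```

```text
n0 e0.007 tcp[ 0.528 -0.19   0.343] tilt[43.9 -3. ] yz0.00 q[ 1.11  0.12 -0.83  2.17 -0.59  0.18  2.38] el[-0.   -0.09  0.82]
          n0 e0.007 tcp[ 0.445 -0.153  0.301] tilt[42.  -1.7] yz0.01 q[ 1.67  0.06 -1.34  2.35 -1.15  0.18  2.96] el[-0.04 -0.04  0.83]
          n0 e0.007 tcp[ 0.421 -0.187  0.283] tilt[40.9 -0.9] yz0.02 q[ 1.77  0.14 -1.36  2.37 -1.03  0.18  2.96] el[-0.05 -0.08  0.82]
          n0 e0.007 tcp[ 0.423 -0.186  0.277] tilt[40.1 -0.4] yz0.03 q[ 1.66  0.14 -1.25  2.36 -1.03  0.18  2.96] el[-0.04 -0.09  0.82]
          n0 e0.007 tcp[ 0.424 -0.186  0.272] tilt[39.6  0. ] yz0.03 q[ 1.58  0.14 -1.18  2.36 -1.04  0.18  2.96] el[-0.04 -0.09  0.82]
          n0 e0.007 tcp[ 0.425 -0.186  0.269] tilt[39.3  0.3] yz0.03 q[ 1.53  0.14 -1.13  2.36 -1.04  0.18  2.96] el[-0.03 -0.09  0.82]
14 0.007451520588588936
          n0 e0.007 tcp[ 0.408 -0.194  0.25 ] tilt[37.6  1.9] yz0.05 q[ 1.54  0.18 -1.1   2.38 -0.99  0.18  2.96] el[-0.03 -0.11  0.82]
          n0 e0.007 tcp[ 0.41  -0.194  0.236] tilt[36.1  3.6] yz0.06 q[ 1.39  0.2  -0.96  2.38 -1.    0.18  2.96] el[-0.02 -0.12  0.82
[... 845 characters left out ...]
       n0 e0.005 tcp[ 0.476 -0.205  0.131] tilt[28.3 15.8] yz0.14 q[ 0.78  0.45 -0.4   2.25 -1.    0.18  2.96] el[ 0.14 -0.2   0.77]
          n0 e0.005 tcp[ 0.475 -0.2    0.118] tilt[27.3 18. ] yz0.15 q[ 0.76  0.47 -0.39  2.25 -1.    0.18  2.96] el[ 0.15 -0.21  0.77]
          n0 e0.005 tcp[ 0.473 -0.197  0.111] tilt[26.7 19.5] yz0.16 q[ 0.75  0.49 -0.38  2.25 -1.    0.18  2.96] el[ 0.16 -0.21  0.76]
          n0 e0.005 tcp[ 0.473 -0.195  0.106] tilt[26.4 20.4] yz0.16 q[ 0.74  0.5  -0.37  2.25 -1.    0.18  2.96] el[ 0.16 -0.21  0.76]
          n0 e0.005 tcp[ 0.472 -0.194  0.103] tilt[26.2 20.9] yz0.17 q[ 0.74  0.5  -0.37  2.25 -1.    0.18  2.96] el[ 0.17 -0.21  0.76]
13 0.004846167374804289
```

move_arm([
  [6.1,-1.4,17.8],
  [6.1,-1.4,17.8],
  [6.1,-1.4,17.8],
  [6.1,-1.4,17.8],
  [6.1,-1.4,17.8],
], gripper=[1,1,1,1,1], twist=[0,0,0,0,0])

```text
t: 15.0
eef_pos: [0.7043, -0.1822, 0.3538]
tool_rot: [0.382, 0.026, 0.924, -0.01]
contact_force: [0.1, -0.6, -1.4]
gripper_width: 1.0
```

```bash
python3 st.py; python3 -c "
from h import *
go([.46,-.184,.22],.054)"
```

```text
15.0 [ 0.45   0.321 -0.299  1.86  -0.062  0.197  1.774] [ 0.7043 -0.1822  0.3538] [ 0.382  0.026  0.924 -0.01 ]
axes x [-0.707  0.04  -0.706] y [0.055 0.998 0.002] z [ 0.705 -0.038 -0.709] F [ 0.1 -0.6 -1.4]
up [-42.   0. -43.]
twist to level -0.0022855980864040504 [44.8848659  -3.05690741]
shift cm [ 26.72  -1.55 -13.13] rows 7.1
```

```bash
cat > opt.py <<'E'
from tail import *
import fs
q0=cur()
for w in ([.74,-.128,.221],[.759,-.193,.21],[.76,-.15,.2],[.72,-.15,.2],[.70,-.18,.2],[.70,-.13,.24]):
  for WR,LAM,N in ((.7,.03,3),(1.,.05,4),(.7,.015,4)):
    fs.WR,fs.LAM,fs.N=WR,LAM,N
    q,n,e=goto(q0,w); j5=q[4]; zs=[]
    for t in ([.443,-.184,.11],pick):
        log=[]; q,k,e=goto(q,t,log=log); n+=k
    print(w,"j5 %.2f"%j5,n,"e%.3f"%e,tilt(q).round(1),q.round(2))
E
python3 opt.py
```

```text
[0.74, -0.128, 0.221] j5 1.02 18 e0.000 [39.7 -0.8] [ 1.43  1.04 -1.31  2.41  2.2   0.72  0.11]
[0.74, -0.128, 0.221] j5 1.15 19 e0.000 [41.2 -1.6] [ 1.42  1.04 -1.29  2.42  2.28  0.72  0.04]
[0.74, -0.128, 0.221] j5 1.04 18 e0.000 [39.8 -0.2] [ 1.43  1.04 -1.31  2.41  2.2   0.7   0.12]
[0.759, -0.193, 0.21] j5 0.82 17 e0.000 [39.7  0.1] [ 1.44  1.04 -1.32  2.41  2.19  0.7   0.12]
[0.759, -0.193, 0.21] j5 1.05 19 e0.000 [41.7 -1.1] [ 1.44  1.07 -1.32  2.42  2.27  0.74  0.08]
[0.759, -0.193, 0.21] j5 0.85 17 e0.000 [39.8 -0.4] [ 1.43  1.04 -1.31  2.41  2.2   0.71  0.11]
[0.76, -0.15, 0.2] j5 1.04 18 e0.000 [39.7 -0.4] [ 1.43  1.04 -1.31  2.41  2.2   0.71  0.11]
[0.76, -0.15, 0.2] j5 1.20 20 e0.000 [41.  -1.3] [ 1.42  1.03 -1.29  2.42  2.27  0.71  0.04]
[0.76, -0.15, 0.2] j5 1.04 19 e0.000 [39.1  0.5] [ 1.43  1.03 -1.31  2.4   2.17  0.69  0.14]
[0.72, -0.15, 0.2] j5 1.13 18 e0.000 [39.1 -0.6] [ 1.42  1.03 -1.31  2.4   2.17  0.71  0.12]
[0.72, -0.15, 0.2] j5 1.38 20 e0.000 [40.9 -1.4] [ 1.41  1.02 -1.29  2.42  2.27  0.71  0.03]
[0.72, -0.15, 0.2] j5 1.13 18 e0.000 [38.9 -0.3] [ 1.42  1.03 -1.31  2.4   2.17  0.7   0.12]
[0.7, -0.18, 0.2] j5 1.11 17 e0.000 [39.2  0.2] [ 1.43  1.04 -1.31  2.4   2.17  0.7   0.13]
[0.7, -0.18, 0.2] j5 1.44 19 e0.000 [41.4 -1.1] [ 1.43  1.05 -1.3   2.42  2.27  0.72  0.05]
[0.7, -0.18, 0.2] j5 1.13 18 e0.000 [39.3  0.1] [ 1.43  1.03 -1.31  2.4   2.18  0.69  0.12]
[0.7, -0.13, 0.24] j5 1.02 17 e0.000 [40.  -0.9] [ 1.43  1.05 -1.32  2.41  2.21  0.72  0.1 ]
[0.7, -0.13, 0.24] j5 1.11 18 e0.000 [41.4 -1.5] [ 1.43  1.06 -1.31  2.42  2.27  0.74  0.07]
[0.7, -0.13, 0.24] j5 1.03 17 e0.000 [40.4 -0.6] [ 1.43  1.05 -1.31  2.41  2.22  0.72  0.1 ]
```

```bash
python3 -c "
from h import *
go([.72,-.16,.21],.054)"
```

```text
shift cm [9.13 2.28 5.81] rows 2.7
```

move_arm([
  [9.1,2.3,5.8],
  [9.1,2.3,5.8],
  [9.1,2.3,5.8],
  [9.1,2.3,5.8],
], gripper=[1,1,1,1], twist=[0,0,0,0])

```text
t: 15.33
eef_pos: [0.6929, -0.1804, 0.3116]
tool_rot: [0.369, 0.029, 0.929, -0.021]
contact_force: [0.4, -1.0, -0.5]
gripper_width: 1.002
```

```bash
python3 st.py; python3 -c "
from h import *
from tail import *
for T in ([.47,-.184,.2],[.443,-.184,.15]):
  print(T);go(T,.054); q=cur()
  for t in (T,pick):
    log=[]; q,n,e=goto(q,t,log=log)
    for l in log: show('',l,0,e)
"
```

```text
15.33 [ 0.62   0.384 -0.528  1.902  0.679  0.182  1.083] [ 0.6929 -0.1804  0.3116] [ 0.369  0.029  0.929 -0.021]
axes x [-0.727  0.038 -0.686] y [ 0.069  0.997 -0.018] z [ 0.683 -0.061 -0.727] F [ 0.4 -1.  -0.5]
up [-41.  -1. -44.]
twist to level 0.02689706708437667 [43.32932328 -5.09548071]
[0.47, -0.184, 0.2]
shift cm [ 23.84  -1.7  -12.5 ] rows 6.5
          n0 e0.000 tcp[ 0.518 -0.178  0.273] tilt[42.7 -5.2] yz-0.02 q[ 1.32  0.34 -1.17  2.25  1.59  0.18  0.27] el[ 0.01 -0.2   0.79]
          n0 e0.000 tcp[ 0.434 -0.181  0.24 ] tilt[42.7 -5.2] yz-0.02 q[ 1.63  0.4  -1.4   2.42  2.05  0.21 -0.09] el[-0.05 -0.22  0.78]
          n0 e0.005 tcp[ 0.462 -0.183  0.09 ] tilt[42.6 -5.1] yz-0.02 q[ 1.34  0.96 -1.2   2.44  2.41  0.73 -0.15] el[ 0.07 -0.45  0.59]
          n0 e0.005 tcp[ 0.461 -0.182  0.09 ] tilt[42.5 -5. ] yz-0.02 q[ 1.36  0.99 -1.24  2.44  2.37  0.75 -0.09] el[ 0.06 -0.46  0.57]
[0.443, -0.184, 0.15]
shift cm [ 29.23  -1.79 -10.71] rows 7.5
          n0 e0.024 tcp[ 0.521 -0.186  0.268] tilt[42.5 -4.8] yz-0.02 q[ 1.31  0.36 -1.15  2.24  1.59  0.18  0.3 ] el[ 0.02 -0.21  0.79]
          n0 e0.024 tcp[ 0.428 -0.196  0.198] tilt[41.8 -4.2] yz-0.01 q[ 1.61  0.62 -1.4   2.44  2.04  0.38  0.05] el[-0.05 -0.33  0.72]
          n0 e0.024 tcp[ 0.426 -0.195  0.198] tilt[41.2 -3.6] yz-0.01 q[ 1.62  0.61 -1.4   2.44  2.01  0.37  0.08] el[-0.05 -0.32  0.72]
          n0 e0.000 tcp[ 0.457 -0.181  0.091] tilt[41.2 -3.6] yz-0.01 q[ 1.37  0.98 -1.25  2.43  2.33  0.72 -0.05] el[ 0.05 -0.46  0.57]
```

move_arm([
  [23.8,-1.7,-12.5],
  [23.8,-1.7,-12.5],
  [23.8,-1.7,-12.5],
  [23.8,-1.7,-12.5],
  [23.8,-1.7,-12.5],
], gripper=[1,1,1,1,1], twist=[0,0,0,0,0])

```text
t: 15.75
eef_pos: [0.5615, -0.183, 0.2742]
tool_rot: [0.369, 0.029, 0.929, -0.022]
contact_force: [0.3, -0.6, -0.3]
gripper_width: 1.001
```

```bash
python3 st.py; python3 -c "
from h import *
from tail import *
for T in ([.47,-.184,.2],):
  print(T);go(T,.054); q=cur()
  for t in (T,pick):
    log=[]; q,n,e=goto(q,t,log=log)
    for l in log: show('',l,0,e)
"
```

```text
15.75 [ 1.141  0.364 -1.015  2.178  1.595  0.177  0.264] [ 0.5615 -0.183   0.2742] [ 0.369  0.029  0.929 -0.022]
axes x [-0.726  0.038 -0.686] y [ 0.07   0.997 -0.019] z [ 0.684 -0.062 -0.727] F [ 0.3 -0.6 -0.3]
up [-41.  -1. -44.]
twist to level 0.02733381056663564 [43.35264284 -5.15480596]
[0.47, -0.184, 0.2]
shift cm [11.74 -0.6  -6.25] rows 3.2
          n0 e0.000 tcp[ 0.433 -0.181  0.239] tilt[43.4 -5.2] yz-0.02 q[ 1.62  0.39 -1.39  2.43  2.18  0.21 -0.21] el[-0.05 -0.22  0.78]
          n0 e0.007 tcp[ 0.463 -0.184  0.09 ] tilt[43.2 -5. ] yz-0.02 q[ 1.33  0.95 -1.18  2.44  2.44  0.72 -0.18] el[ 0.07 -0.44  0.59]
          n0 e0.007 tcp[ 0.462 -0.183  0.09 ] tilt[43.  -4.9] yz-0.02 q[ 1.36  1.   -1.23  2.44  2.39  0.75 -0.1 ] el[ 0.06 -0.46  0.57]
```

```bash
python3 -c "
from h import *
go([.455,-.184,.15],.054)"
```

```text
shift cm [16.26 -0.62 -3.64] rows 4.0
```

move_arm([
  [16.3,-0.6,-3.6],
  [16.3,-0.6,-3.6],
  [16.3,-0.6,-3.6],
  [16.3,-0.6,-3.6],
  [16.3,-0.6,-3.6],
], gripper=[1,1,1,1,1], twist=[0,0,0,0,0])

```text
t: 16.17
eef_pos: [0.4367, -0.1957, 0.1965]
tool_rot: [0.364, 0.03, 0.931, -0.02]
contact_force: [16.1, 43.1, 16.5]
gripper_width: 1.001
```

```bash
python3 st.py; python3 - <<'E'
from h import *
p,M=pose()
for c in ("side","top"):
    r=read_camera(c); im=r["pixels"][:,:,::-1].copy()
    for u in proj(r,np.array([p+.054*M[:,2],p+.073*M[:,2],[.493,-.1835,.0845]])): cv2.circle(im,tuple(int(round(v)) for v in u),1,(255,0,255),-1)
    cv2.imwrite(f"pics/p1_{c}.png",cv2.resize(im[130:330,220:420] if c=="side" else im[130:290,220:420],None,fx=3.5,fy=3.5,interpolation=cv2.INTER_CUBIC))
    m=cut_out("beaker_center",c)
    for d in m:
        ys,xs=np.nonzero(d["pixels"]); print(c,round(d["p"],2),xs.min(),xs.max(),ys.min(),ys.max())
    print([(np.round(d["centre"],4),round(d["p"],2)) for d in spot_point("beaker_center",c)])
E
```

```text
16.17 [ 1.592  0.658 -1.41   2.433  2.082  0.437  0.022] [ 0.4367 -0.1957  0.1965] [ 0.364  0.03   0.931 -0.02 ]
axes x [-0.733  0.042 -0.679] y [ 0.071  0.997 -0.015] z [ 0.677 -0.059 -0.734] F [16.1 43.1 16.5]
up [-41.  -1. -44.]
twist to level 0.021470975522058566 [42.79841142 -4.97497663]
side 0.88 201 239 314 366
side 0.87 291 313 260 290
side 0.75 354 389 290 338
[(array([ 0.4913, -0.1821,  0.0472]), 0.88), (array([ 0.595 , -0.3587,  0.0478]), 0.82), (array([ 0.2698, -0.3411,  0.051 ]), 0.69), (array([ 0.683 , -0.4021,  0.0015]), 0.26)]
top 0.93 311 331 191 212
top 0.79 364 397 272 300
top 0.57 368 399 149 179
[(array([ 0.2734, -0.3336,  0.0437]), 0.76), (array([ 0.5948, -0.3577,  0.0513]), 0.69), (array([ 0.4932, -0.1834,  0.053 ]), 0.62)]
```

```bash
python3 - <<'E'
from h import *
rec(); print(np.round(get_obs()["joint_torque"],1),np.round(get_obs()["torque"],1))
r=read_camera("side"); cv2.imwrite("pics/full1.png",r["pixels"][:,:,::-1])
E
```

```text
16.47 [ 1.584  0.652 -1.409  2.436  2.078  0.433  0.02 ] [ 0.4366 -0.191   0.1961] [ 0.363  0.027  0.931 -0.017]
axes x [-0.735  0.037 -0.677] y [ 0.062  0.998 -0.013] z [ 0.675 -0.052 -0.736] F [0.7 0.2 0.2]
[  0.9 -31.1 -13.3 -16.1   1.2   0.   -0. ] [0.  0.7 0. ]
```

```bash
python3 -c "
from h import *
for T in ([.475,-.183,.145],[.48,-.183,.11],[.49,-.183,.07],[.494,-.183,.0505]): go(T,.054)
from tail import *
q=cur()
for t in ([.475,-.183,.145],[.494,-.183,.0505]):
    log=[]; q,n,e=goto(q,t,log=log)
    for l in log: show('',l,0,e)
"
```

```text
shift cm [0.68 1.09 0.91] rows 0.4
shift cm [2.68 1.17 3.83] rows 1.2
shift cm [4.66 1.29 7.45] rows 2.1
shift cm [5.68 1.34 9.15] rows 2.6
          n0 e0.005 tcp[ 0.444 -0.183  0.186] tilt[42.5 -4.3] yz-0.01 q[ 1.54  0.7  -1.41  2.44  2.09  0.49  0.01] el[-0.02 -0.36  0.69]
          n0 e0.005 tcp[ 0.443 -0.183  0.186] tilt[42.3 -4.2] yz-0.01 q[ 1.54  0.7  -1.41  2.44  2.08  0.49  0.02] el[-0.02 -0.36  0.69]
          n0 e0.002 tcp[ 0.459 -0.181  0.09 ] tilt[42.3 -4.2] yz-0.01 q[ 1.39  1.03 -1.27  2.44  2.34  0.76 -0.03] el[ 0.05 -0.47  0.55]
```

move_arm([
  [0.7,1.1,0.9],
  [1.7,1.15,2.3],
  [2.7,1.2,3.8],
  [3.7,1.2,5.6],
  [4.7,1.3,7.4],
], gripper=[1,1,1,1,1], twist=[0,0,0,0,0])

```text
t: 16.93
eef_pos: [0.4583, -0.1837, 0.1098]
tool_rot: [0.362, 0.026, 0.932, -0.018]
contact_force: [-0.6, -0.9, -0.2]
gripper_width: 0.999
```

```bash
python3 st.py; python3 - <<'E'
from h import *
go([.494,-.183,.0505],.054)
E
```

```text
16.93 [ 1.466  1.106 -1.409  2.434  2.208  0.838  0.139] [ 0.4583 -0.1837  0.1098] [ 0.362  0.026  0.932 -0.018]
axes x [-0.737  0.036 -0.675] y [ 0.062  0.998 -0.015] z [ 0.673 -0.053 -0.737] F [-0.6 -0.9 -0.2]
up [-41.  -1. -44.]
twist to level 0.021904410479125946 [42.49757555 -4.47563187]
shift cm [1.38 0.38 1.37] rows 0.5
```

move_arm([
  [0.7,0.2,0.7],
  [1.4,0.4,1.4],
  [1.4,0.4,1.4],
], gripper=[1,1,1], twist=[0,0,0])

```text
t: 17.18
eef_pos: [0.4585, -0.1798, 0.0884]
tool_rot: [0.36, 0.027, 0.932, -0.015]
contact_force: [-0.5, -0.3, -0.1]
gripper_width: 0.998
```

```bash
python3 st.py; python3 - <<'E'
from h import *
p,M=pose(); print("grasp",p+.054*M[:,2])
for c in ("side","top"):
    r=read_camera(c); im=r["pixels"][:,:,::-1].copy()
    cv2.imwrite(f"pics/p2_{c}.png",cv2.resize(im[200:330,220:400] if c=="side" else im[150:270,240:400],None,fx=4.2,fy=4.2,interpolation=cv2.INTER_CUBIC))
E
```

```text
17.18 [ 1.458  1.207 -1.408  2.435  2.242  0.909  0.174] [ 0.4585 -0.1798  0.0884] [ 0.36   0.027  0.932 -0.015]
axes x [-0.739  0.04  -0.672] y [ 0.061  0.998 -0.008] z [ 0.671 -0.047 -0.74 ] F [-0.5 -0.3 -0.1]
up [-40.  -0. -44.]
twist to level 0.01201366164151274 [42.25300426 -3.99195642]
grasp [ 0.49476692 -0.18229729  0.04841364]
```

move_arm([
  [-0.35,0,-0.35],
  [-0.35,0,-0.35],
  [-0.35,0,-0.35],
  [-0.35,0,-0.35],
  [-0.35,0,-0.35],
], gripper=[1,0.6,0.5,0.5,0.5], twist=[0,0,0,0,0], squeeze=40)

```text
t: 17.7
eef_pos: [0.4588, -0.1815, 0.0958]
tool_rot: [0.362, 0.026, 0.932, -0.017]
contact_force: [-4.6, 1.1, 11.1]
gripper_width: 0.643
```

move_arm([
  [0,0,0],
  [0,0,0],
], gripper=[0.4,0.4], twist=[0,0])

```text
t: 17.87
eef_pos: [0.4589, -0.1815, 0.0958]
tool_rot: [0.362, 0.026, 0.932, -0.017]
contact_force: [-4.8, 0.6, 12.7]
gripper_width: 0.643
```

```bash
python3 st.py
```

```text
17.87 [ 1.461  1.176 -1.41   2.436  2.233  0.89   0.163] [ 0.4589 -0.1815  0.0958] [ 0.362  0.026  0.932 -0.017]
axes x [-0.737  0.037 -0.675] y [ 0.062  0.998 -0.013] z [ 0.674 -0.051 -0.737] F [-4.8  0.6 12.7]
up [-41.  -1. -44.]
twist to level 0.018634401541517853 [42.49230066 -4.3158104 ]
```

```bash
python3 -c "
from h import *
from tail import *
q=cur()
p,M=pose(); g=p+.054*M[:,2]; print('grasp',g)
for t in (g+[0,0,.1],[.51,.07,.17],[.56,.075,.15],[.653,.08,.125]):
    log=[]; q,n,e=goto(q,t,log=log)
    for l in log: show('',l,0,e)
    print(n,e)
"
```

```text
grasp [ 0.49522756 -0.18426382  0.05599705]
          n0 e0.000 tcp[ 0.464 -0.184  0.183] tilt[42.6 -4.2] yz-0.01 q[ 1.5   0.76 -1.41  2.4   2.05  0.55  0.06] el[-0.01 -0.39  0.67]
          n0 e0.000 tcp[ 0.459 -0.182  0.196] tilt[42.6 -4.2] yz-0.01 q[ 1.51  0.69 -1.41  2.41  2.04  0.49  0.04] el[-0.01 -0.36  0.7 ]
4 2.250814334461066e-06
          n0 e0.001 tcp[0.484 0.022 0.212] tilt[42.5 -4.2] yz-0.01 q[ 0.91  0.56 -1.41  2.44  1.88  0.8  -0.38] el[ 0.16 -0.26  0.74]
          n0 e0.001 tcp[0.474 0.073 0.21 ] tilt[42.5 -4.2] yz-0.01 q[ 0.74  0.57 -1.41  2.44  1.82  0.91 -0.46] el[ 0.2  -0.23  0.74]
7 0.0006033123435357929
          n0 e0.000 tcp[0.524 0.078 0.19 ] tilt[42.5 -4.2] yz-0.01 q[ 0.65  0.67 -1.3   2.35  1.89  0.95 -0.43] el[ 0.26 -0.24  0.7 ]
2 5.126735890090761e-08
          n0 e0.000 tcp[0.617 0.083 0.165] tilt[42.5 -4.2] yz-0.01 q[ 0.57  0.8  -1.18  2.16  1.94  0.94 -0.32] el[ 0.32 -0.25  0.65]
3 5.4593648634121594e-08
```

move_arm([
  [-0.7,0,-0.75],
  [-2,0,-2.2],
  [-3.7,-0.1,-4],
  [-5.4,-0.1,-5.9],
  [-6.7,-0.1,-7.4],
], gripper=[0.4,0.4,0.4,0.4,0.4], twist=[0,0,0,0,0])

```text
t: 18.28
eef_pos: [0.4582, -0.181, 0.196]
tool_rot: [0.361, 0.027, 0.932, -0.017]
contact_force: [-0.4, -1.5, -2.3]
gripper_width: 0.644
```

```bash
python3 st.py; python3 - <<'E'
from h import *
go([.51,.07,.165],.054); go([.50,-.05,.165],.054)
r=read_camera("side"); cv2.imwrite("pics/l1.png",cv2.resize(r["pixels"][150:330,220:420,::-1],None,fx=3.5,fy=3.5,interpolation=cv2.INTER_CUBIC))
E
```

```text
18.28 [ 1.512  0.677 -1.404  2.407  2.031  0.482  0.039] [ 0.4582 -0.181   0.196 ] [ 0.361  0.027  0.932 -0.017]
axes x [-0.738  0.039 -0.674] y [ 0.063  0.998 -0.011] z [ 0.672 -0.051 -0.739] F [-0.4 -1.5 -2.3]
up [-40.  -1. -44.]
twist to level 0.01654847422515715 [42.3511362  -4.31426886]
shift cm [-0.75 25.41 -0.9 ] rows 6.1
shift cm [-0.48 13.38 -0.97] rows 3.2
```

move_arm([
  [0,1.5,0],
  [-0.2,4,-0.3],
  [-0.3,7,-0.5],
  [-0.4,10,-0.6],
  [-0.5,13,-0.8],
], gripper=[0.4,0.4,0.4,0.4,0.4], twist=[0,0,0,0,0])

```text
t: 18.75
eef_pos: [0.4802, -0.0533, 0.2081]
tool_rot: [0.355, 0.028, 0.934, -0.016]
contact_force: [0.3, 0.1, -2.8]
gripper_width: 0.644
```

```bash
python3 st.py; python3 - <<'E'
from h import *
go([.515,.06,.160],.054)
E
```

```text
18.75 [ 1.145  0.564 -1.409  2.435  1.941  0.654 -0.249] [ 0.4802 -0.0533  0.2081] [ 0.355  0.028  0.934 -0.016]
axes x [-0.747  0.042 -0.664] y [ 0.065  0.998 -0.01 ] z [ 0.662 -0.051 -0.748] F [ 0.3  0.1 -2.8]
up [-40.  -1. -45.]
twist to level 0.015626081924548174 [41.60898583 -4.38820062]
shift cm [ 1.07 11.58 -0.07] rows 2.8
```

move_arm([
  [0,2.5,-0.1],
  [0,5.2,-0.3],
  [0.2,8,-0.2],
  [0.5,10.3,-0.1],
  [0.8,11.8,0],
], gripper=[0.4,0.4,0.4,0.4,0.4], twist=[0,0,0,0,0])

```text
t: 19.17
eef_pos: [0.4812, 0.0669, 0.2015]
tool_rot: [0.355, 0.026, 0.934, -0.015]
contact_force: [0.6, 0.1, -3.2]
gripper_width: 0.645
```

```bash
python3 st.py; python3 - <<'E'
from h import *
for T in ([.565,.072,.145],[.62,.077,.128],[.6557,.0787,.123]): go(T,.054)
for c in ("side","top"):
    r=read_camera(c); print([(np.round(d["centre"],4),round(d["p"],2)) for d in spot_point("beaker_center",c)]); print([(np.round(d["centre"],4),round(d["p"],2)) for d in spot_point("ring_seat",c)])
p,M=pose(); print("grasp",p+.054*M[:,2])
cv2.imwrite("pics/l2.png",cv2.resize(r["pixels"][110:270,150:350,::-1],None,fx=4,fy=4,interpolation=cv2.INTER_CUBIC))
E
```

```text
19.17 [ 0.743  0.596 -1.387  2.424  1.839  0.907 -0.442] [0.4812 0.0669 0.2015] [ 0.355  0.026  0.934 -0.015]
axes x [-0.747  0.038 -0.664] y [ 0.06   0.998 -0.009] z [ 0.662 -0.047 -0.748] F [ 0.6  0.1 -3.2]
up [-40.  -1. -45.]
twist to level 0.01412244822543407 [41.60971392 -4.02013345]
shift cm [-2.49  1.06  4.36] rows 1.2
shift cm [-5.45  1.9   9.25] rows 2.6
shift cm [-7.77  2.29 11.98] rows 3.5
[(array([ 0.2732, -0.3378,  0.0483]), 0.92), (array([ 0.5942, -0.3564,  0.0496]), 0.85), (array([0.5135, 0.0669, 0.1549]), 0.7)]
[(array([0.652 , 0.0756, 0.0603]), 0.62)]
[(array([ 0.2707, -0.3376,  0.0449]), 0.97), (array([0.5194, 0.0638, 0.1523]), 0.83), (array([ 0.595 , -0.3538,  0.0488]), 0.68)]
[(array([0.6511, 0.0835, 0.0608]), 0.59)]
grasp [0.51719121 0.0603947  0.16088057]
```

```bash
python3 - <<'E'
from h import *
r=read_camera("top"); im=r["pixels"][:,:,::-1].copy()
a=cv2.resize(im[128:163,205:250],None,fx=12,fy=12,interpolation=cv2.INTER_CUBIC); a=cv2.convertScaleAbs(a,alpha=2,beta=-130)
b=cv2.resize(im[170:205,205:250],None,fx=12,fy=12,interpolation=cv2.INTER_CUBIC)
# draw predicted circles: ring outer/bore at fit, rim
def circ(img,off,c,rad,col):
    t=np.linspace(0,2*np.pi,60); W=np.stack([c[0]+rad*np.cos(t),c[1]+rad*np.sin(t),0*t+c[2]],1)
    for u in proj(r,W): cv2.circle(img,tuple(int(round(v)) for v in (u-off+.5)*12-.5),1,col,-1)
circ(a,[205,128],(.653,.080,.062),.035,(0,0,255)); circ(a,[205,128],(.653,.080,.062),.021,(0,0,255))
circ(b,[205,170],(.5145,.0606,.1894),.028,(255,255,0))
cv2.imwrite("pics/z.png",np.hstack([a,b])[:, :1080][::1]); print(a.shape)
s=cv2.resize(np.hstack([a,b]),(790,307)); cv2.imwrite("pics/z.png",s)
E
```

```text
(420, 540, 3)
```

```bash
python3 - <<'E'
from h import *
for T in ([.565,.068,.125],[.60,.0735,.114],[.625,.076,.111],[.64,.078,.111],[.6547,.0798,.111]): go(T,.054)
from tail import *
q=cur()
for t in ([.6547,.0798,.111],[.6547,.0798,.096]):
    log=[]; q,n,e=goto(q,t,log=log)
    for l in log: show('',l,0,e)
E
```

```text
shift cm [-1.14  1.13  5.81] rows 1.4
shift cm [-3.    1.92  8.92] rows 2.3
shift cm [-4.66  2.33 10.79] rows 2.9
shift cm [-5.77  2.63 11.77] rows 3.2
shift cm [-6.86  2.9  12.73] rows 3.5
          n0 e0.000 tcp[0.619 0.083 0.151] tilt[41.6 -4.4] yz-0.01 q[ 0.56  0.83 -1.17  2.15  1.95  0.94 -0.32] el[ 0.33 -0.25  0.64]
          n0 e0.000 tcp[0.619 0.083 0.136] tilt[41.6 -4.4] yz-0.01 q[ 0.55  0.86 -1.15  2.16  1.99  0.96 -0.34] el[ 0.34 -0.25  0.63]
```

move_arm([
  [-0.3,0.3,1.5],
  [-0.7,0.7,3.5],
  [-1.1,1.1,5.8],
  [-2.1,1.5,7.4],
  [-3,1.9,8.9],
], gripper=[0.4,0.4,0.4,0.4,0.4], twist=[0,0,0,0,0])

```text
t: 19.93
eef_pos: [0.5652, 0.0759, 0.1537]
tool_rot: [0.354, 0.029, 0.935, -0.017]
contact_force: [0.5, -0.3, -1.6]
gripper_width: 0.646
```

```bash
python3 st.py; python3 - <<'E'
from h import *
for T in ([.625,.076,.112],[.64,.078,.111],[.6547,.0798,.111]): go(T,.054)
E
```

```text
19.93 [ 0.596  0.785 -1.21   2.272  1.967  0.968 -0.404] [0.5652 0.0759 0.1537] [ 0.354  0.029  0.935 -0.017]
axes x [-0.747  0.042 -0.663] y [ 0.066  0.998 -0.011] z [ 0.661 -0.051 -0.748] F [ 0.5 -0.3 -1.6]
up [-40.  -1. -45.]
twist to level 0.01603278316164891 [41.54247418 -4.44764369]
shift cm [-1.7   0.44  1.68] rows 0.6
shift cm [-2.75  0.74  2.73] rows 0.9
shift cm [-3.84  1.02  3.7 ] rows 1.3
```

move_arm([
  [-0.9,0.2,0.9],
  [-1.8,0.5,1.8],
  [-2.8,0.75,2.7],
  [-3.5,0.9,3.4],
  [-3.8,1,3.7],
], gripper=[0.4,0.4,0.4,0.4,0.4], twist=[0,0,0,0,0])

```text
t: 20.35
eef_pos: [0.6193, 0.0828, 0.1525]
tool_rot: [0.355, 0.029, 0.934, -0.016]
contact_force: [0.3, -0.9, -2.4]
gripper_width: 0.644
```

```bash
python3 st.py; python3 - <<'E'
from h import *
go([.6547,.0798,.096],.054)
p,M=pose(); g=p+.054*M[:,2]; print(g)
for c in ("side","top"):
    r=read_camera(c); im=r["pixels"][:,:,::-1].copy()
    cv2.imwrite(f"pics/s1_{c}.png",cv2.resize(im[100:270,230:430] if c=="side" else im[110:220,150:310],None,fx=4 if c=="side" else 5,fy=4 if c=="side" else 5,interpolation=cv2.INTER_CUBIC))
E
```

```text
20.35 [ 0.558  0.826 -1.166  2.155  1.952  0.943 -0.319] [0.6193 0.0828 0.1525] [ 0.355  0.029  0.934 -0.016]
axes x [-0.746  0.043 -0.665] y [ 0.066  0.998 -0.01 ] z [ 0.663 -0.051 -0.747] F [ 0.3 -0.9 -2.4]
up [-40.  -1. -45.]
twist to level 0.014824713579282278 [41.65460237 -4.42575291]
shift cm [ 1.1  -0.01  1.18] rows 0.4
[0.65508463 0.07999813 0.11211041]
```

```bash
python3 - <<'E'
from h import *
r=read_camera("top"); print(onplane(r,(222-.4,137-.4),.1405))
im=r["pixels"][:,:,::-1].copy()
b=cv2.resize(im[120:160,200:250],None,fx=12,fy=12,interpolation=cv2.INTER_CUBIC); b=cv2.convertScaleAbs(b,alpha=2.5,beta=-230)
def circ(img,off,c,rad,col):
    t=np.linspace(0,2*np.pi,60); W=np.stack([c[0]+rad*np.cos(t),c[1]+rad*np.sin(t),0*t+c[2]],1)
    for u in proj(r,W): cv2.circle(img,tuple(int(round(v)) for v in (u-off+.5)*12-.5),1,col,-1)
circ(b,[200,120],(.653,.081,.1405),.028,(255,0,0)); cv2.imwrite("pics/z2.png",b)
E
```

```text
[0.65488514 0.07983821 0.1405    ]
```

move_arm([
  [0.3,0,0.25],
  [0.55,0,0.5],
  [0.75,0,0.75],
  [0.95,0,0.95],
  [1.05,0,1.05],
], gripper=[0.4,0.4,0.4,0.4,0.4], twist=[0,0,0,0,0])

```text
t: 20.92
eef_pos: [0.6173, 0.0845, 0.1378]
tool_rot: [0.356, 0.027, 0.934, -0.016]
contact_force: [0.1, 0.1, 2.0]
gripper_width: 0.643
```

```bash
python3 - <<'E'
from h import *
rec(); go([.6545,.080,.096],.054)
E
```

```text
20.92 [ 0.544  0.855 -1.151  2.163  1.992  0.959 -0.346] [0.6173 0.0845 0.1378] [ 0.356  0.027  0.934 -0.016]
axes x [-0.746  0.04  -0.665] y [ 0.062  0.998 -0.01 ] z [ 0.663 -0.049 -0.747] F [0.1 0.1 2. ]
shift cm [-0.01 -0.17  0.21] rows 0.1
```

move_arm([
  [0.07,-0.05,0.08],
  [0.12,-0.1,0.13],
], gripper=[0.4,0.4], twist=[0,0])

```text
t: 21.08
eef_pos: [0.6178, 0.0842, 0.1371]
tool_rot: [0.356, 0.027, 0.934, -0.015]
contact_force: [0.9, 2.0, 6.1]
gripper_width: 0.646
```

move_arm([
  [0,0,0],
  [0,0,0],
  [0,0,0],
  [0,0,0],
], gripper=[0.7,0.8,1,1], twist=[0,0,0,0])

```text
t: 21.42
eef_pos: [0.6166, 0.0831, 0.1357]
tool_rot: [0.355, 0.028, 0.934, -0.016]
contact_force: [0.1, 0.4, -0.6]
gripper_width: 1.0
```

```bash
python3 - <<'E'
from h import *
rec()
for c in ("side","top"):
    r=read_camera(c); im=r["pixels"][:,:,::-1].copy()
    cv2.imwrite(f"pics/s2_{c}.png",cv2.resize(im[100:270,230:430] if c=="side" else im[110:220,150:310],None,fx=4 if c=="side" else 5,fy=4 if c=="side" else 5,interpolation=cv2.INTER_CUBIC))
E
```

```text
21.42 [ 0.545  0.857 -1.149  2.164  1.995  0.959 -0.348] [0.6166 0.0831 0.1357] [ 0.355  0.028  0.934 -0.016]
axes x [-0.747  0.04  -0.664] y [ 0.063  0.998 -0.01 ] z [ 0.662 -0.049 -0.748] F [ 0.1  0.4 -0.6]
```

move_arm([
  [0.7,0,-0.6],
  [2,0,-1.8],
  [4,0,-3.6],
  [6.2,0,-5.5],
  [8.5,0,-7.5],
], gripper=[1,1,1,1,1], twist=[0,0,0,0,0])

```text
t: 21.93
eef_pos: [0.5021, 0.0902, 0.1356]
tool_rot: [0.355, 0.028, 0.934, -0.016]
contact_force: [0.8, 0.4, -0.4]
gripper_width: 0.999
```

```bash
python3 - <<'E'
from h import *
rec()
for c in ("side","top"):
    r=read_camera(c); im=r["pixels"][:,:,::-1].copy()
    cv2.imwrite(f"pics/s3_{c}.png",cv2.resize(im[100:270,230:430] if c=="side" else im[110:220,150:310],None,fx=4 if c=="side" else 5,fy=4 if c=="side" else 5,interpolation=cv2.INTER_CUBIC))
    print([(np.round(d["centre"],4),round(d["p"],2)) for d in spot_point("beaker_center",c)])
E
```

```text
21.93 [ 0.545  0.8   -1.237  2.401  2.01   1.078 -0.563] [0.5021 0.0902 0.1356] [ 0.355  0.028  0.934 -0.016]
axes x [-0.746  0.041 -0.664] y [ 0.063  0.998 -0.01 ] z [ 0.663 -0.049 -0.747] F [ 0.8  0.4 -0.4]
[(array([ 0.5937, -0.3585,  0.0475]), 0.81), (array([ 0.2697, -0.338 ,  0.0525]), 0.75), (array([0.6494, 0.0834, 0.0908]), 0.66)]
[(array([ 0.5972, -0.3562,  0.0475]), 0.94), (array([0.6549, 0.0858, 0.0875]), 0.45), (array([ 4.843e-01, -3.465e-01, -3.000e-04]), 0.18)]
```

```bash
python3 - <<'E'
from h import *
out=[]
for c,(x0,y0,w,h) in (("side",(305,180,34,44)),("top",(205,122,40,40))):
    r=read_camera(c); im=r["pixels"][:,:,::-1].copy(); k=9
    b=cv2.resize(im[y0:y0+h,x0:x0+w],None,fx=k,fy=k,interpolation=cv2.INTER_CUBIC); b=cv2.convertScaleAbs(b,alpha=2.2,beta=-60 if c=="side" else -200)
    def circ(cc,rad,col):
        t=np.linspace(0,2*np.pi,60); W=np.stack([cc[0]+rad*np.cos(t),cc[1]+rad*np.sin(t),0*t+cc[2]],1)
        for u in proj(r,W): cv2.circle(b,tuple(int(round(v)) for v in (u-[x0,y0]+.5)*k-.5),1,col,-1)
    circ((.653,.081,.1245),.028,(255,0,0)); circ((.653,.081,.0805),.028,(255,255,0)); circ((.653,.081,.062),.035,(0,255,0)); circ((.653,.081,.062),.021,(0,255,0))
    out.append(cv2.resize(b,(380,400)))
cv2.imwrite("pics/z3.png",np.hstack(out))
E
cat > close.py <<'E'
from tail import *
from arc import tip
import sys
W=[("up",[.47,.08,.38]),("over",[.40,.29,.38]),("down",[.40,.29,.24])]
A=[(1.79,.15),(1.6,.17),(1.4,.19),(1.2,.21),(1.0,.225),(.8,.235),(.6,.24),(.4,.245),(.2,.248),(.08,.248)]
def arcpts(): return [("arc%.2f"%a,tip(a,r,-.034,.22)) for a,r in A]
if __name__=="__main__":
    q=cur()
    for nm,t in W+arcpts():
        q,n,e=goto(q,t,.073); show(nm,q,n,e); print("      tip",np.round(t,3),"wrist",fkj(q)[4].round(2))
E
python3 close.py
```

```text
up        n11 e0.000 tcp[0.421 0.084 0.434] tilt[42.3 -5.2] yz-0.02 q[ 0.24 -0.33 -0.62  2.25  0.29  0.52  0.89] el[-0.17 -0.    0.8 ]
      tip [0.47 0.08 0.38] wrist [0.25 0.1  0.62]
over      n6 e0.000 tcp[0.351 0.294 0.434] tilt[42.3 -5.2] yz-0.02 q[ 0.35 -0.27 -1.28  2.09  0.53  0.81  0.23] el[-0.13  0.01  0.81]
      tip [0.4  0.29 0.38] wrist [0.18 0.31 0.62]
down      n5 e0.000 tcp[0.351 0.294 0.294] tilt[42.2 -4.9] yz-0.02 q[-0.01  0.25 -1.29  2.28  1.21  1.07 -0.56] el[ 0.15 -0.03  0.81]
      tip [0.4  0.29 0.24] wrist [0.18 0.31 0.48]
arc1.79   n2 e0.000 tcp[0.339 0.233 0.274] tilt[42.2 -4.9] yz-0.02 q[ 0.14  0.13 -1.32  2.41  1.22  0.89 -0.57] el[ 0.08 -0.05  0.82]
      tip [0.388 0.229 0.22 ] wrist [0.17 0.25 0.46]
arc1.60   n2 e0.014 tcp[0.323 0.211 0.283] tilt[41.6 -6. ] yz-0.02 q[ 0.33 -0.04 -1.4   2.44  1.07  0.73 -0.42] el[-0.02 -0.03  0.83]
      tip [0.365 0.196 0.22 ] wrist [0.16 0.23 0.47]
arc1.40   n7 e0.023 tcp[0.317 0.179 0.29 ] tilt[ 38.5 -11.6] yz-0.07 q[ 0.56 -0.34 -1.38  2.44  0.55  0.49  0.16] el[-0.16  0.06  0.8 ]
      tip [0.35  0.154 0.22 ] wrist [
[... 659 characters left out ...]
 -0.24 -1.25  2.42  0.28  0.37  0.97] el[-0.09  0.08  0.82]
      tip [ 0.419 -0.015  0.22 ] wrist [0.26 0.05 0.5 ]
arc0.40   n3 e0.001 tcp[ 0.427 -0.024  0.283] tilt[ 31.4 -23.9] yz-0.15 q[ 1.21 -0.03 -1.4   2.35  0.71  0.44  0.64] el[-0.03 -0.01  0.83]
      tip [ 0.462 -0.039  0.22 ] wrist [0.31 0.03 0.5 ]
arc0.20   n2 e0.000 tcp[ 0.476 -0.037  0.282] tilt[ 31.4 -23.9] yz-0.15 q[ 1.    0.18 -1.27  2.26  0.99  0.59  0.43] el[ 0.03 -0.11  0.82]
      tip [ 0.511 -0.053  0.22 ] wrist [0.36 0.02 0.5 ]
arc0.08   n1 e0.000 tcp[ 0.506 -0.039  0.282] tilt[ 31.4 -23.9] yz-0.15 q[ 0.93  0.26 -1.23  2.21  1.06  0.66  0.39] el[ 0.06 -0.14  0.81]
      tip [ 0.541 -0.054  0.22 ] wrist [0.39 0.01 0.5 ]
```

```bash
python3 - <<'E'
s=open('close.py').read()
s=s.replace('("down",[.40,.29,.24])','("down",[.42,.27,.27])').replace("[.40,.29,.38]","[.42,.28,.38]")
i=s.index("A=[");j=s.index("\n",i)
s=s[:i]+"A=[(1.79,.115),(1.6,.115),(1.4,.125),(1.2,.14),(1.0,.17),(.8,.2),(.6,.22),(.4,.235),(.2,.245),(.08,.248)]"+s[j:]
s=s.replace("-.034,.22","-.034,.27"); open('close.py','w').write(s)
E
python3 close.py
```

```text
up        n11 e0.000 tcp[0.421 0.084 0.434] tilt[42.3 -5.2] yz-0.02 q[ 0.24 -0.33 -0.62  2.25  0.29  0.52  0.89] el[-0.17 -0.    0.8 ]
      tip [0.47 0.08 0.38] wrist [0.25 0.1  0.62]
over      n5 e0.000 tcp[0.371 0.284 0.434] tilt[42.3 -5.2] yz-0.02 q[ 0.45 -0.28 -1.3   2.09  0.5   0.76  0.3 ] el[-0.13  0.03  0.81]
      tip [0.42 0.28 0.38] wrist [0.2  0.3  0.62]
down      n4 e0.001 tcp[0.371 0.273 0.325] tilt[41.8 -4.7] yz-0.02 q[ 0.21  0.14 -1.37  2.25  1.12  0.94 -0.37] el[ 0.08 -0.05  0.82]
      tip [0.42 0.27 0.27] wrist [0.2  0.29 0.51]
arc1.79   n1 e0.003 tcp[0.375 0.236 0.323] tilt[41.8 -4.9] yz-0.02 q[ 0.35  0.01 -1.35  2.3   1.05  0.76 -0.26] el[ 0.01 -0.04  0.83]
      tip [0.423 0.229 0.27 ] wrist [0.21 0.25 0.51]
arc1.60   n1 e0.000 tcp[0.37  0.211 0.324] tilt[41.8 -4.9] yz-0.02 q[ 0.4  -0.12 -1.28  2.34  0.93  0.61 -0.12] el[-0.06 -0.01  0.83]
      tip [0.419 0.207 0.27 ] wrist [0.2  0.23 0.51]
arc1.40   n1 e0.000 tcp[0.361 0.183 0.324] tilt[41.8 -4.9] yz-0.02 q[ 0.35 -0.22 -1.15  2.39  0.81  0.51  0.02] el[-0.11  0.    0.82]
      tip [0.41  0.179 0.27 ] wrist [0.
[... 649 characters left out ...]
 -0.32 -0.8   2.44 -0.07  0.31  1.36] el[-0.15  0.06  0.81]
      tip [0.426 0.004 0.27 ] wrist [0.23 0.03 0.53]
arc0.40   n2 e0.000 tcp[ 0.42  -0.023  0.328] tilt[37.4 -8.1] yz-0.04 q[ 0.72 -0.21 -0.79  2.39  0.    0.26  1.39] el[-0.1   0.04  0.82]
      tip [ 0.464 -0.029  0.27 ] wrist [ 0.27 -0.    0.53]
arc0.20   n2 e0.000 tcp[ 0.467 -0.043  0.328] tilt[37.4 -8. ] yz-0.04 q[ 0.89 -0.09 -0.93  2.31  0.21  0.25  1.25] el[-0.05  0.    0.83]
      tip [ 0.511 -0.05   0.27 ] wrist [ 0.31 -0.02  0.53]
arc0.08   n2 e0.000 tcp[ 0.497 -0.048  0.328] tilt[37.3 -7.8] yz-0.04 q[ 0.98  0.01 -1.04  2.25  0.47  0.27  1.03] el[-0.02 -0.04  0.83]
      tip [ 0.541 -0.054  0.27 ] wrist [ 0.34 -0.03  0.53]
```

```bash
python3 - <<'E'
from h import *
go([.47,.08,.38],.073)
E
```

```text
shift cm [-13.7   -1.49 -27.78] rows 7.4
```

move_arm([
  [-10,-1.1,-21],
  [-13.7,-1.5,-27.8],
  [-13.7,-1.5,-27.8],
  [-13.7,-1.5,-27.8],
  [-13.7,-1.5,-27.8],
], gripper=[0.5,0,0,0,0], twist=[0,0,0,0,0])

```text
t: 22.65
eef_pos: [0.4602, 0.0815, 0.2841]
tool_rot: [0.347, 0.028, 0.937, -0.019]
contact_force: [-0.3, -1.3, -0.7]
gripper_width: 0.302
```

```bash
python3 - <<'E'
from h import *
rec(); go([.47,.08,.38],.073)
E
python3 close.py | grep -v tip
```

```text
22.65 [ 0.878  0.127 -1.39   2.371  1.385  0.483 -0.16 ] [0.4602 0.0815 0.2841] [ 0.347  0.028  0.937 -0.019]
axes x [-0.758  0.039 -0.651] y [ 0.065  0.998 -0.016] z [ 0.649 -0.055 -0.759] F [-0.3 -1.3 -0.7]
shift cm [ -6.99  -0.24 -13.93] rows 3.7
up        n7 e0.000 tcp[0.422 0.085 0.435] tilt[41.3 -5.6] yz-0.02 q[ 0.24 -0.33 -0.62  2.24  0.28  0.55  0.9 ] el[-0.17 -0.    0.8 ]
over      n5 e0.000 tcp[0.372 0.285 0.435] tilt[41.3 -5.6] yz-0.02 q[ 0.48 -0.28 -1.31  2.08  0.46  0.76  0.35] el[-0.14  0.03  0.81]
down      n4 e0.002 tcp[0.372 0.273 0.327] tilt[40.8 -5. ] yz-0.02 q[ 0.22  0.13 -1.37  2.24  1.08  0.93 -0.33] el[ 0.08 -0.05  0.82]
arc1.79   n1 e0.002 tcp[0.376 0.235 0.324] tilt[40.8 -5.1] yz-0.02 q[ 0.36 -0.   -1.35  2.29  1.    0.75 -0.21] el[ 0.   -0.04  0.83]
arc1.60   n1 e0.000 tcp[0.371 0.211 0.325] tilt[40.8 -5.1] yz-0.02 q[ 0.4  -0.12 -1.28  2.33  0.88  0.61 -0.07] el[-0.06 -0.01  0.83]
arc1.40   n1 e0.000 tcp[0.362 0.184 0.325] tilt[40.8 -5.1] yz-0.02 q[ 0.35 -0.22 -1.15  2.38  0.76  0.52  0.07] el[-0.11  0.    0.82]
arc1.20   n1 e0.000 tcp[0.356 0.15  0.325] til
[... 200 characters left out ...]
el[-0.17  0.02  0.8 ]
arc0.80   n4 e0.020 tcp[0.373 0.058 0.338] tilt[37.6 -7.2] yz-0.04 q[ 0.41 -0.34 -0.77  2.44  0.21  0.38  0.94] el[-0.17  0.03  0.8 ]
arc0.60   n3 e0.006 tcp[0.387 0.011 0.332] tilt[37.2 -7.5] yz-0.04 q[ 0.64 -0.32 -0.79  2.44 -0.08  0.31  1.38] el[-0.15  0.06  0.81]
arc0.40   n2 e0.000 tcp[ 0.42  -0.024  0.328] tilt[37.2 -7.5] yz-0.04 q[ 0.7  -0.21 -0.77  2.39 -0.01  0.26  1.41] el[-0.1   0.03  0.82]
arc0.20   n2 e0.000 tcp[ 0.467 -0.044  0.328] tilt[37.2 -7.5] yz-0.04 q[ 0.87 -0.09 -0.91  2.31  0.19  0.25  1.28] el[-0.05 -0.    0.83]
arc0.08   n2 e0.000 tcp[ 0.497 -0.049  0.328] tilt[37.2 -7.3] yz-0.04 q[ 0.95  0.   -1.01  2.25  0.44  0.27  1.07] el[-0.02 -0.04  0.83]
```

move_arm([
  [-7,-0.2,-14],
  [-7,-0.2,-14],
  [-7,-0.2,-14],
  [-7,-0.2,-14],
  [-7,-0.2,-14],
], gripper=[0,0,0,0,0], twist=[0,0,0,0,0])

```text
t: 23.07
eef_pos: [0.4349, 0.0745, 0.3461]
tool_rot: [0.338, 0.029, 0.94, -0.028]
contact_force: [-0.2, -0.1, -1.5]
gripper_width: -0.0
```

```bash
python3 - <<'E'
from h import *
rec(); go([.42,.28,.38],.073)
E
```

```text
23.07 [ 0.618 -0.206 -0.975  2.335  0.465  0.341  0.714] [0.4349 0.0745 0.3461] [ 0.338  0.029  0.94  -0.028]
axes x [-0.77   0.035 -0.637] y [ 0.073  0.997 -0.033] z [ 0.634 -0.073 -0.77 ] F [-0.2 -0.1 -1.5]
shift cm [ -0.29  20.26 -12.34] rows 5.7
```

move_arm([
  [-3,0,-5],
  [-5,0,-8],
  [-3,6,-10],
  [-1,12,-12],
  [-0.3,20,-12],
], gripper=[0,0,0,0,0], twist=[0,0,0,0,0])

```text
t: 23.48
eef_pos: [0.3874, 0.1984, 0.4368]
tool_rot: [0.34, 0.027, 0.94, -0.026]
contact_force: [1.5, 1.4, -0.0]
gripper_width: 0.002
```

```bash
python3 - <<'E'
from h import *
rec(); p,M=pose(); print("tip",p+.073*M[:,2]); go([.42,.28,.38],.073)
E
```

```text
23.48 [ 0.245 -0.305 -0.924  2.16   0.386  0.708  0.559] [0.3874 0.1984 0.4368] [ 0.34   0.027  0.94  -0.026]
axes x [-0.768  0.033 -0.64 ] y [ 0.069  0.997 -0.031] z [ 0.637 -0.068 -0.768] F [ 1.5  1.4 -0. ]
tip [0.43385181 0.19344168 0.38078052]
shift cm [ 1.4   8.54 -1.41] rows 2.1
```

move_arm([
  [1,4.2,-1],
  [1.4,8.5,-1.4],
  [3.5,8.6,1.3],
  [5.8,8.7,4],
  [8.1,8.7,6.7],
], gripper=[0,0,0,0,0], twist=[0,0,0,0,0])

```text
t: 23.9
eef_pos: [0.3778, 0.2777, 0.3458]
tool_rot: [0.338, 0.033, 0.94, -0.029]
contact_force: [0.7, -1.5, -0.0]
gripper_width: -0.0
```

```bash
python3 - <<'E'
from h import *
rec(); p,M=pose(); print("tip",p+.073*M[:,2])
r=read_camera("top"); cv2.imwrite("pics/c1.png",r["pixels"][:,:,::-1])
r=read_camera("side"); cv2.imwrite("pics/c1s.png",cv2.resize(r["pixels"][60:260,130:430,::-1],None,fx=2.6,fy=2.6,interpolation=cv2.INTER_CUBIC))
print(spot_point("door_corner","side")[:1])
E
python3 close.py
```

```text
23.9 [ 0.272  0.127 -1.403  2.187  1.016  0.963 -0.242] [0.3778 0.2777 0.3458] [ 0.338  0.033  0.94  -0.029]
axes x [-0.769  0.041 -0.638] y [ 0.081  0.996 -0.033] z [ 0.634 -0.077 -0.769] F [ 0.7 -1.5 -0. ]
tip [0.42410794 0.27204895 0.28967222]
[{'centre': [0.2673, 0.249, 0.2965], 'p': 0.56}]
up        n6 e0.000 tcp[0.425 0.085 0.437] tilt[38.7 -6.9] yz-0.04 q[ 0.1  -0.29 -0.52  2.21  0.34  0.63  0.85] el[-0.15 -0.03  0.81]
      tip [0.47 0.08 0.38] wrist [0.27 0.1  0.64]
over      n5 e0.000 tcp[0.375 0.285 0.437] tilt[38.7 -6.9] yz-0.04 q[ 0.17 -0.13 -1.13  2.05  0.62  0.91  0.2 ] el[-0.06 -0.03  0.83]
      tip [0.42 0.28 0.38] wrist [0.22 0.3  0.64]
down      n3 e0.000 tcp[0.375 0.275 0.327] tilt[38.7 -6.9] yz-0.04 q[ 0.12  0.12 -1.25  2.21  1.01  0.93 -0.26] el[ 0.08 -0.04  0.82]
      tip [0.42 0.27 0.27] wrist [0.22 0.29 0.53]
arc1.79   n1 e0.000 tcp[0.378 0.235 0.327] tilt[38.7 -6.9] yz-0.04 q[ 0.25  0.   -1.24  2.27  0.93  0.77 -0.13] el[ 0.01 -0.04  0.83]
      tip [0.423 0.229 0.27 ] wrist [0.22 0.25 0.53]
arc1.60   n1 e0.000 tcp[0.374 0.213 0.327] tilt[38.7 -6.9] yz-0.0
[... 944 characters left out ...]
 -0.31 -0.77  2.44 -0.01  0.32  1.31] el[-0.15  0.05  0.81]
      tip [0.426 0.004 0.27 ] wrist [0.24 0.03 0.53]
arc0.40   n2 e0.000 tcp[ 0.421 -0.023  0.328] tilt[36.9 -8.2] yz-0.05 q[ 0.67 -0.2  -0.75  2.39  0.06  0.28  1.34] el[-0.1   0.03  0.82]
      tip [ 0.464 -0.029  0.27 ] wrist [ 0.27 -0.    0.53]
arc0.20   n2 e0.000 tcp[ 0.467 -0.043  0.328] tilt[36.9 -8.2] yz-0.05 q[ 0.81 -0.08 -0.86  2.31  0.25  0.26  1.22] el[-0.05 -0.    0.83]
      tip [ 0.511 -0.05   0.27 ] wrist [ 0.32 -0.02  0.53]
arc0.08   n1 e0.002 tcp[ 0.496 -0.049  0.33 ] tilt[36.9 -8.1] yz-0.05 q[ 0.87 -0.01 -0.93  2.25  0.43  0.29  1.07] el[-0.02 -0.03  0.83]
      tip [ 0.541 -0.054  0.27 ] wrist [ 0.34 -0.03  0.53]
```

```bash
python3 - <<'E'
from h import *
for T in ([.424,.262,.268],[.424,.248,.268],[.423,.229,.268],[.419,.207,.268],[.41,.179,.268]): go(T,.073)
E
```

```text
shift cm [ 0.67 -0.9   1.55] rows 0.5
shift cm [ 0.62 -2.3   1.65] rows 0.7
shift cm [ 0.64 -4.2   1.73] rows 1.1
shift cm [ 0.88 -6.42  1.65] rows 1.6
shift cm [ 1.49 -9.27  1.3 ] rows 2.3
```

move_arm([
  [0.6,-0.9,1.5],
  [0.6,-2.3,1.6],
  [0.6,-3.7,1.7],
  [0.7,-5,1.7],
  [0.9,-6.4,1.6],
], gripper=[0,0,0,0,0], twist=[0,0,0,0,0])

```text
t: 24.47
eef_pos: [0.3742, 0.2152, 0.3325]
tool_rot: [0.34, 0.028, 0.94, -0.029]
contact_force: [1.0, 1.6, -1.3]
gripper_width: -0.001
```

```bash
python3 - <<'E'
from h import *
rec(); p,M=pose(); print("tip",p+.073*M[:,2])
for T in ([.41,.179,.268],[.405,.163,.268],[.400,.146,.268],[.398,.122,.268],[.395,.098,.268]): go(T,.073)
E
```

```text
24.47 [ 0.445 -0.126 -1.313  2.299  0.821  0.638  0.004] [0.3742 0.2152 0.3325] [ 0.34   0.028  0.94  -0.029]
axes x [-0.768  0.032 -0.64 ] y [ 0.072  0.997 -0.036] z [ 0.637 -0.074 -0.768] F [ 1.   1.6 -1.3]
tip [0.42072731 0.20984009 0.27649417]
shift cm [ 1.27 -3.12  0.2 ] rows 0.8
shift cm [ 1.6  -4.75 -0.  ] rows 1.2
shift cm [ 1.93 -6.48 -0.2 ] rows 1.6
shift cm [ 2.   -8.89 -0.15] rows 2.2
shift cm [  2.16 -11.3   -0.16] rows 2.8
```

move_arm([
  [0.8,-1.5,0.2],
  [1.3,-3.1,0.2],
  [1.6,-4.7,0],
  [1.9,-6.5,-0.1],
  [2,-8,-0.1],
], gripper=[0,0,0,0,0], twist=[0,0,0,0,0])

```text
t: 24.88
eef_pos: [0.3517, 0.1396, 0.3248]
tool_rot: [0.34, 0.024, 0.94, -0.029]
contact_force: [-0.8, -0.9, 0.2]
gripper_width: -0.001
```

```bash
python3 - <<'E'
from h import *
rec(); p,M=pose(); print("tip",p+.073*M[:,2])
r=read_camera("top"); cv2.imwrite("pics/c2.png",r["pixels"][100:320,60:400,::-1])
print(spot_point("door_corner","side")[:1],spot_point("door_corner","top")[:1])
for T in ([.395,.098,.268],[.396,.085,.268],[.398,.07,.268],[.40,.055,.268],[.405,.04,.268]): go(T,.073)
E
```

```text
24.88 [ 0.41  -0.336 -1.047  2.432  0.488  0.414  0.427] [0.3517 0.1396 0.3248] [ 0.34   0.024  0.94  -0.029]
axes x [-0.767  0.026 -0.641] y [ 0.066  0.997 -0.038] z [ 0.638 -0.071 -0.767] F [-0.8 -0.9  0.2]
tip [0.39832159 0.13439144 0.26884304]
[{'centre': [0.2673, 0.249, 0.2965], 'p': 0.56}] []
shift cm [ 0.27 -3.3  -0.03] rows 0.8
shift cm [ 0.15 -4.59  0.14] rows 1.1
shift cm [-0.06 -6.07  0.38] rows 1.5
shift cm [-0.26 -7.54  0.63] rows 1.8
shift cm [-0.7  -9.    1.07] rows 2.2
```

```bash
cat > nx.py <<'E'
from arc import *
import sys
p,M=pose(); t0=p+.073*M[:,2]; d=t0[:2]-P[:2]; c,s=np.cos(P[2]),np.sin(P[2]); h=np.array([c*d[0]+s*d[1],-s*d[0]+c*d[1]]); print("tip hinge frame",h.round(4))
z=float(sys.argv[1])
for ar in sys.argv[2:]:
    a,r,o=map(float,ar.split(",")); t=tip(a,r,o,z); print(ar,t.round(3),(M.T@(t-t0)*100).round(2))
E
python3 nx.py .268 1.1,.14,-.034 1.0,.15,-.034 .9,.16,-.034 .8,.17,-.034 .7,.185,-.034 .6,.2,-.034
```

```text
tip hinge frame [-0.1496 -0.0328]
1.1,.14,-.034 [0.409 0.132 0.268] [-0.69  0.24  0.59]
1.0,.15,-.034 [0.409 0.113 0.268] [-0.76 -1.73  0.75]
.9,.16,-.034 [0.412 0.092 0.268] [-1.04 -3.73  1.09]
.8,.17,-.034 [0.417 0.072 0.268] [-1.54 -5.72  1.61]
.7,.185,-.034 [0.424 0.047 0.268] [-2.11 -8.15  2.2 ]
.6,.2,-.034 [0.434 0.022 0.268] [ -2.96 -10.52   3.03]
```

move_arm([
  [-0.5,-1,0.5],
  [-0.8,-2.4,0.8],
  [-1,-3.8,1.1],
  [-1.5,-5.7,1.6],
  [-1.8,-7,1.9],
], gripper=[0,0,0,0,0], twist=[0,0,0,0,0])

```text
t: 25.45
eef_pos: [0.3846, 0.0685, 0.3287]
tool_rot: [0.332, 0.03, 0.942, -0.032]
contact_force: [0.3, -0.6, -0.9]
gripper_width: 0.001
```

```bash
python3 -c "
from h import *
rec()"; python3 nx.py .268 .7,.19,-.034 .6,.21,-.034 .5,.22,-.034 .4,.23,-.034 .3,.24,-.034  .2,.245,-.034
```

```text
25.45 [ 0.642 -0.337 -0.972  2.431  0.135  0.299  0.999] [0.3846 0.0685 0.3287] [ 0.332  0.03   0.942 -0.032]
axes x [-0.778  0.035 -0.628] y [ 0.077  0.996 -0.04 ] z [ 0.624 -0.08  -0.777] F [ 0.3 -0.6 -0.9]
tip hinge frame [-0.1354 -0.1059]
.7,.19,-.034 [0.421 0.043 0.268] [ 0.86 -2.04 -0.08]
.6,.21,-.034 [0.43  0.013 0.268] [ 0.09 -4.92  0.69]
.5,.22,-.034 [ 0.446 -0.006  0.268] [-1.24 -6.74  1.85]
.4,.23,-.034 [ 0.465 -0.024  0.268] [-2.77 -8.39  3.18]
.3,.24,-.034 [ 0.487 -0.041  0.268] [-4.51 -9.84  4.66]
.2,.245,-.034 [ 0.511 -0.05   0.268] [ -6.41 -10.54   6.23]
```

move_arm([
  [0.7,-2,0],
  [0.4,-3.5,0.3],
  [0.1,-4.9,0.7],
  [-0.6,-5.9,1.3],
  [-1.2,-6.7,1.8],
], gripper=[0,0,0,0,0], twist=[0,0,0,0,0])

```text
t: 25.87
eef_pos: [0.4015, 0.0003, 0.3266]
tool_rot: [0.332, 0.029, 0.942, -0.033]
contact_force: [-0.1, 1.4, 0.2]
gripper_width: 0.001
```

```bash
python3 - <<'E'
from h import *
rec()
r=read_camera("top"); cv2.imwrite("pics/c3.png",cv2.resize(r["pixels"][100:300,120:380,::-1],None,fx=3,fy=3)); print([(x["centre"],x["p"]) for x in spot_point("door_corner","top")])
r=read_camera("side");print([(x["centre"],x["p"]) for x in spot_point("door_corner","side")])
E
python3 nx.py .268 .4,.23,-.034 .3,.24,-.034  .25,.242,-.034 .2,.245,-.034 .15,.246,-.034
```

```text
25.87 [ 0.944 -0.333 -0.988  2.431 -0.511  0.252  1.849] [4.015e-01 3.000e-04 3.266e-01] [ 0.332  0.029  0.942 -0.033]
axes x [-0.778  0.033 -0.627] y [ 0.077  0.996 -0.044] z [ 0.623 -0.082 -0.778] F [-0.1  1.4  0.2]
[([0.433, -0.0593, 0.2895], 0.8), ([0.6531, 0.0805, 0.0882], 0.38), ([0.6229, -0.2412, 0.0015], 0.32)]
[([0.4451, -0.0643, 0.2955], 0.92)]
tip hinge frame [-0.1356 -0.1763]
.4,.23,-.034 [ 0.465 -0.024  0.268] [-1.51 -1.67  1.43]
.3,.24,-.034 [ 0.487 -0.041  0.268] [-3.26 -3.11  2.91]
.25,.242,-.034 [ 0.499 -0.045  0.268] [-4.19 -3.44  3.68]
.2,.245,-.034 [ 0.511 -0.05   0.268] [-5.16 -3.81  4.48]
.15,.246,-.034 [ 0.523 -0.052  0.268] [-6.13 -3.92  5.26]
```

move_arm([
  [-0.7,-0.8,0.7],
  [-1.5,-1.6,1.4],
  [-2.4,-2.4,2.2],
  [-3.3,-3.1,2.9],
  [-4.2,-3.4,3.7],
], gripper=[0,0,0,0,0], twist=[0,0,0,0,0])

```text
t: 26.48
eef_pos: [0.4536, -0.0375, 0.3237]
tool_rot: [0.33, 0.029, 0.943, -0.033]
contact_force: [-0.1, 0.1, -1.7]
gripper_width: 0.0
```

```bash
python3 -c "
from h import *
rec()"; python3 nx.py .26 .2,.246,-.034 .15,.246,-.034 .12,.246,-.034 .1,.246,-.034 .08,.246,-.034 .0,.246,-.034
```

```text
26.48 [ 1.231 -0.171 -1.198  2.342 -0.345  0.2    1.807] [ 0.4536 -0.0375  0.3237] [ 0.33   0.029  0.943 -0.033]
axes x [-0.781  0.033 -0.624] y [ 0.077  0.996 -0.043] z [ 0.62  -0.081 -0.78 ] F [-0.1  0.1 -1.7]
tip hinge frame [-0.0922 -0.2247]
.2,.246,-.034 [ 0.511 -0.051  0.26 ] [-0.54 -0.6   1.32]
.15,.246,-.034 [ 0.523 -0.052  0.26 ] [-1.51 -0.61  2.1 ]
.12,.246,-.034 [ 0.531 -0.052  0.26 ] [-2.09 -0.58  2.56]
.1,.246,-.034 [ 0.536 -0.052  0.26 ] [-2.48 -0.56  2.87]
.08,.246,-.034 [ 0.541 -0.052  0.26 ] [-2.87 -0.52  3.18]
.0,.246,-.034 [ 0.56  -0.051  0.26 ] [-4.41 -0.27  4.4 ]
```

move_arm([
  [-0.3,-0.5,0.9],
  [-0.7,-0.6,1.5],
  [-1.2,-0.6,1.9],
  [-1.7,-0.6,2.3],
  [-2.1,-0.6,2.6],
], gripper=[0,0,0,0,0], twist=[0,0,0,0,0])

```text
t: 26.9
eef_pos: [0.4761, -0.0463, 0.3156]
tool_rot: [0.325, 0.03, 0.945, -0.033]
contact_force: [-1.0, 0.2, 0.2]
gripper_width: 0.0
```

```bash
python3 - <<'E'
from h import *
rec()
r=read_camera("top"); cv2.imwrite("pics/c4.png",cv2.resize(r["pixels"][100:260,140:340,::-1],None,fx=4,fy=4)); print([(x["centre"],x["p"]) for x in spot_point("door_corner","top")])
r=read_camera("side"); cv2.imwrite("pics/c4s.png",cv2.resize(r["pixels"][100:270,220:420,::-1],None,fx=4,fy=4));print([(x["centre"],x["p"]) for x in spot_point("door_corner","side")])
E
python3 nx.py .26 .1,.246,-.034 .05,.246,-.034 .0,.246,-.034
```

```text
26.9 [ 1.391 -0.033 -1.403  2.304  0.332  0.194  1.179] [ 0.4761 -0.0463  0.3156] [ 0.325  0.03   0.945 -0.033]
axes x [-0.787  0.036 -0.616] y [ 0.078  0.996 -0.042] z [ 0.612 -0.081 -0.786] F [-1.   0.2  0.2]
[([0.5267, -0.0796, 0.2896], 0.82)]
[([0.5319, -0.0849, 0.2946], 0.76)]
tip hinge frame [-0.0727 -0.2362]
.1,.246,-.034 [ 0.536 -0.052  0.26 ] [-1.34 -0.08  0.75]
.05,.246,-.034 [ 0.548 -0.052  0.26 ] [-2.31  0.03  1.51]
.0,.246,-.034 [ 0.56  -0.051  0.26 ] [-3.29  0.2   2.26]
```

move_arm([
  [-0.4,0.1,0.3],
  [-0.75,0.25,0.55],
  [-1.05,0.38,0.8],
  [-1.3,0.48,1],
  [-1.5,0.56,1.15],
], gripper=[0,0,0,0,0], twist=[0,0,0,0,0])

```text
t: 27.52
eef_pos: [0.494, -0.0421, 0.3142]
tool_rot: [0.323, 0.03, 0.945, -0.032]
contact_force: [-2.6, -2.1, 1.4]
gripper_width: 0.003
```

```bash
python3 -c "
from h import *
rec()"; python3 nx.py .26 .05,.246,-.034 .0,.246,-.034
```

```text
27.52 [ 1.227  0.07  -1.325  2.273  0.788  0.273  0.73 ] [ 0.494  -0.0421  0.3142] [ 0.323  0.03   0.945 -0.032]
axes x [-0.789  0.036 -0.613] y [ 0.077  0.996 -0.041] z [ 0.61  -0.079 -0.789] F [-2.6 -2.1  1.4]
tip hinge frame [-0.0545 -0.2379]
.05,.246,-.034 [ 0.548 -0.052  0.26 ] [-0.96 -0.35  0.34]
.0,.246,-.034 [ 0.56  -0.051  0.26 ] [-1.94 -0.17  1.09]
```

move_arm([
  [-0.15,0.03,0.11],
  [-0.3,0.06,0.22],
  [-0.45,0.1,0.34],
  [-0.6,0.14,0.45],
  [-0.75,0.18,0.56],
], gripper=[0,0,0,0,0], twist=[0,0,0,0,0])

```text
t: 27.93
eef_pos: [0.5039, -0.0412, 0.3144]
tool_rot: [0.324, 0.03, 0.945, -0.031]
contact_force: [-2.4, -1.9, -1.8]
gripper_width: 0.002
```

move_arm([
  [-0.12,0.04,0.09],
  [-0.24,0.08,0.18],
  [-0.36,0.13,0.27],
  [-0.48,0.18,0.36],
  [-0.6,0.22,0.45],
], gripper=[0,0,0,0,0], twist=[0,0,0,0,0])

```text
t: 28.35
eef_pos: [0.512, -0.0395, 0.3148]
tool_rot: [0.324, 0.03, 0.945, -0.031]
contact_force: [-2.7, -2.1, -0.9]
gripper_width: 0.0
```

```bash
python3 -c "
from h import *
rec()"; python3 nx.py .26 .0,.246,-.034
```

```text
28.35 [ 1.116  0.124 -1.255  2.242  0.924  0.322  0.6  ] [ 0.512  -0.0395  0.3148] [ 0.324  0.03   0.945 -0.031]
axes x [-0.788  0.036 -0.615] y [ 0.076  0.996 -0.039] z [ 0.611 -0.078 -0.788] F [-2.7 -2.1 -0.9]
tip hinge frame [-0.0363 -0.2394]
.0,.246,-.034 [ 0.56  -0.051  0.26 ] [-0.49 -0.57  0.06]
```

move_arm([
  [-0.1,0.03,0.08],
  [-0.2,0.06,0.16],
  [-0.3,0.1,0.23],
  [-0.4,0.14,0.31],
  [-0.5,0.18,0.38],
], gripper=[0,0,0,0,0], twist=[0,0,0,0,0])

```text
t: 28.77
eef_pos: [0.5184, -0.0382, 0.3148]
tool_rot: [0.324, 0.03, 0.945, -0.031]
contact_force: [-2.4, -3.2, -0.7]
gripper_width: -0.001
```

```bash
python3 -c "
from h import *
rec()"; python3 nx.py .26 .0,.246,-.034
```

```text
28.77 [ 1.083  0.142 -1.237  2.231  0.959  0.339  0.567] [ 0.5184 -0.0382  0.3148] [ 0.324  0.03   0.945 -0.031]
axes x [-0.788  0.036 -0.615] y [ 0.076  0.996 -0.039] z [ 0.611 -0.078 -0.788] F [-2.4 -3.2 -0.7]
tip hinge frame [-0.0298 -0.2395]
.0,.246,-.034 [ 0.56  -0.051  0.26 ] [ 0.02 -0.76 -0.32]
```

move_arm([
  [-0.1,0.03,0.08],
  [-0.2,0.06,0.16],
  [-0.3,0.1,0.23],
  [-0.4,0.14,0.31],
  [-0.5,0.18,0.38],
], gripper=[0,0,0,0,0], twist=[0,0,0,0,0])

```text
t: 29.18
eef_pos: [0.5247, -0.0369, 0.3148]
tool_rot: [0.324, 0.03, 0.945, -0.031]
contact_force: [-2.1, -3.2, 0.0]
gripper_width: 0.002
```

```bash
python3 - <<'E'
from h import *
rec()
r=read_camera("top"); cv2.imwrite("pics/c5.png",cv2.resize(r["pixels"][120:220,180:320,::-1],None,fx=5.5,fy=5.5)); print([(x["centre"],x["p"]) for x in spot_point("door_corner","top")])
E
python3 nx.py .26 .0,.246,-.034
```

```text
29.18 [ 1.053  0.159 -1.22   2.22   0.988  0.356  0.539] [ 0.5247 -0.0369  0.3148] [ 0.324  0.03   0.945 -0.031]
axes x [-0.788  0.036 -0.615] y [ 0.076  0.996 -0.039] z [ 0.611 -0.078 -0.788] F [-2.1 -3.2  0. ]
[([0.5825, -0.0743, 0.2897], 0.94)]
tip hinge frame [-0.0231 -0.2393]
.0,.246,-.034 [ 0.56  -0.051  0.26 ] [ 0.53 -0.97 -0.7 ]
```

move_arm([
  [-0.1,0.03,0.08],
  [-0.2,0.06,0.16],
  [-0.3,0.1,0.23],
  [-0.4,0.14,0.31],
], gripper=[0,0,0,0], twist=[0,0,0,0])

```text
t: 29.62
eef_pos: [0.5299, -0.0357, 0.3148]
tool_rot: [0.324, 0.03, 0.945, -0.031]
contact_force: [-2.9, -2.6, -0.3]
gripper_width: 0.002
```

```bash
python3 -c "
from h import *
rec()"; python3 nx.py .26 .0,.246,-.034
```

```text
29.62 [ 1.032  0.172 -1.209  2.21   1.009  0.369  0.52 ] [ 0.5299 -0.0357  0.3148] [ 0.324  0.03   0.945 -0.031]
axes x [-0.788  0.036 -0.615] y [ 0.076  0.996 -0.039] z [ 0.611 -0.078 -0.788] F [-2.9 -2.6 -0.3]
tip hinge frame [-0.018  -0.2396]
.0,.246,-.034 [ 0.56  -0.051  0.26 ] [ 0.91 -1.1  -1.  ]
```

move_arm([
  [-0.1,0.03,0.08],
  [-0.2,0.06,0.16],
  [-0.3,0.1,0.23],
  [-0.4,0.14,0.31],
], gripper=[0,0,0,0], twist=[0,0,0,0])

```text
t: 29.95
eef_pos: [0.5331, -0.035, 0.3133]
tool_rot: [0.322, 0.03, 0.946, -0.032]
contact_force: [-28.0, -0.7, 13.4]
gripper_width: 0.002
```

```bash
python3 -c "
from h import *
rec()"
```

```text
29.95 [ 1.012  0.184 -1.199  2.204  1.027  0.385  0.504] [ 0.5331 -0.035   0.3133] [ 0.322  0.03   0.946 -0.032]
axes x [-0.79   0.036 -0.612] y [ 0.077  0.996 -0.042] z [ 0.608 -0.08  -0.79 ] F [-28.   -0.7  13.4]
```

move_arm([
  [0.15,-0.05,-0.12],
  [0.35,-0.13,-0.27],
  [0.6,-0.22,-0.45],
  [1.2,-0.4,-0.9],
  [2.4,-0.8,-1.9],
], gripper=[0,0,0,0,0], twist=[0,0,0,0,0])

```text
t: 30.37
eef_pos: [0.5055, -0.0389, 0.3165]
tool_rot: [0.326, 0.029, 0.944, -0.029]
contact_force: [-0.6, 0.4, 0.3]
gripper_width: 0.004
```

move_arm([
  [1.5,-0.5,-2.5],
  [2.5,-0.5,-5],
  [2.5,-0.5,-7.5],
  [2.5,-0.5,-9],
  [2.5,-0.5,-10],
], gripper=[0,0,0,0,0], twist=[0,0,0,0,0])

```text
t: 30.78
eef_pos: [0.4506, -0.0427, 0.3393]
tool_rot: [0.309, 0.03, 0.95, -0.039]
contact_force: [-0.6, 0.1, -1.6]
gripper_width: 0.002
```

```bash
python3 - <<'E'
from h import *
from cab import T,P
rec()
for c in ("side","top"):
    r=read_camera(c); im=r["pixels"][:,:,::-1].copy(); cv2.imwrite(f"pics/e_{c}.png",im)
    print([(np.round(x["centre"],4),round(x["p"],2)) for x in spot_point("door_corner",c)[:1]], proj(r,np.r_[T(P,[-.016,-.276])[0],.294]))
E
python3 - <<'E'
import cv2,numpy as np
a=cv2.imread("pics/e_top.png")[110:210,140:340]; b=cv2.imread("pics/top0.png")[110:210,140:340]
cv2.imwrite("pics/cmp.png",cv2.resize(np.vstack([b,a]),None,fx=2.9,fy=2.9,interpolation=cv2.INTER_CUBIC))
E
```

```text
30.78 [ 0.951 -0.161 -0.948  2.31  -0.061  0.299  1.527] [ 0.4506 -0.0427  0.3393] [ 0.309  0.03   0.95  -0.039]
axes x [-0.807  0.032 -0.59 ] y [ 0.081  0.995 -0.056] z [ 0.585 -0.093 -0.805] F [-0.6  0.1 -1.6]
[(array([ 0.5882, -0.0796,  0.2949]), 0.69)] [[325.53740654 166.90031367]]
[(array([ 0.583 , -0.073 ,  0.2907]), 0.75)] [[281.02533828 147.69056211]]
```

```bash
python3 - <<'E'
from station import *
import cv2
a=read_camera("top")["pixels"];b=read_camera("side")["pixels"]
import numpy as np
cv2.imwrite("pics/fin_top.png",a[:,:,::-1]);cv2.imwrite("pics/fin_side.png",b[:,:,::-1])
o=get_obs();print(o["t"],o["contact_force"],o["eef_pos"])
for q in("door_corner","beaker_center"):
  for c in("top","side"):
    print(q,c,[(np.round(d["centre"],3),round(d["p"],2)) for d in spot_point(q,c)])
E
```

```text
31.0833 [-0.18665663  0.15387136 -0.75336972] [ 0.45083677 -0.04268557  0.33819925]
door_corner top [(array([ 0.584, -0.075,  0.295]), 0.77)]
door_corner side [(array([ 0.587, -0.078,  0.292]), 0.73), (array([ 0.489, -0.342, -0.   ]), 0.67), (array([0.578, 0.059, 0.001]), 0.4)]
beaker_center top [(array([ 0.597, -0.357,  0.046]), 0.82), (array([0.653, 0.086, 0.089]), 0.59), (array([ 0.27 , -0.339,  0.046]), 0.59), (array([ 0.576,  0.064, -0.003]), 0.35)]
beaker_center side [(array([ 0.595, -0.359,  0.05 ]), 0.79), (array([ 0.271, -0.34 ,  0.048]), 0.74)]
```

View pics/fin_top.png

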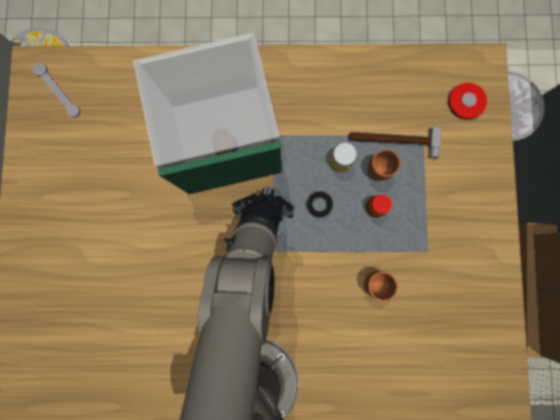

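View pics/fin_side.png

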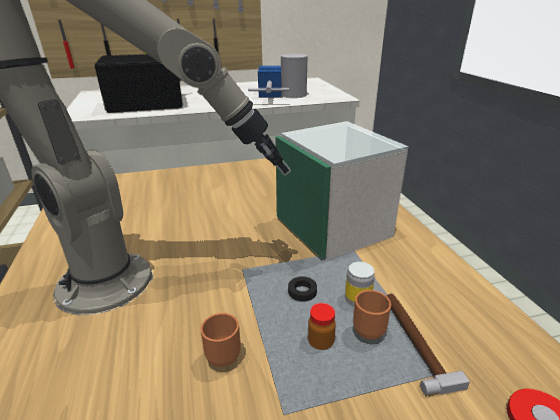

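The pictures show the green door flush with the cabinet: top view edge at (160,175)–(280,145), side view free edge at (328,165)–(328,250). The beaker is faintly visible on its stand at (222,140) in the top view. The rubber ring is empty and the bystanders are in place.

```bash
python3 -c "from station import hand_in; print(hand_in())"
```

```text
the job is handed in; nothing more can be done
None
```

The smallest copper beaker is in the steel ring stand inside the cabinet, the door is shut on its catch, and I handed the job in at about 31 s. In order, I pressed the door until it popped ajar and swung it wide open. I then set the beaker upright in the stand, swung the door shut, pressed it slowly to the firm stop and let go.

**Last checks before hand-in**
- **Door:** its corner measured (0.584, -0.075) from the top camera and (0.587, -0.078) from the side. The closed position is (0.585, -0.076), so the door is held closed.
- **Beaker:** before I closed the door, an overlay put the rim and body within about 1–2 mm of the seated position (0.653, 0.081). The network reading through the roof now is (0.653, 0.086, 0.089). That is 5 mm off in y, slightly outside its stated 4 mm accuracy. Through the roof the beaker shows only faintly, so I relied on the overlay.
- **Surroundings:** the tin, jar, hammer and the two larger look-alike beakers look unmoved. The gripper is several centimetres clear of the door, and the force on it is under 1 N.

**Blemishes**
- **Door presses:** they peaked at about 31 N (first press) and 28 N (final press) at the fingertips. The task says 8 N is enough, and the limit for the arm and gripper body is 40 N.
- **Wrist force:** it briefly read about 49 N (limit 120 N) during one fast wrist move near a joint limit. No contact was visible and the reading vanished right after.

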